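# Put the thread spool away in a chest with a locking lid stay

### The arm

A 7-joint arm with a two-finger parallel gripper is mounted at the origin on the work surface. World frame = base frame: x ahead of the robot, y to its left, z up, the work surface at z = 0. Lengths are in m, angles in rad, forces in N, time in s.
With the tool pointing down it reaches from about 0.4 to 0.875 m from the base axis. Payload 19.3 kg.
Tool frame: the origin (TCP) lies on the centre line of the jaws, within the pads' length; the fingertips stand 8 mm ahead of it and the grasp point (between the pads) lies 11 mm behind it (bot.tip_extent is the distance from the TCP to the fingertips, in m); x points along the fingers, y is the direction in which the jaws open and shut, and the axes are right-handed (so a half turn about x gives the same grasp; the last joint's range is limited). The gripper opens to 85 mm and grips with 20 to 120 N. Pads are 22 mm wide; open, the fingers measure 114 mm over their backs; the gripper's body (76 mm by 85 mm) begins 54 mm behind the grasp point. The pads swing forward as they close: fully open they stand 13 mm farther back than shut.
Start: joints at [1.134, 0.521, -0.036, 1.599, 0.021, 1.021, -0.113], TCP at [0.224, -0.583, 0.201] pointing down, gripper open.
Joint ranges: [-2.91, 2.91], [-0.3, 2.13], [-1.5, 1.42], [0.17, 2.43], [-1.26, 4.41], [0.16, 1.93], [-2.52, 2.52]. Speed limits (rad/s): [1.89, 1.89, 2.39, 2.39, 3.01, 3.01, 3.01].

### API

Orientations are given as [roll, pitch, yaw] about the fixed x, y, z axes, in that order (R = Rz(yaw) Ry(pitch) Rx(roll)).
In Python, from workcell import sensors, imaging, order, bot gives the robot as it stands.
- The arm moves only by the tool arm_command, never from a script. Its argument "commands" is a list of rows, each an object of numbers: "dx", "dy", "dz": the shift along the tool's x, y, z in cm; "twist": the turn about the tool's x in rad. A call has 1 to 12 rows; each row is the pose to reach, as a shift and turn from the pose measured when the call began, along the tool's axes at that moment; what a row does not reach only later rows make up. A row lasts 1/12 s, in which the tool goes at most 41.7 mm and 7.16 degrees, less where a joint would pass 70% of its speed; a pose out of reach is approached as far as the arm can. A call with a gripper value outside its range is refused whole. "grip" is the closure, from -1 (fully open) to 1 (shut), set as the call begins (left out, the last holds). The fingers move at their own pace and stop on an object; "squeeze" is the grip in N (left out, the last holds). Time passes only in rows, so rows that repeat a pose let the fingers close. It gives the time, the measured TCP pose, the force and the opening at its end, in the units of the state.
- sensors.observe(): the state, without advancing time (a new reading comes with each control period).
- imaging.grab_frame(name): name is "scene" or "top" or "wrist"; returns the picture (400x640x3 uint8, red, green, blue); there is no depth.
- imaging.camera_info(name): a dict with "fx", "fy", "cx", "cy" (pixels), "origin" and "attitude" of the camera in the world. Camera axes: x right, y down, z forward; pixel columns grow to the right and rows downward; lengths in m; the calibration is good to about 2 mm. A picture is of the moment at which its call begins: read the wrist's pose just before it. camera_info takes no time and is no camera call; for the wrist camera it gives the pose at the moment of the call.
- order.job_done(): hands the job in, once; it reports no verdict.
The state is a dict: "clock": time; "qpos": joint angles; "qd": joint speeds; "joint_efforts": joint torques, N m; "position": TCP position; "tool_rot": TCP orientation; "force": force on the tool from outside, world axes, zero at the start; "moment": the same for the moment, N m; "grip_width": finger opening in m.
Only numpy, scipy, OpenCV 4.12 (cv2) and the standard library are available. Lean on these libraries where they do the work, as an engineer would, in place of code of your own. Each camera call takes 0.05 s, during which the arm holds its last target.

### The job

Put the loose thread spool away: raise the chest's lid until its folding stay pulls taut and locks, and let the lid stand on it; stand the spool upright in the empty front trough; then push the stay's knee back past straight so that it folds, and lower the lid until it is fully shut. Feel for the stay's stop and do not strain it, do not let the lid drop, and leave the other things on the bench where they are.

Things in the scene. Friction and masses are not known exactly. Their poses are not given: they have to be found in the camera images.
- chest: Plywood thread chest fixed to the bench, 280 mm (its x) by 200 (y) by 90 high without lid, walls and floor 10 mm. Origin: centre of its underside, z up. Hinge along the rear (+y) top edge, opens at the front (-y). Inside: a bay at the +x end (local x 0.090 to 0.130) for the stay; a row of fixed spools along the rear; an empty front trough. Carries lid, handle and stay.
- trough (a point): Middle of the empty front trough, on its floor, 10 mm above the bench. The trough is 214 mm along the chest's x by 108 mm along its y; the partition behind it is 45 mm high, the front wall rises 80 mm above the floor.
- chest_hinge (a point): Middle of the lid's hinge line, 90 mm above the bench (level with the chest's rim); the line runs along the chest's x.
- lid (a joint): Lid angle in rad: 0 shut, grows as the front rises, up to somewhere between 1.26 and 1.46, where the stay is straight and taut (differs from start to start, to be felt). Plywood lid 280 x 200 x 12 mm, about 0.65 kg, underside level with the hinge line when shut. Stiff hinges: with the stay unlocked it stays put above 1.17 rad; somewhere below 1.1 it falls shut by itself.
- handle (a point): Middle of the grip bar of the lid's bow handle: round steel bar 10 mm thick, 120 mm long, parallel to the hinge line, in the lid's plane, 32 mm clear of the lid's front edge. It is 237 mm from the hinge line (lid shut: 237 mm in front of it, 6 mm above it) and turns easily between gripping fingers.
- hinge_end (a point): Point on the hinge line in the plane of the stay (115 mm from its middle towards the chest's +x end).
- knee (a point): Knee rivet of the stay: steel barrel, 16 mm diameter, 20 mm long along the hinge line. From hinge_end it is 92 to 96 mm away when the stay is straight, about 111 to 114 mm when locked (knee over centre, bent forward against its stop; 45 to 60 mm above the rim), less than 85 mm when unlocked and folding towards the hinge (where it rests when the lid is shut).
- stay_lower: Lower of the stay's two flat steel arms (93 mm between pivots, 12 x 3 mm). Origin: foot pivot, 130 mm in front of the hinge line and 25 to 45 mm below the rim (its plate is slotted); z runs to the knee. With the lid pulled up taut a weak spring takes the knee over centre; eased down some 10 mm at the handle, the lid rests locked, about 0.03 rad below taut.
- knee_front (a point): Front face of the knee barrel, where a finger pushes. To unlock: push here with some 2 to 5 N towards the hinge and downward, along the knee's arc about the foot; the lid lifts slightly (about 0.03 rad) as the stay passes straight, then comes down as the knee folds. Once the lid is 0.02 to 0.04 rad below its locked angle, they stay there when let go; nearer to straight the knee may spring back.
- stay_bracket (a joint): How far the thin sheet-steel foot bracket of the stay is bent, in m: 0 unloaded, positive upward (stay pulled after it is taut), negative downward (lid forced down on the locked stay). It gives 1 mm for about 8 N, and 3 to 4 N of further pull at the handle bend it 1 mm; beyond 2.5 mm (about 9 N more than the lid needs) it is spoiled.
- spool: The loose spool: wound thread on a flanged core, rigid, reddish brown, 60 mm tall, 50 mm across the flanges, 44 mm across the winding, about 90 g, standing upright. Origin at the centre of its underside.
- glue: White glue bottle, 36 mm diameter, 105 mm tall, standing; leave alone. Origin under its centre.
- tool_jar: Glass jar of small tools, 68 mm diameter, 70 mm tall, its tools up to 140 mm; leave alone. Origin under its centre.
Mind the look-alikes: they are no part of the job. There is more than one size of the spool; the one meant has the size given above.

How it is judged:
On the way, in this order (a step that is already met when the one before it is completed fails the run):
1. the lid stands open by itself on the locked stay (distance between knee and hinge_end above 0.0985 m and value of joint lid above 1.15 rad and contact force between the fingers and chest below 0.2 N), for 0.2 s.
2. the spool stands upright in the front trough, released, with the lid still locked open (x of spool in the frame of chest between -0.11 and 0.064 m and y of spool in the frame of chest between -0.072 and 0 m and height (world z) of spool below 0.014 m and angle between spool's own z axis and vertical below 0.1 rad and contact force between the fingers and spool below 0.1 N and distance between knee and hinge_end above 0.0985 m), for 0.2 s.
3. the knee is folded past straight (distance between knee and hinge_end below 0.085 m), for 0.05 s.
At the end, for the whole second after the job is handed in: The lid is shut (within 0.02 rad), and the spool stands upright (within 0.1 rad) and still on the floor of the front trough (value of joint lid below 0.02 rad and x of spool in the frame of chest between -0.11 and 0.064 m and y of spool in the frame of chest between -0.072 and 0 m and height (world z) of spool below 0.014 m and angle between spool's own z axis and vertical below 0.1 rad and linear speed of spool below 0.02 m/s); the robot touches nothing.
It fails at once if the stay's foot bracket is bent by more than 2.5 mm, by pulling on past taut or by forcing the lid down on the locked stay (value of joint stay_bracket above 0.0025 m or value of joint stay_bracket below -0.0025 m).
It fails at once if the lid is dropped (it falls faster than 2.5 rad/s) (velocity of joint lid below -2.5 rad/s).
It fails at once if the glue bottle or the tool jar is moved by more than 20 mm or tipped (distance of any of glue, tool_jar from where it was at the start of the episode above 0.02 m or angle between any of glue, tool_jar's own z axis and vertical above 0.3 rad).
It fails at once if the stay is pushed or squeezed with more than 20 N (contact force between the fingers and stay_lower above 20 N).
It also fails if it takes over 72 s, if anything falls off the work surface, if the arm or the gripper's body presses on something with over 40 N, if the wrist force passes 120 N, or if a joint passes its speed limit or range.

## Working session

There is one attempt and no reset: what is moved stays moved. The work goes in short steps, Python scripts to look and compute and a tool call to move; the robot and the scene stay as the last step left them, time stands still between calls to the robot, and variables do not carry over. Pictures are saved under pics/ and viewed, and the job is handed in when it is done.

Besides the shell and the picture viewer there is one more tool, called after ">>>" in YAML: its name, and indented under it one key for each argument. arm_command: Moves the arm, as the interface text tells. Its arguments: {"type":"object","properties":{"commands":{"type":"array"},"grip":{"type":"number"},"squeeze":{"type":"number"}},"required":["commands"]}

```bash
ls; mkdir -p pics; cat > h.py <<'E'
import numpy as np, cv2
from scipy.spatial.transform import Rotation as R
from workcell import sensors, imaging, order, bot
np.set_printoptions(precision=4,suppress=True)
def save(n,f):
    im=imaging.grab_frame(n); cv2.imwrite(f'pics/{f}.png',im[:,:,::-1]); return im
E
python3 - <<'E'
from h import *
s=sensors.observe(); print(s); print(bot.tip_extent,[a for a in dir(bot) if a[0]!='_'])
for n in ['scene','top','wrist']:
    print(n,imaging.camera_info(n)); save(n,n+'0')
E
```

```text
pics
{'clock': 0.0, 'qpos': array([ 1.1338,  0.522 , -0.0363,  1.6   ,  0.0212,  1.0211, -0.1128]), 'qd': array([ 0.0011,  0.0008,  0.0014, -0.0015,  0.0007, -0.0003, -0.0002]), 'joint_efforts': array([ -0.0014, -92.7123,   1.9797, -36.994 ,   0.0179,   0.0083,
         0.0001]), 'position': array([ 0.224 , -0.5831,  0.2005]), 'tool_rot': array([-1.4886,  1.5696,  2.0198]), 'force': array([ 0.4073, -0.3295,  0.1913]), 'moment': array([-0.0061,  0.0113, -0.0138]), 'grip_width': 0.08558206952324857}
0.008 ['IKError', 'tip_extent']
scene {'fx': 466.7451611338495, 'fy': 466.7451611338495, 'cx': 321.35530240217236, 'cy': 197.8909447041636, 'origin': array([ 1.0938, -0.5308,  1.0414]), 'attitude': array([-2.4788, -0.0161,  0.813 ])}
top {'fx': 363.2841844871008, 'fy': 363.2841844871008, 'cx': 323.66285104755366, 'cy': 199.32828021230551, 'origin': array([ 0.3386, -0.0047,  1.1826]), 'attitude': array([-2.924 , -0.0046, -1.4898])}
wrist {'fx': 305.7691799658515, 'fy': 305.7691799658515, 'cx': 319.0926553599337, 'cy': 198.5535877051722, 'origin': array([ 0.2864, -0.5583,  0.3727]), 'attitude': array([ 2.8699,  0.0002, -1.2034])}
```

View pics/scene0.png

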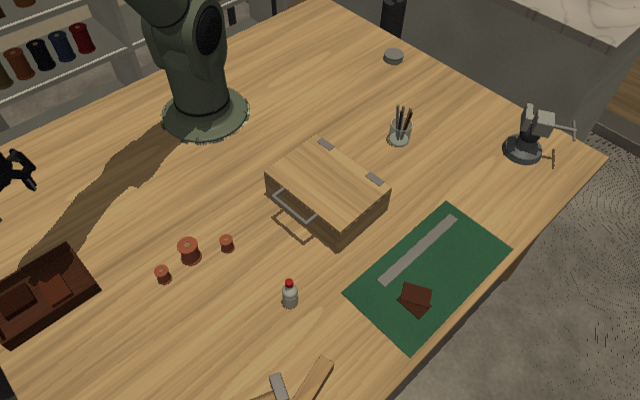

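View pics/top0.png

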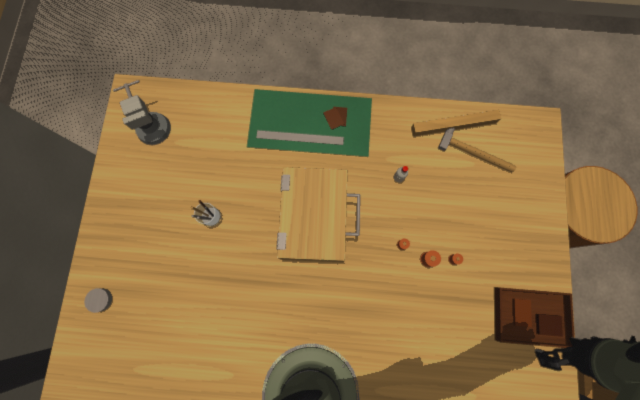

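View pics/wrist0.png

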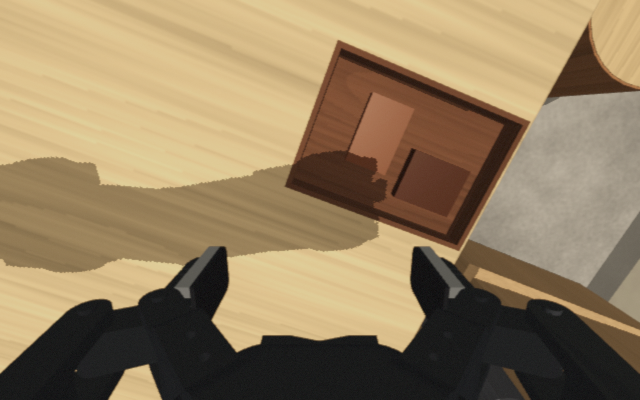

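The scene picture shows the chest around (325,190) with the handle at (295,205). The three spools are at (162,273), (188,250) and (227,242), the glue at (290,293) and the jar at (400,130). In the top picture the chest spans (280..347, 168..262), with the handle bar at (358,216). Next I'll measure these.

```bash
cat >> h.py <<'E'
def ray(ci,u,v):
    d=R.from_euler('xyz',ci['attitude']).apply([(u-ci['cx'])/ci['fx'],(v-ci['cy'])/ci['fy'],1.]); return np.array(ci['origin']),d
def onz(ci,u,v,z):
    o,d=ray(ci,u,v); return o+d*(z-o[2])/d[2]
def proj(ci,p):
    c=R.from_euler('xyz',ci['attitude']).inv().apply(np.array(p)-ci['origin']); return np.array([ci['cx']+ci['fx']*c[0]/c[2],ci['cy']+ci['fy']*c[1]/c[2]])
def two(c1,p1,c2,p2):
    o1,d1=ray(c1,*p1);o2,d2=ray(c2,*p2);d1/=np.linalg.norm(d1);d2/=np.linalg.norm(d2)
    A=np.stack([d1,-d2],1);t=np.linalg.lstsq(A,o2-o1,rcond=None)[0]
    a=o1+t[0]*d1;b=o2+t[1]*d2
    return (a+b)/2,np.linalg.norm(a-b)
E
python3 - <<'E'
from h import *
ct=imaging.camera_info('top');cs=imaging.camera_info('scene')
for n,c in [('top',ct),('scene',cs)]:
    im=cv2.imread(f'pics/{n}0.png'); hsv=cv2.cvtColor(im,cv2.COLOR_BGR2HSV)
    h,s,v=cv2.split(hsv)
    m=(((h<10)|(h>174))&(s>120)&(v>50)).astype(np.uint8)
    k,l,st,ce=cv2.connectedComponentsWithStats(m)
    for i in range(1,k):
        if st[i,4]>25: print(n,st[i],ce[i],onz(c,*ce[i],0.03))
a=cv2.imread('pics/top0.png')[155:275,265:375]; cv2.imwrite('pics/ct.png',cv2.resize(a,None,fx=5,fy=5,interpolation=cv2.INTER_NEAREST))
a=cv2.imread('pics/scene0.png')[130:250,255:400]; cv2.imwrite('pics/cs.png',cv2.resize(a,None,fx=5,fy=5,interpolation=cv2.INTER_NEAREST))
a=cv2.imread('pics/top0.png')[155:280,380:480]; cv2.imwrite('pics/cg.png',cv2.resize(a,None,fx=4,fy=4,interpolation=cv2.INTER_NEAREST))
E
```

```text
top [402 166   6   6  30] [404.5 168.5] [ 0.7193 -0.248   0.03  ]
top [539 314  24  22 379] [550.4987 324.5989] [ 0.2622 -0.7053  0.03  ]
scene [219 235  15  18 173] [226.2948 243.6127] [ 0.4745 -0.2555  0.03  ]
scene [177 237  24  28 426] [188.8732 250.892 ] [ 0.4284 -0.3371  0.03  ]
scene [154 265  18  20 200] [162.525 274.465] [ 0.4414 -0.4209  0.03  ]
scene [ 37 273  35  33 492] [ 53.9959 288.689 ] [ 0.3006 -0.6278  0.03  ]
scene [285 278   8  10  67] [288.5373 282.7015] [ 0.6658 -0.2122  0.03  ]
scene [402 287  11   8  26] [406.1923 290.1923] [ 0.8721 -0.0196  0.03  ]
scene [421 289  10  10  28] [425.3929 294.0714] [0.9099 0.0061 0.03  ]
scene [413 304   8  15  32] [417.     310.4688] [ 0.9229 -0.041   0.03  ]
```

View pics/ct.png

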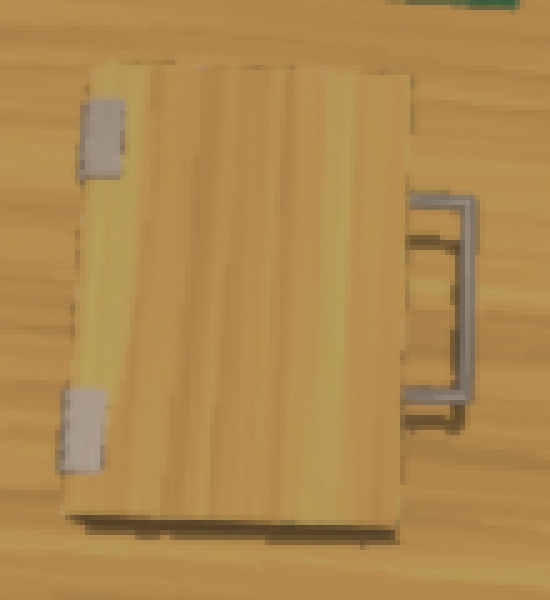

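View pics/cs.png

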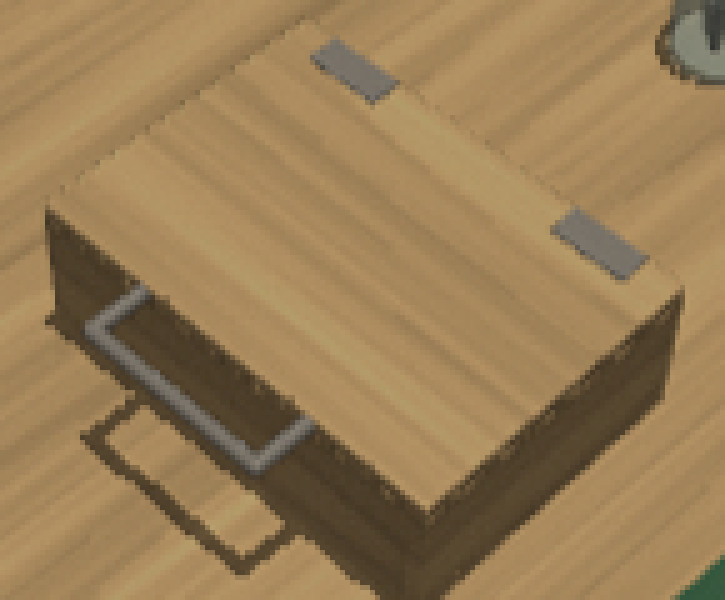

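View pics/cg.png

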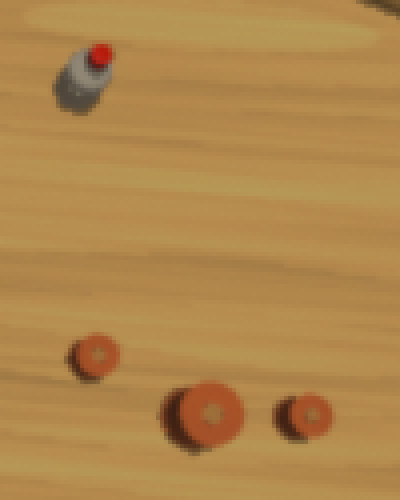

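The top crop shows the lid corners at (92,64), (410,75), (398,527) and (66,517), with the handle bar from (474,200) to (466,400). The scene crop shows the corners at (315,22), (48,208), (428,515) and (683,290), with the bar from (92,328) to (255,466). I'll compute the chest pose and spool positions from these.

```bash
python3 - <<'E'
from h import *
ct=imaging.camera_info('top');cs=imaging.camera_info('scene')
T=np.array([(92,64),(410,75),(398,527),(66,517),(472,200),(464,400)])/5+[265,155]-.4
S=np.array([(683,290),(428,515),(48,208),(315,22),(255,466),(92,328)])/5+[255,130]-.4
P=[]
for i in range(6):
    z=0.102 if i<4 else 0.096
    a=onz(ct,*T[i],z);b=onz(cs,*S[i],z);p,e=two(ct,T[i],cs,S[i]);print(a,b,p,e);P.append((a+b)/2)
P=np.array(P)
print('x dirs',[np.degrees(np.arctan2(*(v[[1,0]]))) for v in (P[0]-P[3],P[1]-P[2],P[4]-P[5])], 'len',np.linalg.norm(P[0]-P[3]),np.linalg.norm(P[1]-P[0]),np.linalg.norm(P[2]-P[3]))
print('lid ctr',P[:4].mean(0),'handle',P[4:].mean(0),'hinge mid',(P[0]+P[3])/2)
# spool in top: big top flange centre crop(212,413), small (98,355),(312,415)
for c,r in [((212,413),32),((98,355),22),((312,415),21)]:
    u=np.array(c)/4+[380,155]-.4
    for z in (.06,.04): 
        q=onz(ct,*u,z);w=onz(ct,u[0]+r/4,u[1],z); print(c,z,q,'radius',np.linalg.norm(w-q))
print('glue base', onz(ct,*(np.array((76,95))/4+[380,155]),0.0), 'cap', onz(ct,*(np.array((101,55))/4+[380,155]),0.105))
print('proj',proj(cs,[.4284,-.3371,0]))
a=cv2.imread('pics/scene0.png')[225:290,145:240]; cv2.imwrite('pics/csp.png',cv2.resize(a,None,fx=6,fy=6,interpolation=cv2.INTER_NEAREST))
E
```

```text
[0.668  0.1437 0.102 ] [0.6702 0.1414 0.102 ] [0.6688 0.144  0.0987] 0.00045237017590686525
[ 0.6772 -0.0537  0.102 ] [ 0.6796 -0.0554  0.102 ] [ 0.6782 -0.0538  0.0988] 1.0655735076824014e-05
[ 0.4001 -0.0653  0.102 ] [ 0.4025 -0.0658  0.102 ] [ 0.4005 -0.065   0.0997] 0.0010077987347584868
[0.39   0.1297 0.102 ] [0.3959 0.1355 0.102 ] [0.3925 0.1332 0.1002] 0.008112666955572905
[ 0.6022 -0.0973  0.096 ] [ 0.5983 -0.0946  0.096 ] [ 0.601  -0.0969  0.101 ] 2.6398139648690364e-05
[ 0.4787 -0.0999  0.096 ] [ 0.4772 -0.098   0.096 ] [ 0.4786 -0.0994  0.0984] 0.0006979879008785526
x dirs [np.float64(2.057090545799044), np.float64(2.269216619325757), np.float64(1.4124387815256674)] len 0.27632376795726654 0.19731232283004257 0.19833065704919559
lid ctr [0.5354 0.0388 0.102 ] handle [ 0.5391 -0.0975  0.096 ] hinge mid [0.531  0.1376 0.102 ]
(212, 413) 0.06 [ 0.4309 -0.3369  0.06  ] radius 0.02451752034327014
(212, 413) 0.04 [ 0.4326 -0.3428  0.04  ] radius 0.02495432776418361
(98, 355) 0.06 [ 0.4681 -0.2484  0.06  ] radius 0.01698817932840935
(98, 355) 0.04 [ 0.4704 -0.2528  0.04  ] radius 0.01729084300298018
(312, 415) 0.06 [ 0.4356 -0.4133  0.06  ] radius 0.01609451220327445
(312, 415) 0.04 [ 0.4374 -0.4206  0.04  ] radius 0.016381254184842927
glue base [ 0.6915 -0.237   0.    ] cap [ 0.6939 -0.2345  0.105 ]
proj [191.3005 257.0683]
```

View pics/csp.png

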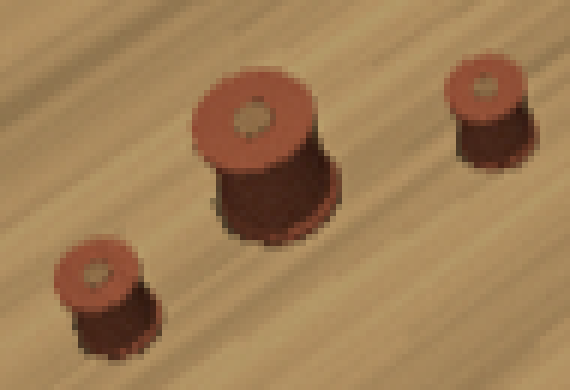

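The measured large spool has its top at (0.431,-0.337) with radius 24.5 mm, which matches the 50 mm flange, so it is the one meant. The chest yaw is about 2°, and the handle is at about (0.540,-0.098,0.096). Next is a move helper.

```bash
cat >> h.py <<'E'
HINGE=np.array([.532,.1385,.090]); YAW=0.036
XD=np.array([np.cos(YAW),np.sin(YAW),0]); YD=np.array([-np.sin(YAW),np.cos(YAW),0]); ZD=np.array([0,0,1.])
def RT(s=None):
    s=s or sensors.observe(); return R.from_euler('xyz',s['tool_rot']).as_matrix()
def arcp(th,r=.237): # bar centre
    c,sn=np.cos(th),np.sin(th); return HINGE-YD*(r*c-.006*sn)*1.0+ZD*(r*sn+.006*c)
def rel(p,s=None):
    s=s or sensors.observe(); return RT(s).T@(np.array(p)-s['position'])*100
def twist_to(ydir,s=None):
    M=RT(s); y=M.T@ydir; a=np.arctan2(y[2],y[1]); 
    return [(a+k*np.pi+np.pi)%(2*np.pi)-np.pi for k in (0,1)]
def st():
    s=sensors.observe(); print('t',round(s['clock'],2),'p',s['position'],'F',s['force'],'M',s['moment'],'w',round(s['grip_width'],4),'q7',round(s['qpos'][6],2)); return s
E
python3 - <<'E'
from h import *
s=st(); print(RT(s)); print(twist_to(YD,s)); print('cam in tool',RT(s).T@(imaging.camera_info('wrist')['origin']-s['position']))
# above the handle, grasp 11mm behind tcp
for z in (.16,.12,.085): print(z,rel(arcp(0)*[1,1,0]+[0,0,z],s))
print(arcp(0))
E
```

```text
t 0.15 p [ 0.224  -0.5832  0.2007] F [-0.4065  0.1495 -0.663 ] M [-0.0266 -0.0031  0.0031] w 0.0854 q7 -0.11
[[-0.0004  0.3586 -0.9335]
 [ 0.0008 -0.9335 -0.3586]
 [-1.     -0.0009  0.0001]]
[np.float64(-2.810788021133193), np.float64(0.3308046324566001)]
cam in tool [-0.1721 -0.001  -0.0672]
0.16 [  4.0925 -33.9029 -46.9357]
0.12 [  8.0925 -33.8994 -46.936 ]
0.085 [ 11.5925 -33.8964 -46.9364]
[ 0.5405 -0.0983  0.096 ]
```

>>> arm_command:
  commands:
    - {"dx": 0, "dy": -2, "dz": -2.5, "twist": 0.05}
    - {"dx": 0, "dy": -4, "dz": -5.5, "twist": 0.1}
    - {"dx": 0, "dy": -6, "dz": -8.3, "twist": 0.15}
    - {"dx": 0, "dy": -8.5, "dz": -11.5, "twist": 0.2}
    - {"dx": 0, "dy": -10.5, "dz": -14.5, "twist": 0.25}
    - {"dx": 0, "dy": -13, "dz": -17.8, "twist": 0.3}
    - {"dx": 0, "dy": -15, "dz": -20.8, "twist": 0.33}
    - {"dx": 0, "dy": -17.3, "dz": -24, "twist": 0.33}
    - {"dx": 0, "dy": -19.6, "dz": -27.2, "twist": 0.33}
    - {"dx": 0, "dy": -22, "dz": -30.3, "twist": 0.33}
    - {"dx": 0, "dy": -24.3, "dz": -33.4, "twist": 0.33}
    - {"dx": 0, "dy": -26.6, "dz": -36.6, "twist": 0.33}
  grip: 0.3
  squeeze: 20

```text
clock: 1.15
position: [0.4708, -0.2019, 0.2009]
tool_rot: [-1.056, 1.57, 2.123]
force: [0.8, -0.4, 1.1]
grip_width: 0.0298
```

```bash
python3 - <<'E'
from h import *
s=st(); print(RT(s)); print(twist_to(YD,s))
for z in (.2,.16,.12,.085): print(z,rel(arcp(0)*[1,1,0]+[0,0,z],s))
E
```

```text
t 1.15 p [ 0.4708 -0.2019  0.2009] F [ 0.8306 -0.3623  1.1032] M [-0.0396 -0.032   0.0048] w 0.0298 q7 -1.29
[[-0.0004  0.0366 -0.9993]
 [ 0.0007 -0.9993 -0.0366]
 [-1.     -0.0007  0.0004]]
[np.float64(-3.1409928363127144), np.float64(0.0005998172770786958)]
0.2 [  0.096  -10.0912  -7.3512]
0.16 [  4.096  -10.0884  -7.3528]
0.12 [  8.096  -10.0856  -7.3544]
0.085 [ 11.596  -10.0831  -7.3559]
```

>>> arm_command:
  commands:
    - {"dx": 1, "dy": -3, "dz": -2.4}
    - {"dx": 2, "dy": -6, "dz": -5}
    - {"dx": 4, "dy": -9, "dz": -7}
    - {"dx": 5, "dy": -10.1, "dz": -7.35}
    - {"dx": 5, "dy": -10.1, "dz": -7.35}

```text
validation failed for argument at $.co...
```

```bash
python3 - <<'E'
from h import *
s=st(); c=imaging.camera_info('wrist'); save('wrist','w1'); print(c)
print(proj(c,arcp(0)),proj(c,arcp(0)+.06*XD),proj(c,s['position']))
for z in (.12,.1,.085): print(z,rel(arcp(0)*[1,1,0]+[0,0,z],s))
E
```

```text
t 1.15 p [ 0.4708 -0.2019  0.2009] F [ 0.8306 -0.3623  1.1032] M [-0.0396 -0.032   0.0048] w 0.0298 q7 -1.29
{'fx': 305.7691799658515, 'fy': 305.7691799658515, 'cx': 319.0926553599337, 'cy': 198.5535877051722, 'origin': array([ 0.5376, -0.1988,  0.3731]), 'attitude': array([ 2.8699, -0.0004, -1.5335])}
[203.2977 105.4379] [195.9042  28.4346] [319.9482 228.9997]
0.12 [  8.096  -10.0856  -7.3544]
0.1 [ 10.096  -10.0841  -7.3552]
0.085 [ 11.596  -10.0831  -7.3559]
```

View pics/w1.png

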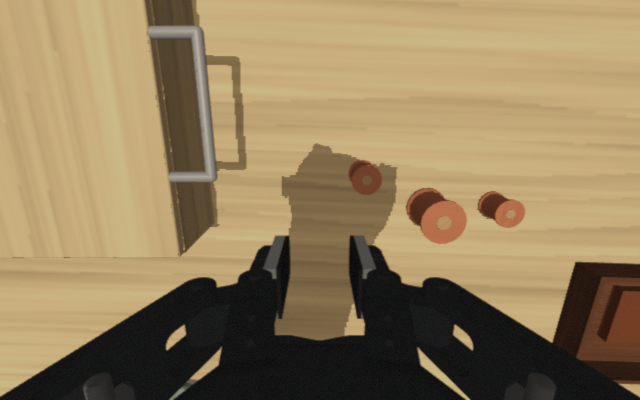

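The wrist picture shows the handle bar from (198,32) to (210,178), so its centre is about (204,105). The prediction was (203.3,105.4), which agrees. The move was refused, so I'll retry with all keys.

>>> arm_command:
  commands:
    - {"dx": 1, "dy": -3, "dz": -2.4, "twist": 0}
    - {"dx": 2, "dy": -6, "dz": -5, "twist": 0}
    - {"dx": 4, "dy": -9, "dz": -7, "twist": 0}
    - {"dx": 6, "dy": -10.1, "dz": -7.35, "twist": 0}
    - {"dx": 7, "dy": -10.1, "dz": -7.35, "twist": 0}
    - {"dx": 7, "dy": -10.1, "dz": -7.35, "twist": 0}

```text
clock: 1.7
position: [0.5431, -0.0891, 0.1291]
tool_rot: [-1.116, 1.566, 2.072]
force: [-0.4, -0.7, -0.3]
grip_width: 0.0298
```

```bash
python3 - <<'E'
from h import *
s=st(); c=imaging.camera_info('wrist'); save('wrist','w1b')
print(proj(c,arcp(0)),proj(c,arcp(0)+.06*XD),proj(c,s['position']))
for z in (.12,.1,.085): print(z,rel(arcp(0)*[1,1,0]+[0,0,z],s))
E
```

```text
t 1.7 p [ 0.5431 -0.0891  0.1291] F [-0.4426 -0.72   -0.2641] M [ 0.003   0.0263 -0.0037] w 0.0298 q7 -1.54
[332.8319 215.8859] [334.9446 129.0388] [319.9724 228.9864]
0.12 [0.902  0.9127 0.2981]
0.1 [2.902  0.9213 0.2939]
0.085 [4.402  0.9277 0.2908]
```

View pics/w1b.png

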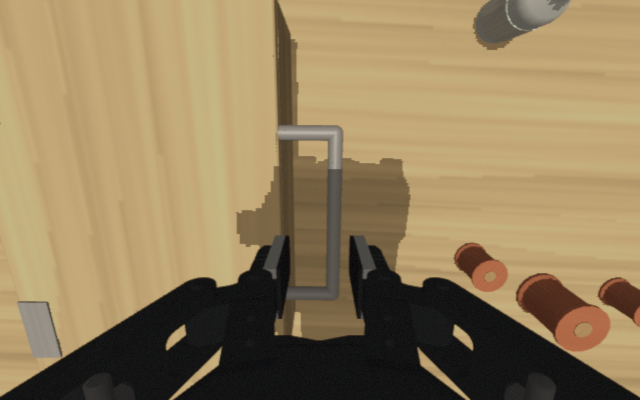

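The picture shows the bar at column 333, between the jaws (288–350) but off-centre by about 9 mm. I'll settle, then go down.

>>> arm_command:
  commands:
    - {"dx": 0.4, "dy": 0.5, "dz": 0.2, "twist": 0}
    - {"dx": 0.4, "dy": 0.9, "dz": 0.3, "twist": 0}
    - {"dx": 0.4, "dy": 0.9, "dz": 0.3, "twist": 0}

```text
clock: 2.0
position: [0.5405, -0.1019, 0.1272]
tool_rot: [-1.575, 1.568, 1.609]
force: [-0.3, -0.8, -0.3]
grip_width: 0.0297
```

```bash
python3 - <<'E'
from h import *
s=st(); print(twist_to(YD,s))
for z in (.12,.1,.085): print(z,rel(arcp(0)*[1,1,0]+[0,0,z],s))
E
```

```text
t 2.0 p [ 0.5405 -0.1019  0.1272] F [-0.2552 -0.8441 -0.3317] M [ 0.025  -0.0049  0.0605] w 0.0297 q7 -1.52
[np.float64(-3.1358650417219134), np.float64(0.005727611867879734)]
0.12 [ 0.7195 -0.3509 -0.013 ]
0.1 [ 2.7195 -0.3455 -0.0129]
0.085 [ 4.2195 -0.3415 -0.0129]
```

>>> arm_command:
  commands:
    - {"dx": 0.7, "dy": -0.35, "dz": 0, "twist": 0}
    - {"dx": 2, "dy": -0.35, "dz": 0, "twist": 0}
    - {"dx": 3.3, "dy": -0.35, "dz": 0, "twist": 0}
    - {"dx": 4.1, "dy": -0.35, "dz": 0, "twist": 0}
    - {"dx": 4.1, "dy": -0.35, "dz": 0, "twist": 0}
    - {"dx": 4.1, "dy": -0.35, "dz": 0, "twist": 0}

```text
clock: 2.5
position: [0.5403, -0.0983, 0.0862]
tool_rot: [-1.437, 1.568, 1.746]
force: [0.0, 0.0, 0.6]
grip_width: 0.0296
```

```bash
python3 - <<'E'
from h import *
s=st(); print(rel(arcp(0)-[0,0,.011],s)); c=imaging.camera_info('wrist'); save('wrist','w2')
E
```

```text
t 2.5 p [ 0.5403 -0.0983  0.0862] F [0.0472 0.0252 0.6351] M [-0.0062  0.0191 -0.0402] w 0.0296 q7 -1.54
[ 0.1186  0.0066 -0.0224]
```

View pics/w2.png

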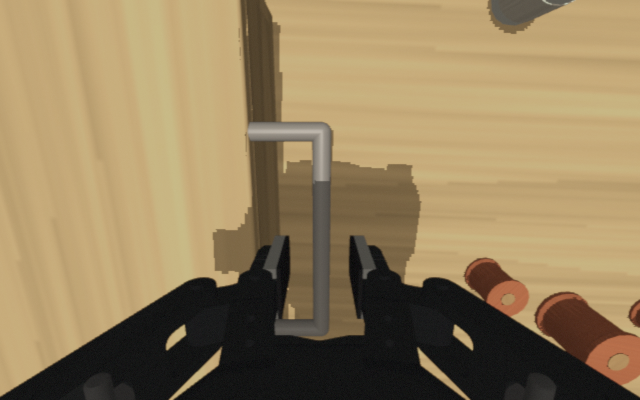

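The bar at column 322 is centred between the jaws. I'll close now.

>>> arm_command:
  commands:
    - {"dx": 0.1, "dy": 0, "dz": 0, "twist": 0}
    - {"dx": 0.1, "dy": 0, "dz": 0, "twist": 0}
    - {"dx": 0.1, "dy": 0, "dz": 0, "twist": 0}
    - {"dx": 0.1, "dy": 0, "dz": 0, "twist": 0}
    - {"dx": 0.1, "dy": 0, "dz": 0, "twist": 0}
  grip: 1
  squeeze: 40

```text
clock: 2.97
position: [0.5406, -0.0983, 0.0858]
tool_rot: [-1.79, 1.568, 1.393]
force: [-0.8, -0.0, -0.2]
grip_width: 0.0002
```

```bash
cat >> h.py <<'E'
def arcrows(th0,th1,n,s=None):
    s=s or sensors.observe(); off=s['position']-arcp(th0)
    for t in np.linspace(th0,th1,n+1)[1:]: print(round(t,3),rel(arcp(t)+off,s).round(2))
E
python3 - <<'E'
from h import *
s=st(); arcrows(0,.9,12,s)
E
```

```text
t 2.97 p [ 0.5406 -0.0983  0.0858] F [-0.8327 -0.0427 -0.1725] M [-0.0745 -0.0206 -0.0492] w 0.0002 q7 -1.54
0.075 [-1.77 -0.12 -0.  ]
0.15 [-3.53 -0.36 -0.  ]
0.225 [-5.27 -0.74 -0.01]
0.3 [-6.97 -1.25 -0.01]
0.375 [-8.63 -1.89 -0.02]
0.45 [-10.24  -2.65  -0.02]
0.525 [-11.79  -3.52  -0.03]
0.6 [-13.27  -4.51  -0.03]
0.675 [-14.66  -5.61  -0.04]
0.75 [-15.98  -6.81  -0.05]
0.825 [-17.19  -8.1   -0.05]
0.9 [-18.31  -9.49  -0.06]
```

The width is 0, so the bar is not between the pads. I'll look.

```bash
python3 - <<'E'
from h import *
save('wrist','w3');a=save('scene','s3'); a=a[120:260,220:400,::-1]; cv2.imwrite('pics/s3c.png',cv2.resize(a,None,fx=4,fy=4))
E
```

```text
(no output)
```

View pics/w3.png

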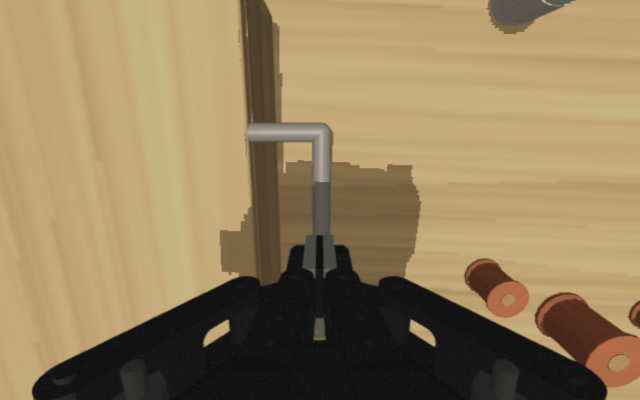

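View pics/s3c.png

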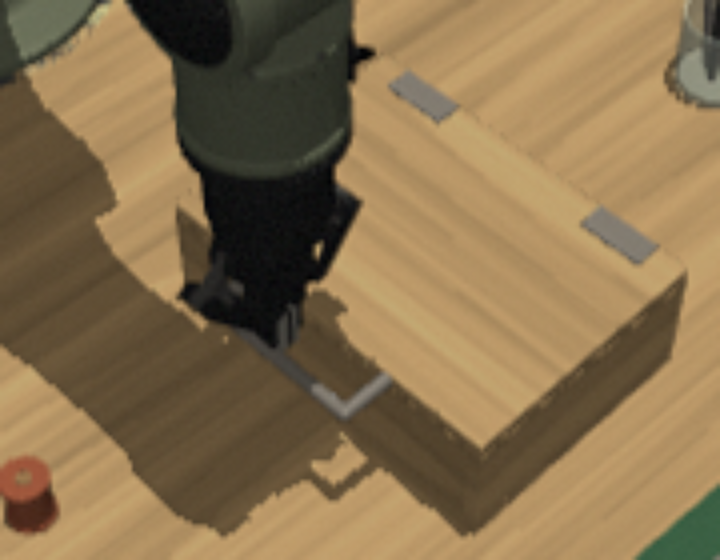

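```bash
python3 - <<'E'
from h import *
s=st()
a=cv2.imread('pics/w3.png')[210:350,250:390]; b=cv2.imread('pics/w2.png')[210:350,250:390]
cv2.imwrite('pics/w3c.png',cv2.convertScaleAbs(np.hstack([cv2.resize(x,None,fx=2.8,fy=4,interpolation=cv2.INTER_NEAREST) for x in (a,b)]),alpha=2))
a=cv2.imread('pics/s3.png')[180:230,260:330];cv2.imwrite('pics/s3d.png',cv2.convertScaleAbs(cv2.resize(a,None,fx=10,fy=10),alpha=1.8))
E
```

```text
t 3.07 p [ 0.5406 -0.0983  0.0857] F [ 0.4437 -0.2269 -1.0971] M [ 0.0314  0.0367 -0.0228] w -0.0004 q7 -1.54
```

View pics/w3c.png

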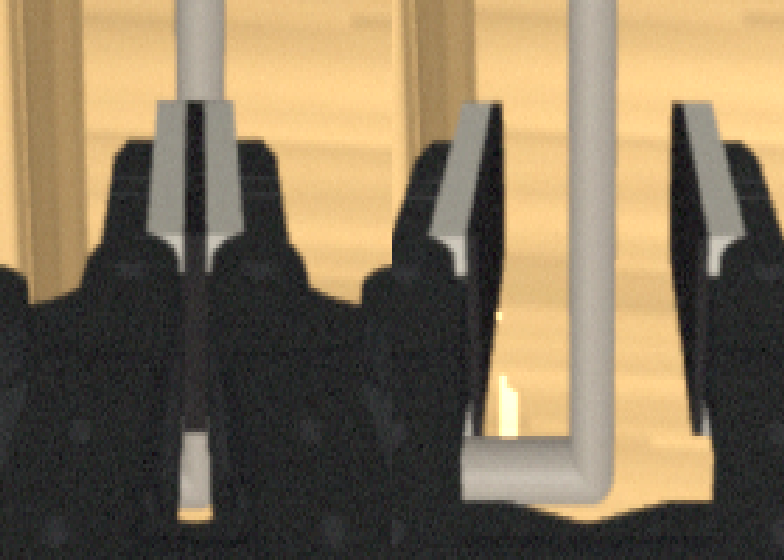

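View pics/s3d.png

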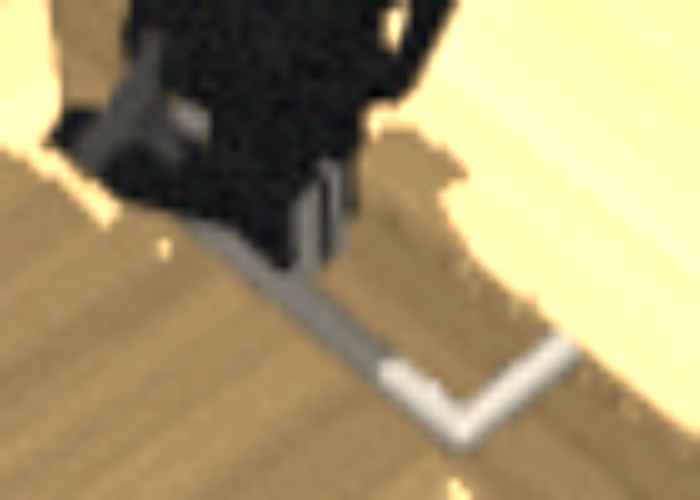

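```bash
python3 - <<'E'
from h import *
s=sensors.observe();cs=imaging.camera_info('scene');cw=imaging.camera_info('wrist')
for z in (.078,.086,.097,.105,.115): 
    p=s['position'].copy();p[2]=z
    print(z,'scene crop',(proj(cs,p)-[260,180])*10,'padface +x',(proj(cs,p+XD*.011)-[260,180])*10,'wrist',proj(cw,p),'+x',proj(cw,p+XD*.011))
print('bar',(proj(cs,arcp(0))-[260,180])*10,(proj(cs,arcp(0)+XD*.06)-[260,180])*10)
E
```

```text
0.078 scene crop [293.5089 339.981 ] padface +x [323.1677 364.8859] wrist [319.9717 224.5649] +x [320.097  207.7548]
0.086 scene crop [292.3092 321.4103] padface +x [322.122  346.3753] wrist [319.9879 229.2245] +x [320.1188 211.7725]
0.097 scene crop [290.6385 295.5499] padface +x [320.6659 320.5972] wrist [320.0125 236.31  ] +x [320.1521 217.8922]
0.105 scene crop [289.4079 276.501 ] padface +x [319.5932 301.608 ] wrist [320.0324 242.0342] +x [320.1789 222.8451]
0.115 scene crop [287.8508 252.3985] padface +x [318.2358 277.5799] wrist [320.0601 249.9875] +x [320.2164 229.74  ]
bar [290.5042 297.7782] [457.1208 436.8131]
```

Both views put the shut tips at about z = 0.12 (wrist row 235, scene crop (315,268)). The nominal figure is 0.078, so the pads closed above the bar. The camera poses were validated on the bar, so the real tips sit about 35–40 mm further back than stated. I'll open, go lower while watching force, and try again.

>>> arm_command:
  commands:
    - {"dx": 0, "dy": 0, "dz": 0, "twist": 0}
    - {"dx": 0, "dy": 0, "dz": 0, "twist": 0}
    - {"dx": 0, "dy": 0, "dz": 0, "twist": 0}
    - {"dx": 0.5, "dy": 0, "dz": 0, "twist": 0}
    - {"dx": 1, "dy": 0, "dz": 0, "twist": 0}
    - {"dx": 1.5, "dy": 0, "dz": 0, "twist": 0}
    - {"dx": 2, "dy": 0, "dz": 0, "twist": 0}
    - {"dx": 2, "dy": 0, "dz": 0, "twist": 0}
  grip: 0.3
  squeeze: 30

```text
clock: 3.73
position: [0.54, -0.0981, 0.0644]
tool_rot: [-1.19, 1.568, 1.994]
force: [-0.3, -0.4, -0.8]
grip_width: 0.0301
```

```bash
python3 - <<'E'
from h import *
s=st(); print(rel(arcp(0)-[0,0,.011],s)); save('wrist','w4'); a=save('scene','s4')
a=a[180:230,260:330,::-1];cv2.imwrite('pics/s4d.png',cv2.convertScaleAbs(cv2.resize(a,None,fx=10,fy=10),alpha=1.8))
E
```

```text
t 3.73 p [ 0.54   -0.0981  0.0644] F [-0.268  -0.3799 -0.8222] M [ 0.0285  0.0325 -0.0534] w 0.0301 q7 -1.55
[-2.0601  0.0191 -0.0505]
```

View pics/s4d.png

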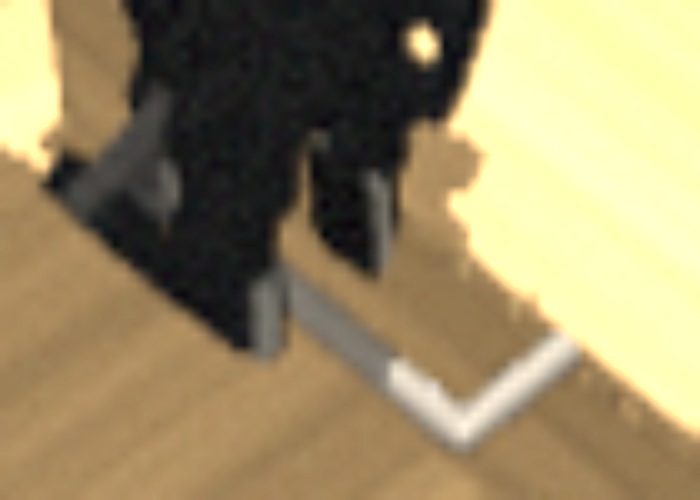

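View pics/w4.png

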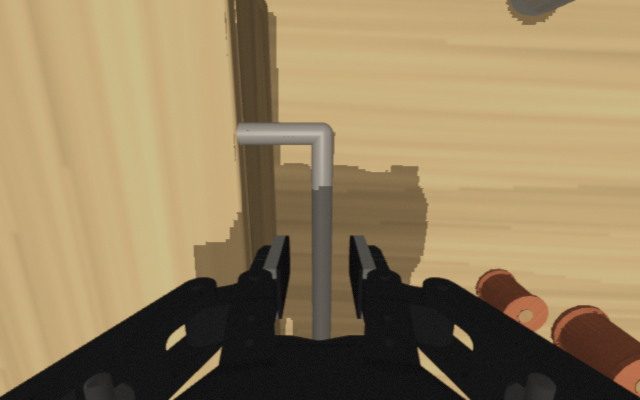

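The tips' midpoint in the scene crop is about (322,312), so they are at z ≈ 0.100 with the TCP reading 0.064. The real tip is therefore about 36 mm behind the reported TCP, not 8 mm ahead. I'll go 22 mm lower and close.

>>> arm_command:
  commands:
    - {"dx": 0.6, "dy": 0, "dz": 0, "twist": 0}
    - {"dx": 1.2, "dy": 0, "dz": 0, "twist": 0}
    - {"dx": 1.8, "dy": 0, "dz": 0, "twist": 0}
    - {"dx": 2.2, "dy": 0, "dz": 0, "twist": 0}
    - {"dx": 2.2, "dy": 0, "dz": 0, "twist": 0}

```text
clock: 4.25
position: [0.5399, -0.0981, 0.0422]
tool_rot: [-1.079, 1.567, 2.104]
force: [0.1, 0.3, -0.3]
grip_width: 0.0299
```

>>> arm_command:
  commands:
    - {"dx": 0, "dy": 0, "dz": 0, "twist": 0}
    - {"dx": 0, "dy": 0, "dz": 0, "twist": 0}
    - {"dx": 0, "dy": 0, "dz": 0, "twist": 0}
    - {"dx": 0, "dy": 0, "dz": 0, "twist": 0}
    - {"dx": 0, "dy": 0, "dz": 0, "twist": 0}
  grip: 1
  squeeze: 40

```text
clock: 4.67
position: [0.5398, -0.0992, 0.0423]
tool_rot: [-0.891, 1.568, 2.291]
force: [0.7, -6.7, -4.3]
grip_width: 0.0086
```

```bash
python3 - <<'E'
from h import *
s=st(); arcrows(0,.3,12,s);save('wrist','w5')
E
```

```text
t 4.67 p [ 0.5398 -0.0992  0.0423] F [ 0.6991 -6.7233 -4.2933] M [-1.3066 -0.1485 -0.006 ] w 0.0086 q7 -1.55
0.025 [-0.59 -0.02  0.  ]
0.05 [-1.18 -0.06  0.  ]
0.075 [-1.77 -0.11  0.  ]
0.1 [-2.36 -0.18  0.  ]
0.125 [-2.95 -0.27  0.  ]
0.15 [-3.53 -0.36  0.  ]
0.175 [-4.12 -0.47  0.  ]
0.2 [-4.7 -0.6  0. ]
0.225 [-5.27 -0.74  0.  ]
0.25 [-5.84 -0.9   0.  ]
0.275 [-6.41 -1.07  0.  ]
0.3 [-6.97 -1.25  0.  ]
```

View pics/w5.png

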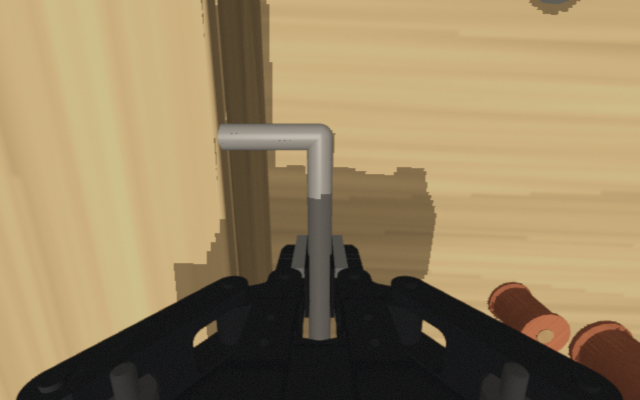

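It is gripped, with width 8.6 mm. I'll start along the arc.

>>> arm_command:
  commands:
    - {"dx": -0.6, "dy": -0.02, "dz": 0, "twist": 0}
    - {"dx": -1.2, "dy": -0.06, "dz": 0, "twist": 0}
    - {"dx": -1.8, "dy": -0.11, "dz": 0, "twist": 0}
    - {"dx": -2.4, "dy": -0.18, "dz": 0, "twist": 0}
    - {"dx": -3.0, "dy": -0.27, "dz": 0, "twist": 0}
    - {"dx": -3.5, "dy": -0.36, "dz": 0, "twist": 0}
    - {"dx": -4.1, "dy": -0.47, "dz": 0, "twist": 0}
    - {"dx": -4.7, "dy": -0.6, "dz": 0, "twist": 0}
    - {"dx": -5.3, "dy": -0.74, "dz": 0, "twist": 0}
    - {"dx": -5.8, "dy": -0.9, "dz": 0, "twist": 0}
    - {"dx": -6.4, "dy": -1.07, "dz": 0, "twist": 0}
    - {"dx": -7.0, "dy": -1.25, "dz": 0, "twist": 0}

```text
clock: 5.72
position: [0.5393, -0.087, 0.1129]
tool_rot: [-0.756, 1.569, 2.426]
force: [-0.1, -3.9, -4.0]
grip_width: 0.0085
```

```bash
cat >> h.py <<'E'
G0=np.array([0.5398,-0.0981,0.0422]) # tcp when bar gripped at th=0
def thnow(s):
    b=s['position']-G0+arcp(0)-HINGE; y=-b@YD; z=b[2]; return np.arctan2(z,y)-np.arctan2(.006,.237), np.hypot(y,z)
def arcto(th0,th1,n,s=None,dr=0):
    "rows: shift along arc from theta now, anchored at G0"
    s=s or sensors.observe(); 
    for t in np.linspace(th0,th1,n+1)[1:]: print(round(t,3),rel(G0-arcp(0)+arcp(t,.237+dr),s).round(2))
E
python3 - <<'E'
from h import *
s=st(); th,r=thnow(s); print(th,r); arcto(th,.75,12,s)
E
```

```text
t 5.72 p [ 0.5393 -0.087   0.1129] F [-0.132  -3.9384 -4.0447] M [-1.0756 -0.0096  0.0204] w 0.0085 q7 -1.56
0.3021748526742533 0.23855595593578344
0.339 [-0.78 -0.44 -0.01]
0.377 [-1.6  -0.77 -0.01]
0.414 [-2.41 -1.14 -0.01]
0.451 [-3.2  -1.53 -0.01]
0.489 [-3.98 -1.95 -0.01]
0.526 [-4.74 -2.4  -0.01]
0.563 [-5.49 -2.88 -0.01]
0.601 [-6.21 -3.39 -0.01]
0.638 [-6.92 -3.92 -0.01]
0.675 [-7.6  -4.48 -0.01]
0.713 [-8.27 -5.06 -0.02]
0.75 [-8.91 -5.67 -0.02]
```

>>> arm_command:
  commands:
    - {"dx": -0.8, "dy": -0.32, "dz": 0, "twist": 0}
    - {"dx": -1.6, "dy": -0.67, "dz": 0, "twist": 0}
    - {"dx": -2.4, "dy": -1.04, "dz": 0, "twist": 0}
    - {"dx": -3.2, "dy": -1.43, "dz": 0, "twist": 0}
    - {"dx": -4.0, "dy": -1.85, "dz": 0, "twist": 0}
    - {"dx": -4.8, "dy": -2.3, "dz": 0, "twist": 0}
    - {"dx": -5.5, "dy": -2.8, "dz": 0, "twist": 0}
    - {"dx": -6.25, "dy": -3.3, "dz": 0, "twist": 0}
    - {"dx": -7.0, "dy": -3.83, "dz": 0, "twist": 0}
    - {"dx": -7.65, "dy": -4.4, "dz": 0, "twist": 0}
    - {"dx": -8.3, "dy": -5.0, "dz": 0, "twist": 0}
    - {"dx": -8.95, "dy": -5.6, "dz": 0, "twist": 0}

```text
clock: 6.72
position: [0.5372, -0.0329, 0.2039]
tool_rot: [0.676, 1.57, -2.426]
force: [-2.6, -13.3, 8.1]
grip_width: 0.0085
```

```bash
python3 - <<'E'
from h import *
s=st(); th,r=thnow(s); print(th,r); arcto(th,1.1,12,s,.001)
E
```

```text
t 6.72 p [ 0.5372 -0.0329  0.2039] F [ -2.582  -13.302    8.1324] M [-3.0401  0.4992  0.0431] w 0.0085 q7 -1.64
0.7483230031372282 0.2400379941118319
0.778 [-0.35 -0.63 -0.03]
0.807 [-0.83 -1.14 -0.03]
0.836 [-1.29 -1.66 -0.03]
0.866 [-1.74 -2.2  -0.03]
0.895 [-2.17 -2.75 -0.03]
0.924 [-2.59 -3.31 -0.03]
0.953 [-2.99 -3.88 -0.03]
0.983 [-3.37 -4.47 -0.03]
1.012 [-3.73 -5.06 -0.04]
1.041 [-4.08 -5.67 -0.04]
1.071 [-4.41 -6.28 -0.04]
1.1 [-4.72 -6.91 -0.04]
```

Radial force is building (about 15 N outward), so my arc centre is a few mm low. I'll relax outward first.

>>> arm_command:
  commands:
    - {"dx": -0.1, "dy": 0.1, "dz": 0, "twist": 0}
    - {"dx": -0.1, "dy": 0.1, "dz": 0, "twist": 0}
    - {"dx": -0.1, "dy": 0.1, "dz": 0, "twist": 0}

```text
clock: 6.97
position: [0.5371, -0.0321, 0.2051]
tool_rot: [-0.729, 1.569, 2.453]
force: [1.7, 4.8, -7.3]
grip_width: 0.0087
```

```bash
python3 - <<'E'
from h import *
s=st(); th,r=thnow(s); print(th,r); arcto(th,1.1,12,s,.005)
save('wrist','w6');save('scene','s6')
E
```

```text
t 6.97 p [ 0.5371 -0.0321  0.2051] F [ 1.6661  4.8002 -7.3166] M [ 0.8477 -0.3292 -0.0012] w 0.0087 q7 -1.64
0.7541664853946521 0.24031298108945776
0.783 [-0.6  -0.36 -0.03]
0.812 [-1.08 -0.87 -0.03]
0.841 [-1.54 -1.4  -0.04]
0.869 [-1.98 -1.94 -0.04]
0.898 [-2.41 -2.49 -0.04]
0.927 [-2.82 -3.05 -0.04]
0.956 [-3.22 -3.63 -0.05]
0.985 [-3.6  -4.21 -0.05]
1.014 [-3.96 -4.81 -0.05]
1.042 [-4.31 -5.41 -0.05]
1.071 [-4.63 -6.03 -0.05]
1.1 [-4.94 -6.65 -0.06]
```

View pics/w6.png

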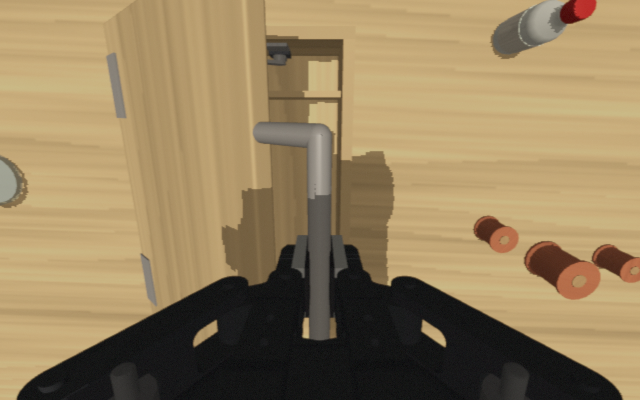

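View pics/s6.png

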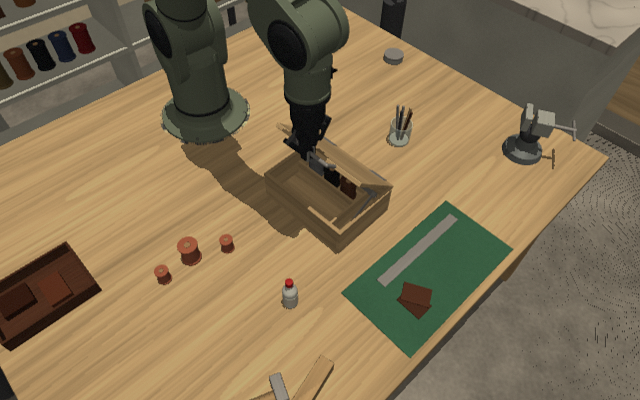

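The wrist view shows the lid partly open, with the stay's knee at (278,50). Forces are small again. I'll refit the arc centre (about +5 mm in z) and go on in shorter steps.

```bash
cat >> h.py <<'E'
HC=HINGE-YD*.001+ZD*.005
def pol(s):
    b=s['position']-G0+arcp(0)-HC; return np.arctan2(b[2],-b@YD), np.hypot(-b@YD,b[2])
def arc2(dth,n,s=None,dr=0):
    s=s or sensors.observe(); th,r=pol(s); b=s['position']-G0+arcp(0); side=(b-HC)@XD
    print('phi',th,'r',r)
    F=s['force'];print('Ft',F@(YD*np.sin(th)+ZD*np.cos(th)),'Fr',F@(-YD*np.cos(th)+ZD*np.sin(th)))
    for k in range(1,n+1):
        t=th+dth*k/n; rr=r+dr
        p=s['position']+(-YD*(rr*np.cos(t)-r*np.cos(th))+ZD*(rr*np.sin(t)-r*np.sin(th)))
        print(rel(p,s).round(2))
E
python3 - <<'E'
from h import *
s=st(); arc2(.2,8,s)
E
```

```text
t 7.07 p [ 0.5371 -0.0322  0.205 ] F [ 0.6731  5.2092 -8.2704] M [ 0.8482 -0.2862 -0.035 ] w 0.0082 q7 -1.64
phi 0.7669103063273295 r 0.23610257756541878
Ft -2.359584788210982 Fr -9.469963165574503
[-0.42 -0.42 -0.  ]
[-0.83 -0.84 -0.  ]
[-1.23 -1.28 -0.  ]
[-1.61 -1.72 -0.01]
[-1.99 -2.18 -0.01]
[-2.35 -2.64 -0.01]
[-2.71 -3.11 -0.01]
[-3.05 -3.6  -0.01]
```

>>> arm_command:
  commands:
    - {"dx": -0.42, "dy": -0.42, "dz": 0, "twist": 0}
    - {"dx": -0.83, "dy": -0.84, "dz": 0, "twist": 0}
    - {"dx": -1.23, "dy": -1.28, "dz": 0, "twist": 0}
    - {"dx": -1.61, "dy": -1.72, "dz": 0, "twist": 0}
    - {"dx": -1.99, "dy": -2.18, "dz": 0, "twist": 0}
    - {"dx": -2.35, "dy": -2.64, "dz": 0, "twist": 0}
    - {"dx": -2.71, "dy": -3.11, "dz": 0, "twist": 0}
    - {"dx": -3.05, "dy": -3.6, "dz": 0, "twist": 0}

```text
clock: 7.73
position: [0.5357, 0.004, 0.2361]
tool_rot: [-0.46, 1.57, 2.722]
force: [-1.3, -4.3, -0.5]
grip_width: 0.0084
```

```bash
python3 - <<'E'
from h import *
s=st(); arc2(.2,8,s)
E
```

```text
t 7.73 p [0.5357 0.004  0.2361] F [-1.2522 -4.2662 -0.5345] M [-1.2066  0.0879 -0.0181] w 0.0084 q7 -1.71
phi 0.9690168126579561 r 0.23642815192622715
Ft -3.7798984509612454 Fr 1.9474459012550756
[-0.33 -0.49 -0.  ]
[-0.64 -0.99 -0.  ]
[-0.95 -1.5  -0.01]
[-1.24 -2.01 -0.01]
[-1.52 -2.54 -0.01]
[-1.78 -3.06 -0.01]
[-2.03 -3.6  -0.01]
[-2.27 -4.14 -0.01]
```

Good, the model now fits. I'll continue to about 1.17.

>>> arm_command:
  commands:
    - {"dx": -0.33, "dy": -0.49, "dz": 0, "twist": 0}
    - {"dx": -0.64, "dy": -0.99, "dz": 0, "twist": 0}
    - {"dx": -0.95, "dy": -1.5, "dz": 0, "twist": 0}
    - {"dx": -1.24, "dy": -2.01, "dz": 0, "twist": 0}
    - {"dx": -1.52, "dy": -2.54, "dz": 0, "twist": 0}
    - {"dx": -1.78, "dy": -3.06, "dz": 0, "twist": 0}
    - {"dx": -2.03, "dy": -3.6, "dz": 0, "twist": 0}
    - {"dx": -2.27, "dy": -4.14, "dz": 0, "twist": 0}

```text
clock: 8.4
position: [0.534, 0.0453, 0.2596]
tool_rot: [0.211, 1.57, -2.891]
force: [-2.6, -5.9, 6.2]
grip_width: 0.0087
```

```bash
python3 - <<'E'
from h import *
s=st(); arc2(.06,6,s)
E
```

```text
t 8.4 p [0.534  0.0453 0.2596] F [-2.6476 -5.9077  6.2186] M [-1.4403  0.4726 -0.0327] w 0.0087 q7 -1.79
phi 1.1701711834258874 r 0.23714878805943324
Ft -2.9234773495573543 Fr 7.991503621473217
[-0.09 -0.22 -0.  ]
[-0.18 -0.44 -0.  ]
[-0.27 -0.66 -0.  ]
[-0.35 -0.88 -0.  ]
[-0.44 -1.1  -0.  ]
[-0.52 -1.33 -0.  ]
```

>>> arm_command:
  commands:
    - {"dx": -0.2, "dy": -0.2, "dz": 0, "twist": 0}
    - {"dx": -0.28, "dy": -0.42, "dz": 0, "twist": 0}
    - {"dx": -0.37, "dy": -0.62, "dz": 0, "twist": 0}
    - {"dx": -0.45, "dy": -0.84, "dz": 0, "twist": 0}
    - {"dx": -0.53, "dy": -1.06, "dz": 0, "twist": 0}
    - {"dx": -0.53, "dy": -1.06, "dz": 0, "twist": 0}

```text
clock: 8.9
position: [0.5334, 0.0568, 0.2646]
tool_rot: [-0.311, 1.569, 2.871]
force: [2.6, 4.6, -13.9]
grip_width: 0.0085
```

```bash
python3 - <<'E'
from h import *
s=st(); arc2(.0375,3,s)
save('wrist','w7');save('top','t7')
E
```

```text
t 8.9 p [0.5334 0.0568 0.2646] F [  2.5652   4.5965 -13.9463] M [ 0.916  -0.564  -0.0056] w 0.0085 q7 -1.81
phi 1.2229546120510455 r 0.23759544242297315
Ft -0.5222508796452116 Fr -14.645400230070967
[-0.1  -0.28 -0.  ]
[-0.2  -0.56 -0.  ]
[-0.29 -0.84 -0.  ]
```

View pics/w7.png

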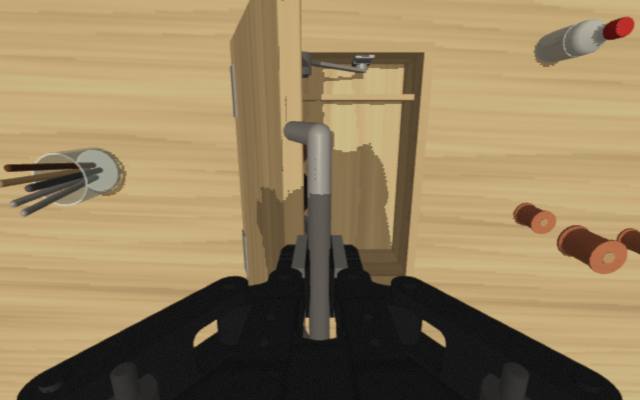

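View pics/t7.png

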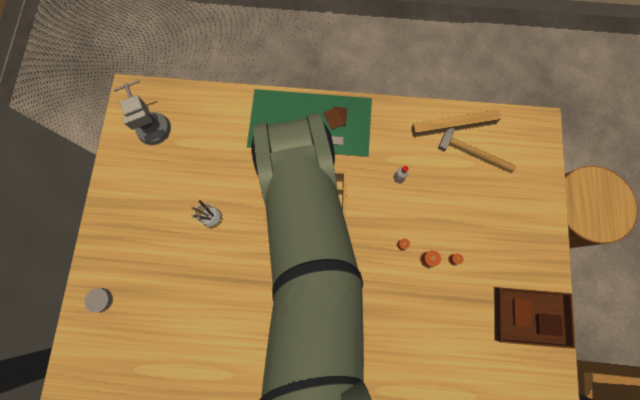

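>>> arm_command:
  commands:
    - {"dx": -0.06, "dy": -0.28, "dz": 0, "twist": 0}
    - {"dx": -0.16, "dy": -0.56, "dz": 0, "twist": 0}
    - {"dx": -0.16, "dy": -0.56, "dz": 0, "twist": 0}

```text
clock: 9.25
position: [0.5332, 0.0628, 0.2666]
tool_rot: [-0.619, 1.57, 2.563]
force: [-0.5, 0.7, -3.3]
grip_width: 0.0081
```

```bash
python3 - <<'E'
from h import *
s=st(); arc2(.0125,1,s)
E
```

```text
t 9.25 p [0.5332 0.0628 0.2666] F [-0.5437  0.6753 -3.2898] M [-0.0692 -0.0325  0.0223] w 0.0081 q7 -1.82
phi 1.2497038877421254 r 0.2375139232817981
Ft -0.3793290411127079 Fr -3.340853643809381
[-0.09 -0.28 -0.  ]
```

>>> arm_command:
  commands:
    - {"dx": -0.08, "dy": -0.28, "dz": 0, "twist": 0}
    - {"dx": -0.08, "dy": -0.28, "dz": 0, "twist": 0}
    - {"dx": -0.08, "dy": -0.28, "dz": 0, "twist": 0}

```text
clock: 9.5
position: [0.5332, 0.0659, 0.2678]
tool_rot: [-1.1, 1.57, 2.082]
force: [-0.6, 0.7, 1.3]
grip_width: 0.0083
```

```bash
python3 - <<'E'
from h import *
s=st(); arc2(.0125,1,s)
E
```

```text
t 9.5 p [0.5332 0.0659 0.2678] F [-0.6314  0.6585  1.3458] M [-0.0304  0.2973 -0.009 ] w 0.0083 q7 -1.82
phi 1.2636851359429901 r 0.23771437773253082
Ft 1.0557643672396801 Fr 1.0770027874303376
[-0.09 -0.28 -0.  ]
```

>>> arm_command:
  commands:
    - {"dx": -0.07, "dy": -0.28, "dz": 0, "twist": 0}
    - {"dx": -0.07, "dy": -0.28, "dz": 0, "twist": 0}
    - {"dx": -0.07, "dy": -0.28, "dz": 0, "twist": 0}

```text
clock: 9.75
position: [0.5331, 0.0689, 0.2688]
tool_rot: [-1.442, 1.57, 1.741]
force: [-1.6, -0.1, 2.7]
grip_width: 0.0083
```

```bash
python3 - <<'E'
from h import *
s=st(); arc2(.0125,1,s)
E
```

```text
t 9.75 p [0.5331 0.0689 0.2688] F [-1.5733 -0.1217  2.6533] M [-0.2471  0.3805  0.0141] w 0.0083 q7 -1.83
phi 1.2769762946335392 r 0.23774666526262772
Ft 0.7062104439738797 Fr 2.5583786863836875
[-0.08 -0.29 -0.  ]
```

>>> arm_command:
  commands:
    - {"dx": -0.08, "dy": -0.28, "dz": 0, "twist": 0}
    - {"dx": -0.08, "dy": -0.28, "dz": 0, "twist": 0}
    - {"dx": -0.08, "dy": -0.28, "dz": 0, "twist": 0}

```text
clock: 10.0
position: [0.5329, 0.072, 0.2696]
tool_rot: [-1.447, 1.569, 1.735]
force: [-2.2, 0.3, 1.2]
grip_width: 0.008
```

```bash
python3 - <<'E'
from h import *
s=st(); arc2(.0125,1,s)
E
```

```text
t 10.0 p [0.5329 0.072  0.2696] F [-2.2005  0.2899  1.2237] M [-0.1945  0.2575  0.0053] w 0.008 q7 -1.83
phi 1.290433506616403 r 0.2377146652242532
Ft 0.6931538521992124 Fr 1.0738194915033827
[-0.08 -0.29 -0.  ]
```

>>> arm_command:
  commands:
    - {"dx": -0.08, "dy": -0.29, "dz": 0, "twist": 0}
    - {"dx": -0.08, "dy": -0.29, "dz": 0, "twist": 0}
    - {"dx": -0.08, "dy": -0.29, "dz": 0, "twist": 0}

```text
clock: 10.25
position: [0.5328, 0.0752, 0.2706]
tool_rot: [-1.578, 1.569, 1.605]
force: [-2.0, -0.6, 0.8]
grip_width: 0.0087
```

```bash
python3 - <<'E'
from h import *
s=st(); arc2(.0125,1,s)
E
```

```text
t 10.25 p [0.5328 0.0752 0.2706] F [-2.0322 -0.5655  0.8401] M [-0.2106  0.383   0.0033] w 0.0087 q7 -1.84
phi 1.3045104252563497 r 0.2377328774311251
Ft -0.25358819778404984 Fr 0.9399873474802345
[-0.08 -0.29 -0.  ]
```

>>> arm_command:
  commands:
    - {"dx": -0.08, "dy": -0.28, "dz": 0, "twist": 0}
    - {"dx": -0.08, "dy": -0.28, "dz": 0, "twist": 0}
    - {"dx": -0.08, "dy": -0.28, "dz": 0, "twist": 0}

```text
clock: 10.5
position: [0.5327, 0.0784, 0.2714]
tool_rot: [-1.559, 1.569, 1.625]
force: [-1.8, 0.3, 0.4]
grip_width: 0.0083
```

```bash
python3 - <<'E'
from h import *
s=st(); arc2(.0125,1,s); save('wrist','w8')
E
```

```text
t 10.5 p [0.5327 0.0784 0.2714] F [-1.8196  0.2559  0.3838] M [-0.1027  0.2333 -0.1165] w 0.0083 q7 -1.85
phi 1.3183560159648566 r 0.23772016984130495
Ft 0.4068753530687174 Fr 0.29145183701097555
[-0.07 -0.29 -0.  ]
```

View pics/w8.png

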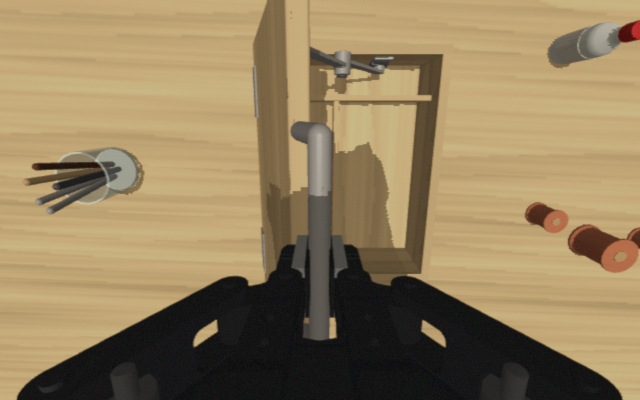

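The knee is at (343,64), coming out between the lid and the foot at (383,62), so the stay is nearly straight. I'll use smaller steps.

>>> arm_command:
  commands:
    - {"dx": -0.05, "dy": -0.2, "dz": 0, "twist": 0}
    - {"dx": -0.05, "dy": -0.2, "dz": 0, "twist": 0}
    - {"dx": -0.05, "dy": -0.2, "dz": 0, "twist": 0}

```text
clock: 10.8
position: [0.5326, 0.0802, 0.2721]
tool_rot: [-1.667, 1.569, 1.517]
force: [-2.1, -2.3, 3.9]
grip_width: 0.0083
```

```bash
python3 - <<'E'
from h import *
s=st(); arc2(.01,1,s)
E
```

```text
t 10.8 p [0.5326 0.0802 0.2721] F [-2.1249 -2.2584  3.8529] M [-0.6556  0.5034  0.0076] w 0.0083 q7 -1.85
phi 1.3266713767299372 r 0.23792730743424553
Ft -1.1845373225537947 Fr 4.265676024852782
[-0.06 -0.23 -0.  ]
```

>>> arm_command:
  commands:
    - {"dx": -0.02, "dy": -0.15, "dz": 0, "twist": 0}
    - {"dx": -0.02, "dy": -0.15, "dz": 0, "twist": 0}
    - {"dx": -0.02, "dy": -0.15, "dz": 0, "twist": 0}

```text
clock: 11.05
position: [0.5326, 0.0814, 0.2723]
tool_rot: [-1.701, 1.57, 1.482]
force: [-2.7, -5.2, 3.5]
grip_width: 0.0087
```

```bash
python3 - <<'E'
from h import *
s=st(); arc2(.01,1,s)
E
```

```text
t 11.05 p [0.5326 0.0814 0.2723] F [-2.6657 -5.2028  3.4515] M [-1.0933  0.4675 -0.0046] w 0.0087 q7 -1.85
phi 1.3314637446665993 r 0.23793100763432087
Ft -4.1397890804780575 Fr 4.5628703199680505
[-0.05 -0.23 -0.  ]
```

Ft jumped to −4 N, so the stay is taut. I'll hold briefly and look at the knee.

>>> arm_command:
  commands:
    - {"dx": 0, "dy": 0, "dz": 0, "twist": 0}
    - {"dx": 0, "dy": 0, "dz": 0, "twist": 0}
    - {"dx": 0, "dy": 0, "dz": 0, "twist": 0}

```text
clock: 11.3
position: [0.5326, 0.0812, 0.2723]
tool_rot: [-1.716, 1.57, 1.467]
force: [-1.4, -4.0, 1.3]
grip_width: 0.0084
```

```bash
python3 - <<'E'
from h import *
s=st(); arc2(-.042,1,s); a=save('wrist','w9'); save('scene','s9')
cv2.imwrite('pics/w9c.png',cv2.resize(a[30:110,280:460,::-1],None,fx=4,fy=4))
E
```

```text
t 11.3 p [0.5326 0.0812 0.2723] F [-1.3746 -4.049   1.3196] M [-0.967   0.3604  0.0169] w 0.0084 q7 -1.85
phi 1.330867263534382 r 0.23795984433659445
Ft -3.568816963912601 Fr 2.231580537855597
[0.26 0.97 0.01]
```

View pics/w9c.png

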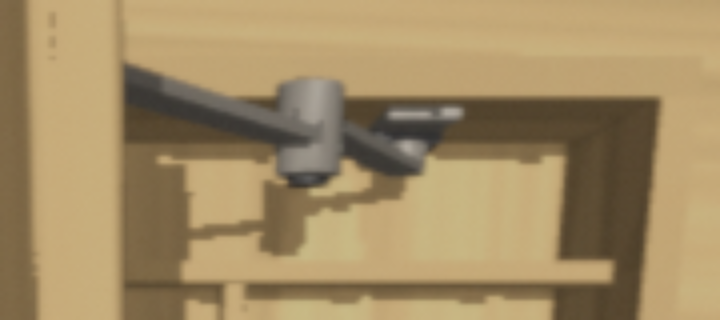

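The knee has moved forward to about column 357, which looks like it is going over centre. I'll ease down in steps.

>>> arm_command:
  commands:
    - {"dx": 0.08, "dy": 0.3, "dz": 0, "twist": 0}
    - {"dx": 0.12, "dy": 0.5, "dz": 0, "twist": 0}
    - {"dx": 0.16, "dy": 0.6, "dz": 0, "twist": 0}
    - {"dx": 0.16, "dy": 0.6, "dz": 0, "twist": 0}

```text
clock: 11.73
position: [0.5328, 0.0749, 0.2707]
tool_rot: [-1.696, 1.57, 1.487]
force: [-2.6, -4.1, 2.8]
grip_width: 0.0087
```

```bash
python3 - <<'E'
from h import *
s=st(); arc2(-.0125,1,s); a=save('wrist','w10')
cv2.imwrite('pics/w10c.png',cv2.resize(a[30:110,280:460,::-1],None,fx=4,fy=4))
E
```

```text
t 11.73 p [0.5328 0.0749 0.2707] F [-2.6347 -4.1122  2.8162] M [-0.7927  0.4201 -0.0279] w 0.0087 q7 -1.84
phi 1.3033873875317457 r 0.23795055221620348
Ft -3.12792529427067 Fr 3.776907848765329
[0.08 0.29 0.  ]
```

View pics/w10c.png

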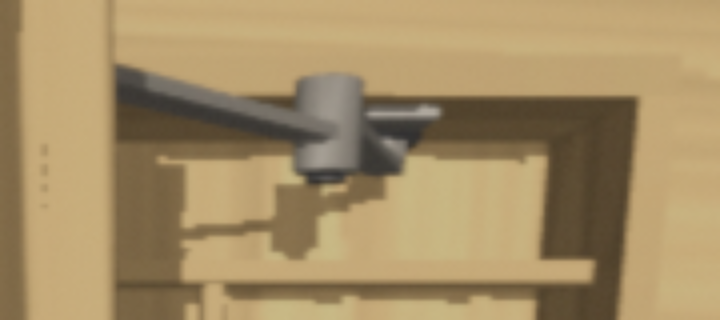

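>>> arm_command:
  commands:
    - {"dx": 0.04, "dy": 0.15, "dz": 0, "twist": 0}
    - {"dx": 0.08, "dy": 0.3, "dz": 0, "twist": 0}
    - {"dx": 0.08, "dy": 0.3, "dz": 0, "twist": 0}

```text
clock: 12.03
position: [0.533, 0.072, 0.2699]
tool_rot: [-1.681, 1.569, 1.502]
force: [-2.6, -0.1, 3.8]
grip_width: 0.0084
```

```bash
python3 - <<'E'
from h import *
s=st(); arc2(-.0125,1,s); a=save('wrist','w11')
cv2.imwrite('pics/w11c.png',cv2.resize(a[30:110,280:460,::-1],None,fx=4,fy=4))
E
```

```text
t 12.03 p [0.533  0.072  0.2699] F [-2.5565 -0.1118  3.7625] M [-0.1304  0.5302 -0.0189] w 0.0084 q7 -1.83
phi 1.2909564716518251 r 0.23794179749252292
Ft 1.0202773591120002 Fr 3.6215914646799763
[0.08 0.29 0.  ]
```

View pics/w11c.png

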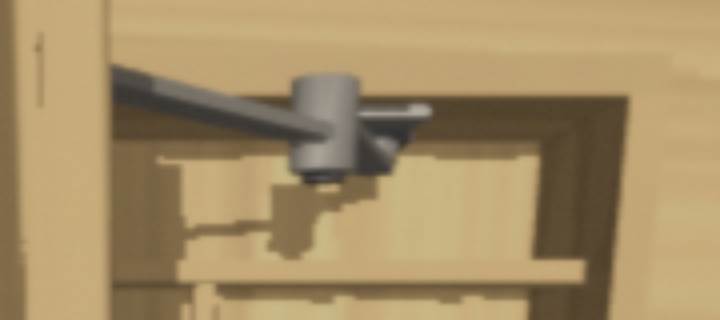

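The lid resists (Ft +1 N) about 9.5 mm below taut, with the knee bent forward, so it is locked. I'll release and rise.

>>> arm_command:
  commands:
    - {"dx": 0, "dy": 0, "dz": 0, "twist": 0}
    - {"dx": 0, "dy": 0, "dz": 0, "twist": 0}
    - {"dx": 0, "dy": 0, "dz": 0, "twist": 0}
    - {"dx": 0, "dy": 0, "dz": 0, "twist": 0}
    - {"dx": -1, "dy": 0, "dz": 0, "twist": 0}
    - {"dx": -2.5, "dy": 0, "dz": 0, "twist": 0}
    - {"dx": -4, "dy": 0, "dz": 0, "twist": 0}
    - {"dx": -5, "dy": 0, "dz": 0, "twist": 0}
    - {"dx": -5, "dy": 0, "dz": 0, "twist": 0}
  grip: 0.3

```text
clock: 12.83
position: [0.5338, 0.0722, 0.3223]
tool_rot: [-2.682, 1.567, 0.501]
force: [-0.3, 0.1, -0.6]
grip_width: 0.0299
```

```bash
python3 - <<'E'
from h import *
s=st(); a=save('wrist','w12'); save('scene','s12');print(imaging.camera_info('wrist'))
print(s['qpos'])
E
```

```text
t 12.83 p [0.5338 0.0722 0.3223] F [-0.2529  0.0616 -0.5629] M [-0.0813 -0.0665  0.0463] w 0.0299 q7 -1.82
{'fx': 305.7691799658515, 'fy': 305.7691799658515, 'cx': 319.0926553599337, 'cy': 198.5535877051722, 'origin': array([0.5997, 0.0753, 0.4922]), 'attitude': array([ 2.8709,  0.0001, -1.5291])}
[-0.1004  0.2754 -0.1831  1.6594  0.0521  1.208  -1.8249]
```

View pics/w12.png

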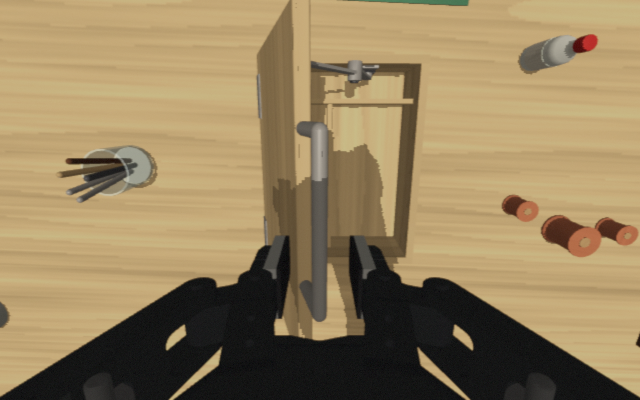

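View pics/s12.png

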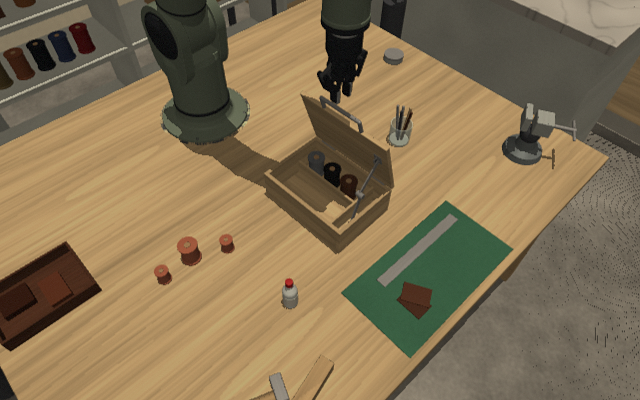

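The lid stands open in the scene view, with the knee near (365,185) and the wrist-view knee at (354,70). I'll zoom to triangulate.

```bash
python3 - <<'E'
from h import *
a=cv2.imread('pics/s12.png')[135:235,290:400];cv2.imwrite('pics/s12c.png',cv2.convertScaleAbs(cv2.resize(a,None,fx=7,fy=5.9,interpolation=cv2.INTER_CUBIC),alpha=1.6))
a=cv2.imread('pics/w12.png')[40:110,290:430];cv2.imwrite('pics/w12c.png',cv2.resize(a,None,fx=5,fy=5,interpolation=cv2.INTER_CUBIC))
cs=imaging.camera_info('scene')
b=[HINGE+.115*XD-YD*.085+ZD*.05, HINGE+.115*XD-YD*.10+ZD*.05]
for p in b: print((proj(cs,p)-[290,135])*[7,5.9], np.linalg.norm(p-HINGE-.115*XD))
E
```

```text
[523.7712 330.275 ] 0.09861541461658012
[495.7334 349.9334] 0.11180339887498951
```

View pics/s12c.png

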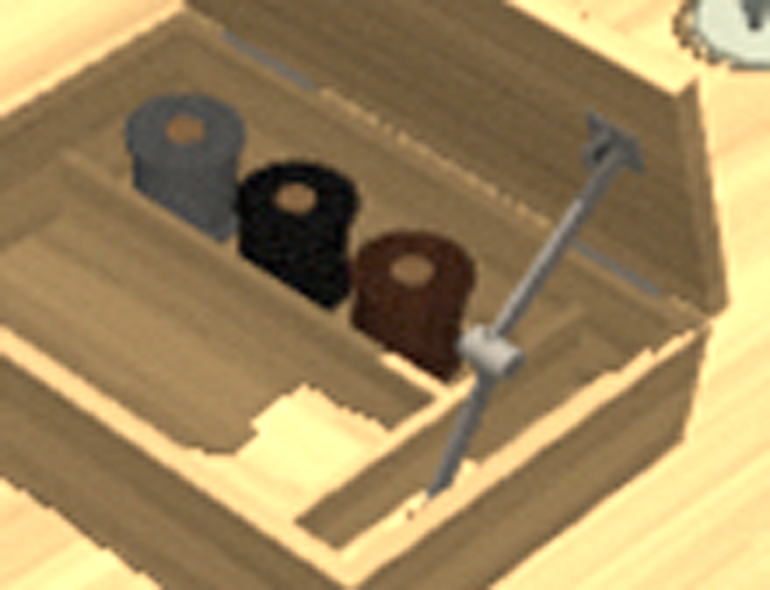

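View pics/w12c.png

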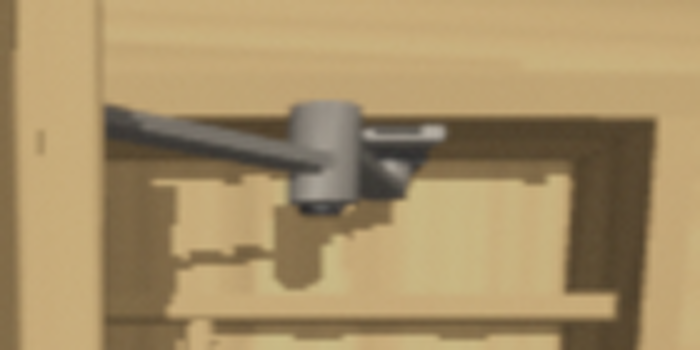

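```bash
python3 - <<'E'
from h import *
cs=imaging.camera_info('scene');cw=imaging.camera_info('wrist')
p,e=two(cs,(359.8,194.1),cw,(354.8,70.2));print(p,e,'dist to hinge line end',np.linalg.norm((p-HINGE-.115*XD)[1:]),'above rim',p[2]-.09, 'chest x',(p-HINGE)@XD,'y',(p-HINGE)@YD)
s=st(); print(np.array([0.431,-.337,.2]),rel([.431,-.337,.30],s), twist_to(np.array([1,0,0.]),s),twist_to(YD,s))
E
```

```text
[0.6473 0.0401 0.1403] 0.003234824610400542 dist to hinge line end 0.11423079889728456 above rim 0.05028416204102848 chest x 0.11167317084132714 y -0.10251460353266464
t 12.93 p [0.533  0.072  0.3199] F [-0.3111 -0.1916  0.5571] M [-0.0038  0.0073  0.0565] w 0.0301 q7 -1.83
[ 0.431 -0.337  0.2  ] [ 1.9401 40.4458 11.8682] [np.float64(-1.5297589324513103), np.float64(1.611833721138483)] [np.float64(-3.1365559151496614), np.float64(0.005036738440131749)]
```

The stay is locked: the knee is 0.114 m from the hinge end and 50 mm above the rim. Before placing, I'll check how much room the wrist needs beside the open lid.

```bash
python3 - <<'E'
from h import *
cs=imaging.camera_info('scene')
p=np.array([.5338,.0722,0])
for z in (.34,.358,.4,.45,.5,.55,.6): print(z,proj(cs,[p[0],p[1],z]))
a=cv2.imread('pics/s12.png')[0:150,290:410];cv2.imwrite('pics/s12g.png',cv2.convertScaleAbs(cv2.resize(a,None,fx=4,fy=4,interpolation=cv2.INTER_CUBIC),alpha=2.2))
s=st()
for n,q in (('above spool',[.431,-.337,.14]),('spool',[.431,-.337,-.028])): print(n,rel(q,s))
print(twist_to(XD,s))
E
```

```text
0.34 [339.8106 102.9894]
0.358 [340.1904  96.7525]
0.4 [341.118   81.5193]
0.45 [342.3046  62.0318]
0.5 [343.5916  40.8975]
0.55 [344.9921  17.8983]
0.6 [346.5219  -7.2237]
t 12.93 p [0.533  0.072  0.3199] F [-0.3111 -0.1916  0.5571] M [-0.0038  0.0073  0.0565] w 0.0301 q7 -1.83
above spool [17.9401 40.4648 11.8774]
spool [34.74   40.4847 11.887 ]
[np.float64(-1.5657589118605233), np.float64(1.5758337417292694)]
```

View pics/s12g.png

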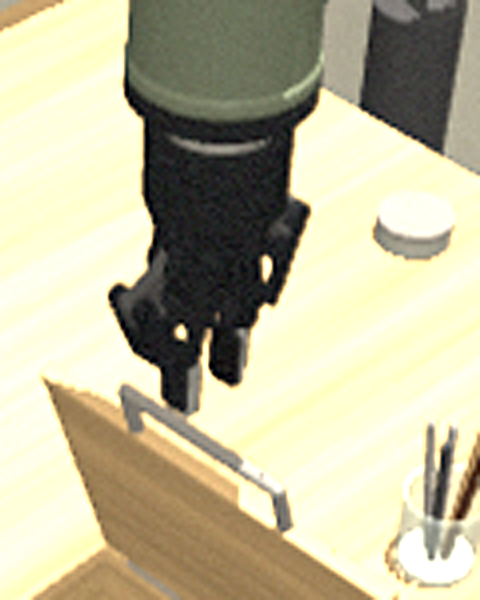

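```bash
python3 - <<'E'
from h import *
cs=imaging.camera_info('scene')
for z in (.24,.28,.36,.4,.45,.5,.55,.6): print(z,(proj(cs,[.537,-.033,z])-[220,0])*4)
a=cv2.imread('pics/s6.png')[0:150,220:370];cv2.imwrite('pics/s6g.png',cv2.convertScaleAbs(cv2.resize(a,None,fx=4,fy=4,interpolation=cv2.INTER_CUBIC),alpha=1.8))
E
```

```text
0.24 [347.3213 627.8243]
0.28 [346.7241 579.5753]
0.36 [345.4162 473.9153]
0.4 [344.6982 415.9054]
0.45 [343.7318 337.8336]
0.5 [342.6794 252.8152]
0.55 [341.5291 159.88  ]
0.6 [340.2664  57.8681]
```

View pics/s6g.png

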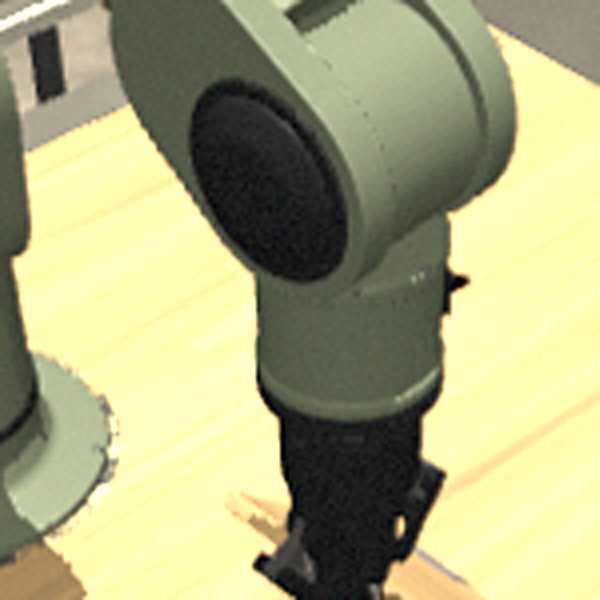

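Clearances are workable if I hold the spool by its top flange and set it at chest y ≈ −0.058. I'll move to above the spool, turning the jaws to the chest's x.

>>> arm_command:
  commands:
    - {"dx": 0, "dy": 2, "dz": 0.6, "twist": -0.12}
    - {"dx": 0, "dy": 5, "dz": 1.4, "twist": -0.24}
    - {"dx": 0, "dy": 8.5, "dz": 2.5, "twist": -0.36}
    - {"dx": 0.5, "dy": 12, "dz": 3.5, "twist": -0.48}
    - {"dx": 1.5, "dy": 16, "dz": 4.7, "twist": -0.6}
    - {"dx": 3, "dy": 20, "dz": 5.9, "twist": -0.72}
    - {"dx": 5, "dy": 24, "dz": 7.1, "twist": -0.84}
    - {"dx": 7, "dy": 28, "dz": 8.3, "twist": -0.96}
    - {"dx": 9, "dy": 32, "dz": 9.4, "twist": -1.08}
    - {"dx": 11, "dy": 35.5, "dz": 10.4, "twist": -1.2}
    - {"dx": 13, "dy": 38, "dz": 11.2, "twist": -1.32}
    - {"dx": 15, "dy": 39.5, "dz": 11.7, "twist": -1.44}
  grip: -0.65

```text
clock: 13.93
position: [0.437, -0.3094, 0.185]
tool_rot: [2.278, 1.569, 0.553]
force: [2.0, -1.1, 1.7]
grip_width: 0.0706
```

```bash
python3 - <<'E'
from h import *
s=st(); print(rel([.431,-.337,.10],s), twist_to(XD,s))
E
```

```text
t 13.93 p [ 0.437  -0.3094  0.185 ] F [ 1.9629 -1.093   1.6821] M [-0.0279 -0.0239  0.007 ] w 0.0706 q7 0.26
[ 8.4933 -0.1752  2.8298] [np.float64(-0.19033748669496742), np.float64(2.9512551668948257)]
```

>>> arm_command:
  commands:
    - {"dx": 2, "dy": -0.1, "dz": 1.5, "twist": -0.1}
    - {"dx": 4, "dy": -0.2, "dz": 2.6, "twist": -0.19}
    - {"dx": 6, "dy": -0.2, "dz": 2.8, "twist": -0.19}
    - {"dx": 7.5, "dy": -0.2, "dz": 2.8, "twist": -0.19}
    - {"dx": 7.5, "dy": -0.2, "dz": 2.8, "twist": -0.19}
    - {"dx": 7.5, "dy": -0.2, "dz": 2.8, "twist": -0.19}

```text
clock: 14.43
position: [0.4303, -0.3361, 0.1092]
tool_rot: [-2.959, 1.569, 1.789]
force: [-0.2, 0.2, -0.0]
grip_width: 0.0705
```

```bash
python3 - <<'E'
from h import *
s=st(); print(rel([.431,-.337,-.008],s), twist_to(XD,s)); cw=imaging.camera_info('wrist')
print(proj(cw,[.431,-.337,.06]),proj(cw,[.431,-.337,.03]))
save('wrist','w13')
E
```

```text
t 14.43 p [ 0.4303 -0.3361  0.1092] F [-0.175   0.2082 -0.0039] M [-0.0241 -0.0145  0.0086] w 0.0705 q7 0.45
[11.7246  0.0765  0.1141] [np.float64(-0.00031895918547864), np.float64(3.1412736944043145)]
[321.2422 208.3818] [321.0355 197.922 ]
```

View pics/w13.png

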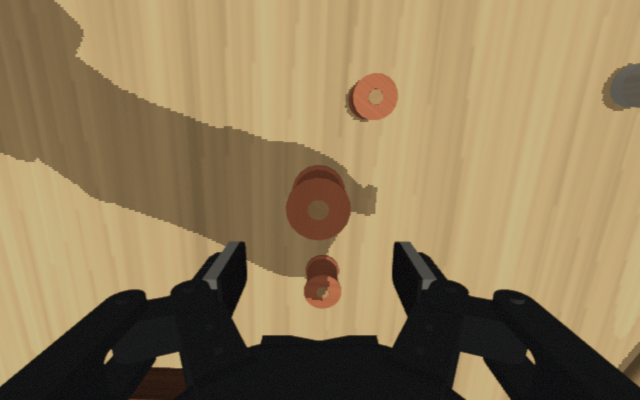

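The spool's top is at (318,209) against the predicted (321,208), so it is centred. The scene confirms the jaws at ±35 mm will clear its neighbours. I'll descend in two stages.

>>> arm_command:
  commands:
    - {"dx": 2, "dy": -0.05, "dz": 0.1, "twist": 0}
    - {"dx": 4.5, "dy": -0.05, "dz": 0.1, "twist": 0}
    - {"dx": 7, "dy": -0.05, "dz": 0.1, "twist": 0}
    - {"dx": 9, "dy": -0.05, "dz": 0.1, "twist": 0}
    - {"dx": 9.5, "dy": -0.05, "dz": 0.1, "twist": 0}
    - {"dx": 9.5, "dy": -0.05, "dz": 0.1, "twist": 0}

```text
clock: 14.98
position: [0.4305, -0.337, 0.0151]
tool_rot: [3.02, 1.569, 1.485]
force: [-0.2, 0.5, 0.8]
grip_width: 0.0703
```

```bash
python3 - <<'E'
from h import *
s=st(); print(rel([.431,-.337,-.008],s)); cs=imaging.camera_info('scene')
a=save('scene','s14');save('wrist','w14')
cv2.imwrite('pics/s14c.png',cv2.convertScaleAbs(cv2.resize(a[200:300,130:250,::-1],None,fx=6,fy=6,interpolation=cv2.INTER_CUBIC),alpha=1.6))
for z in (.03,.04,.05,.06): print(z,[((proj(cs,s['position']*[1,1,0]+[dx,-.011,z])-[130,200])*6).round() for dx in (-.035,.035)])
E
```

```text
t 14.98 p [ 0.4305 -0.337   0.0151] F [-0.1567  0.4564  0.7909] M [0.0064 0.0202 0.0016] w 0.0703 q7 0.41
[2.3063 0.052  0.0079]
0.03 [array([287., 271.]), array([382., 378.])]
0.04 [array([282., 259.]), array([377., 365.])]
0.05 [array([277., 246.]), array([372., 353.])]
0.06 [array([271., 233.]), array([367., 340.])]
```

View pics/s14c.png

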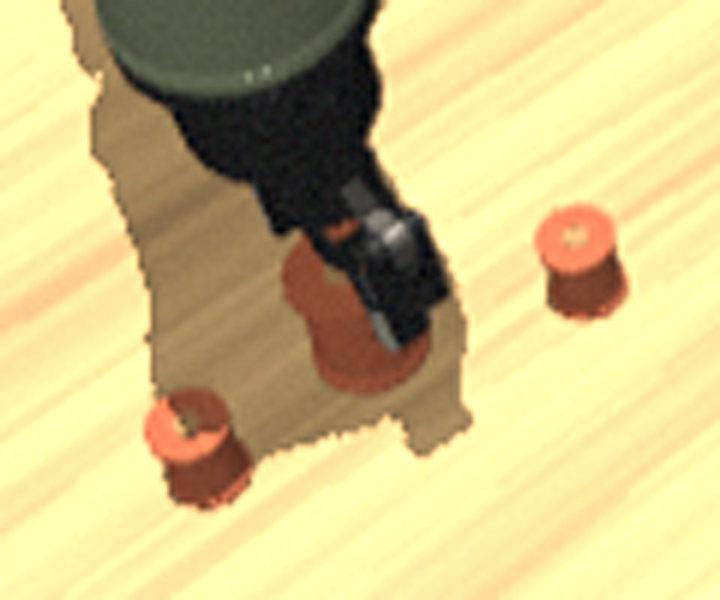

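View pics/w14.png

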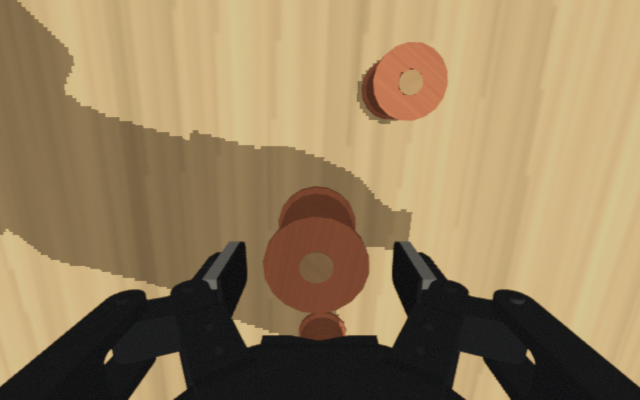

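The near finger's tip is at about z = 0.052, as modelled (TCP + 37 mm), and the spool is centred at column 317. I'll go down 2.2 cm and grip.

>>> arm_command:
  commands:
    - {"dx": 0.8, "dy": 0, "dz": 0, "twist": 0}
    - {"dx": 1.6, "dy": 0, "dz": 0, "twist": 0}
    - {"dx": 2.2, "dy": 0, "dz": 0, "twist": 0}
    - {"dx": 2.2, "dy": 0, "dz": 0, "twist": 0}

```text
clock: 15.42
position: [0.4308, -0.3373, -0.0065]
tool_rot: [2.173, 1.569, 0.639]
force: [0.2, -0.0, 0.0]
grip_width: 0.0705
```

>>> arm_command:
  commands:
    - {"dx": 0, "dy": 0, "dz": 0, "twist": 0}
    - {"dx": 0, "dy": 0, "dz": 0, "twist": 0}
    - {"dx": 0, "dy": 0, "dz": 0, "twist": 0}
    - {"dx": 0, "dy": 0, "dz": 0, "twist": 0}
    - {"dx": 0, "dy": 0, "dz": 0, "twist": 0}
  grip: 1
  squeeze: 30

```text
clock: 15.83
position: [0.4308, -0.3374, -0.0063]
tool_rot: [2.127, 1.569, 0.593]
force: [-0.7, 0.5, 1.8]
grip_width: 0.048
```

>>> arm_command:
  commands:
    - {"dx": -1, "dy": 0, "dz": 0, "twist": 0}
    - {"dx": -3, "dy": 0, "dz": 0, "twist": 0}
    - {"dx": -5.5, "dy": 0, "dz": 0, "twist": 0}
    - {"dx": -8, "dy": 0, "dz": 0, "twist": 0}
    - {"dx": -11, "dy": 0, "dz": 0, "twist": 0}
    - {"dx": -14, "dy": 0, "dz": 0, "twist": 0}
    - {"dx": -16, "dy": 0, "dz": 0, "twist": 0}
    - {"dx": -16, "dy": 0, "dz": 0, "twist": 0}

```text
clock: 16.5
position: [0.4322, -0.3386, 0.1585]
tool_rot: [1.109, 1.564, -0.425]
force: [0.5, -0.4, -0.6]
grip_width: 0.0483
```

```bash
python3 - <<'E'
from h import *
s=st(); a=save('scene','s15');save('wrist','w15')
cv2.imwrite('pics/s15c.png',cv2.convertScaleAbs(cv2.resize(a[130:260,130:280,::-1],None,fx=5,fy=4.5,interpolation=cv2.INTER_CUBIC),alpha=1.6))
ch=HINGE-YD*.1-ZD*.09
t=ch-XD*.025-YD*.058; print('target',t); print(rel(t+ZD*(s['position'][2]-t[2]),s),twist_to(XD,s))
E
```

```text
t 16.5 p [ 0.4322 -0.3386  0.1585] F [ 0.4764 -0.413  -0.5551] M [0.0056 0.0188 0.0462] w 0.0483 q7 0.47
target [ 0.5127 -0.0203  0.    ]
[ -0.0411   9.1807 -31.5234] [np.float64(-0.00018407566094191807), np.float64(3.1414085779288516)]
```

View pics/s15c.png

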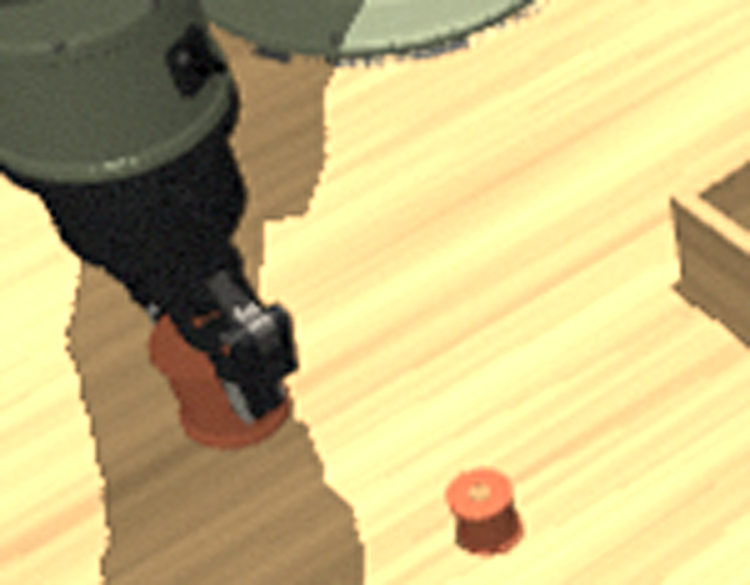

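View pics/w15.png

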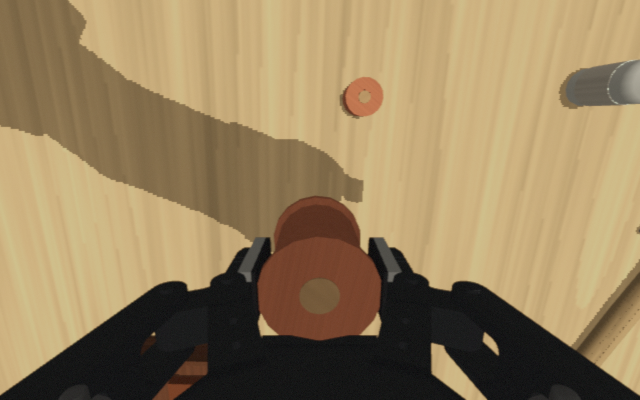

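The spool is held (width 48.3 mm) and upright. I'll carry it over the trough.

>>> arm_command:
  commands:
    - {"dx": 0, "dy": 0.6, "dz": -2, "twist": 0}
    - {"dx": 0, "dy": 1.5, "dz": -5, "twist": 0}
    - {"dx": 0, "dy": 2.5, "dz": -8.5, "twist": 0}
    - {"dx": 0, "dy": 3.6, "dz": -12, "twist": 0}
    - {"dx": 0, "dy": 4.6, "dz": -15.5, "twist": 0}
    - {"dx": 0, "dy": 5.6, "dz": -19, "twist": 0}
    - {"dx": 0, "dy": 6.6, "dz": -22.5, "twist": 0}
    - {"dx": 0, "dy": 7.6, "dz": -26, "twist": 0}
    - {"dx": 0, "dy": 8.4, "dz": -29, "twist": 0}
    - {"dx": 0, "dy": 9, "dz": -31, "twist": 0}
    - {"dx": 0, "dy": 9.2, "dz": -31.5, "twist": 0}
    - {"dx": 0, "dy": 9.2, "dz": -31.5, "twist": 0}

```text
clock: 17.6
position: [0.5112, -0.018, 0.1541]
tool_rot: [1.671, 1.569, 0.139]
force: [-0.6, 0.2, -2.1]
grip_width: 0.0478
```

```bash
python3 - <<'E'
from h import *
s=st(); a=save('scene','s16');save('wrist','w16')
cv2.imwrite('pics/s16c.png',cv2.convertScaleAbs(cv2.resize(a[0:260,220:410,::-1],None,fx=3,fy=2.3,interpolation=cv2.INTER_CUBIC),alpha=1.6))
ch=HINGE-YD*.1-ZD*.09
t=ch-XD*.025-YD*.058
print(rel(t+ZD*(-.0063+.010),s),twist_to(XD,s))
E
```

```text
t 17.6 p [ 0.5112 -0.018   0.1541] F [-0.5503  0.2114 -2.0602] M [-0.0302  0.0304  0.0515] w 0.0478 q7 -0.2
[15.0388  0.1234  0.242 ] [np.float64(0.0029385548411742235), np.float64(-3.138654098748619)]
```

View pics/s16c.png

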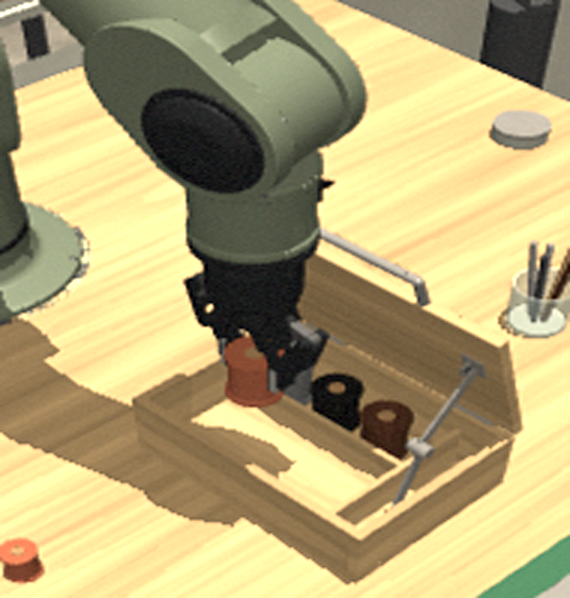

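View pics/w16.png

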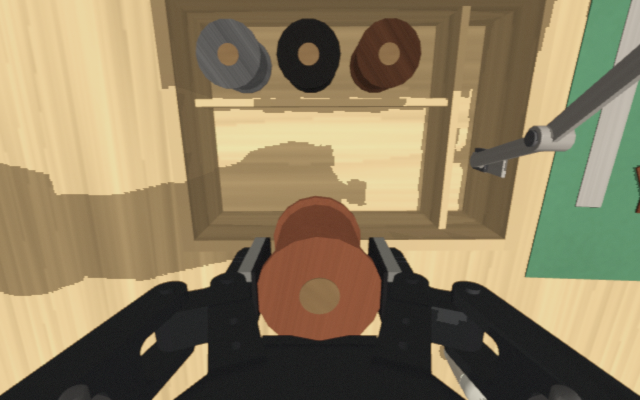

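```bash
python3 - <<'E'
from h import *
c=imaging.camera_info('wrist')
ch=HINGE-YD*.1-ZD*.09
for y in (-.1,-.09): print(y,[proj(c,ch+XD*x+YD*y+ZD*.09).round(1) for x in (-.1,-.05,.05,.13,.14)])
print('part', [proj(c,ch+XD*x+YD*.018+ZD*.055).round(1) for x in (-.1,.05)],'bay wall',[proj(c,ch+XD*.09+YD*y+ZD*.09).round(1) for y in (-.05,.05)])
print('right outer',proj(c,ch+XD*.14+ZD*.09),'left outer',proj(c,ch-XD*.14+ZD*.09))
a=cv2.imread('pics/w16.png')[190:260,150:550]; cv2.imwrite('pics/w16c.png',cv2.resize(a,None,fx=2,fy=6,interpolation=cv2.INTER_NEAREST))
E
```

```text
-0.1 [array([233.2, 249.3]), array([292.6, 249.2]), array([411.4, 249.2]), array([506.4, 249.2]), array([518.2, 249.2])]
-0.09 [array([232.3, 238.2]), array([292.3, 238.2]), array([412.4, 238.2]), array([508.4, 238.2]), array([520.3, 238.2])]
part [array([233.8, 103.7]), array([410.7, 103.8])] bay wall [array([466.6, 191.7]), array([484.9,  55.2])]
right outer [541.5245 127.4101] left outer [170.0653 127.3564]
```

View pics/w16c.png

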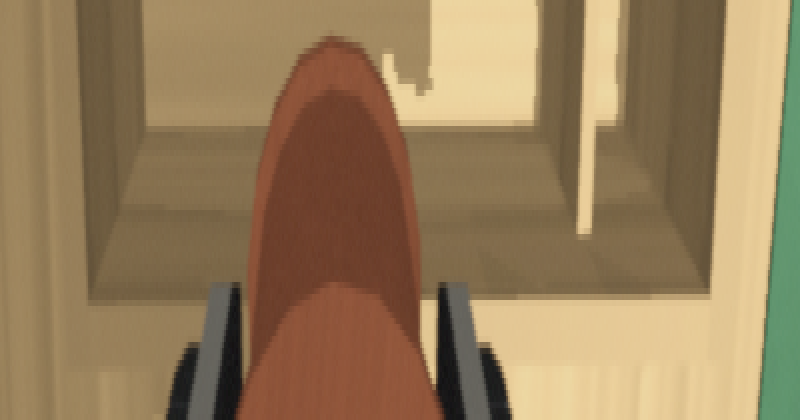

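The chest edges match the prediction to about 1.3 mm. I'll lower straight down, with the target at chest y ≈ −0.055.

>>> arm_command:
  commands:
    - {"dx": 1, "dy": 0.1, "dz": 0.05, "twist": 0}
    - {"dx": 2.5, "dy": 0.1, "dz": 0.05, "twist": 0}
    - {"dx": 4, "dy": 0.1, "dz": 0.05, "twist": 0}
    - {"dx": 5.5, "dy": 0.1, "dz": 0.05, "twist": 0}
    - {"dx": 7, "dy": 0.1, "dz": 0.05, "twist": 0}
    - {"dx": 8.5, "dy": 0.1, "dz": 0.05, "twist": 0}
    - {"dx": 9.5, "dy": 0.1, "dz": 0.05, "twist": 0}
    - {"dx": 10, "dy": 0.1, "dz": 0.05, "twist": 0}
    - {"dx": 10, "dy": 0.1, "dz": 0.05, "twist": 0}

```text
clock: 18.45
position: [0.5112, -0.0217, 0.0531]
tool_rot: [-0.587, 1.57, -2.123]
force: [-0.9, 0.2, -0.7]
grip_width: 0.0483
```

```bash
python3 - <<'E'
from h import *
s=st(); a=save('scene','s17');save('wrist','w17')
cv2.imwrite('pics/s17c.png',cv2.convertScaleAbs(cv2.resize(a[0:260,220:410,::-1],None,fx=3,fy=2.3,interpolation=cv2.INTER_CUBIC),alpha=1.6))
ch=HINGE-YD*.1-ZD*.09
t=ch-XD*.025-YD*.055
print(rel(t+ZD*(-.0063+.010),s),twist_to(XD,s))
E
```

```text
t 18.45 p [ 0.5112 -0.0217  0.0531] F [-0.932   0.1598 -0.7264] M [ 0.0642 -0.0105  0.051 ] w 0.0483 q7 -0.27
[ 4.943   0.158  -0.4444] [np.float64(-0.0012352321335344918), np.float64(3.140357421456258)]
```

View pics/s17c.png

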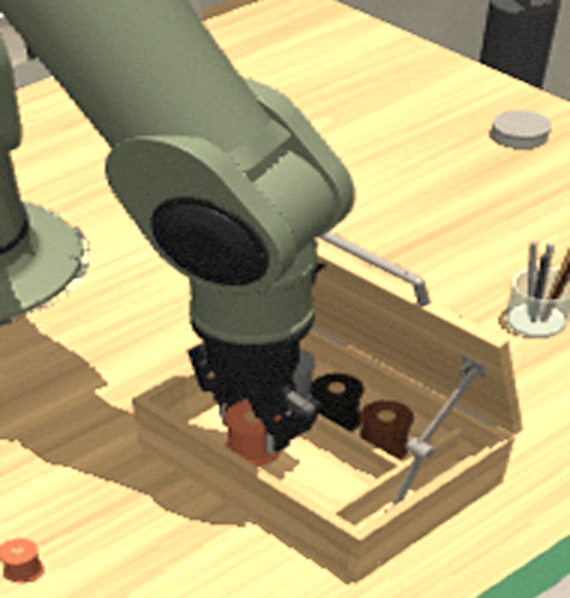

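View pics/w17.png

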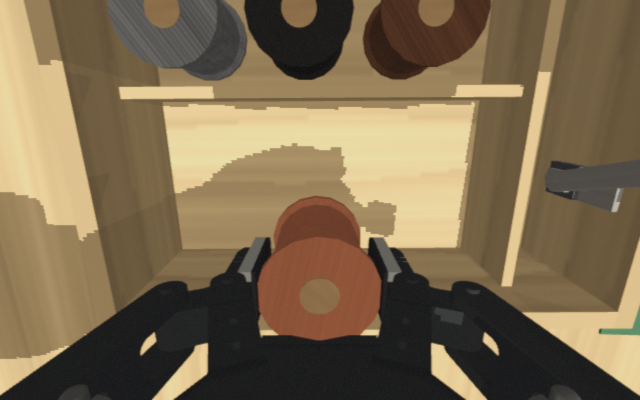

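>>> arm_command:
  commands:
    - {"dx": 0.5, "dy": 0.15, "dz": -0.3, "twist": 0}
    - {"dx": 1.3, "dy": 0.15, "dz": -0.4, "twist": 0}
    - {"dx": 2.1, "dy": 0.15, "dz": -0.4, "twist": 0}
    - {"dx": 2.9, "dy": 0.15, "dz": -0.4, "twist": 0}
    - {"dx": 3.6, "dy": 0.15, "dz": -0.4, "twist": 0}
    - {"dx": 4.2, "dy": 0.15, "dz": -0.4, "twist": 0}
    - {"dx": 4.5, "dy": 0.15, "dz": -0.4, "twist": 0}
    - {"dx": 4.5, "dy": 0.15, "dz": -0.4, "twist": 0}

```text
clock: 19.22
position: [0.5131, -0.0174, 0.0087]
tool_rot: [0.297, 1.57, -1.239]
force: [0.1, -0.8, -0.6]
grip_width: 0.0484
```

```bash
python3 - <<'E'
from h import *
s=st()
ch=HINGE-YD*.1-ZD*.09
t=ch-XD*.025-YD*.055
print(rel(t+ZD*(-.0063+.010),s))
E
```

```text
t 19.22 p [ 0.5131 -0.0174  0.0087] F [ 0.0512 -0.7539 -0.5678] M [-0.0203  0.0225  0.0119] w 0.0484 q7 -0.31
[ 0.5004 -0.0471 -0.0106]
```

>>> arm_command:
  commands:
    - {"dx": 0.15, "dy": 0, "dz": 0, "twist": 0}
    - {"dx": 0.3, "dy": 0, "dz": 0, "twist": 0}
    - {"dx": 0.4, "dy": 0, "dz": 0, "twist": 0}
    - {"dx": 0.4, "dy": 0, "dz": 0, "twist": 0}

```text
clock: 19.55
position: [0.5131, -0.0174, 0.0047]
tool_rot: [0.424, 1.57, -1.112]
force: [-0.3, -0.1, -1.6]
grip_width: 0.0481
```

>>> arm_command:
  commands:
    - {"dx": 0.1, "dy": 0, "dz": 0, "twist": 0}
    - {"dx": 0.15, "dy": 0, "dz": 0, "twist": 0}
    - {"dx": 0.15, "dy": 0, "dz": 0, "twist": 0}

```text
clock: 19.8
position: [0.5132, -0.0175, 0.0035]
tool_rot: [0.601, 1.569, -0.935]
force: [-2.6, 0.5, 7.2]
grip_width: 0.0479
```

```bash
python3 - <<'E'
from h import *
s=st()
E
```

```text
t 19.8 p [ 0.5132 -0.0175  0.0035] F [-2.555   0.4568  7.2253] M [-0.0278  0.401   0.0202] w 0.0479 q7 -0.31
```

It touched the floor (7 N) at the expected height. I'll release and rise.

>>> arm_command:
  commands:
    - {"dx": 0, "dy": 0, "dz": 0, "twist": 0}
    - {"dx": 0, "dy": 0, "dz": 0, "twist": 0}
    - {"dx": 0, "dy": 0, "dz": 0, "twist": 0}
    - {"dx": 0, "dy": 0, "dz": 0, "twist": 0}
    - {"dx": -0.7, "dy": 0, "dz": 0, "twist": 0}
    - {"dx": -2, "dy": 0, "dz": 0, "twist": 0}
    - {"dx": -4, "dy": 0, "dz": 0, "twist": 0}
    - {"dx": -6.5, "dy": 0, "dz": 0, "twist": 0}
    - {"dx": -9, "dy": 0, "dz": 0, "twist": 0}
    - {"dx": -11.5, "dy": 0, "dz": 0, "twist": 0}
    - {"dx": -13, "dy": 0, "dz": 0, "twist": 0}
    - {"dx": -13, "dy": 0, "dz": 0, "twist": 0}
  grip: -0.5

```text
clock: 20.8
position: [0.5146, -0.0173, 0.137]
tool_rot: [1.338, 1.565, -0.198]
force: [-0.0, -0.1, 0.3]
grip_width: 0.0644
```

```bash
python3 - <<'E'
from h import *
s=st(); c=imaging.camera_info('wrist');a=save('scene','s18');save('wrist','w18')
cv2.imwrite('pics/s18c.png',cv2.convertScaleAbs(cv2.resize(a[130:250,255:400,::-1],None,fx=5,fy=5,interpolation=cv2.INTER_CUBIC),alpha=1.6))
ch=HINGE-YD*.1-ZD*.09
print(proj(c,ch-XD*.025-YD*.055+ZD*.07))
E
```

```text
t 20.8 p [ 0.5146 -0.0173  0.137 ] F [-0.0208 -0.0996  0.279 ] M [-0.0102 -0.0485  0.0067] w 0.0644 q7 -0.22
[317.2331 200.4306]
```

View pics/s18c.png

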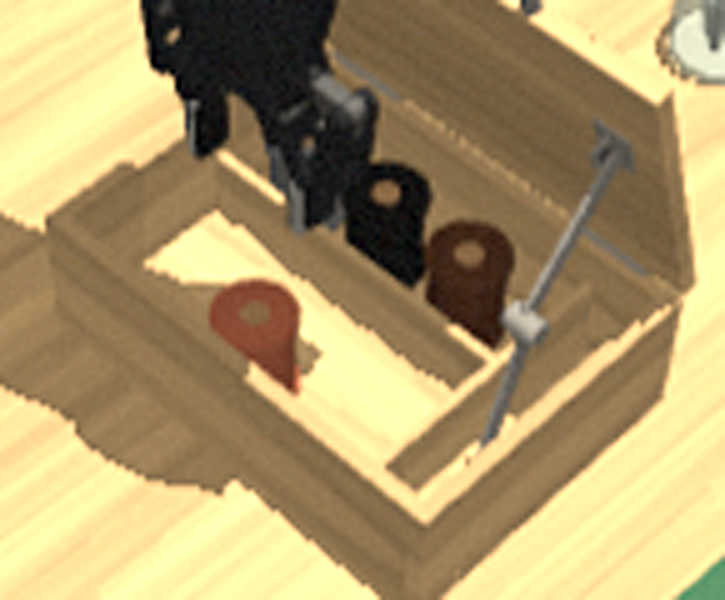

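View pics/w18.png

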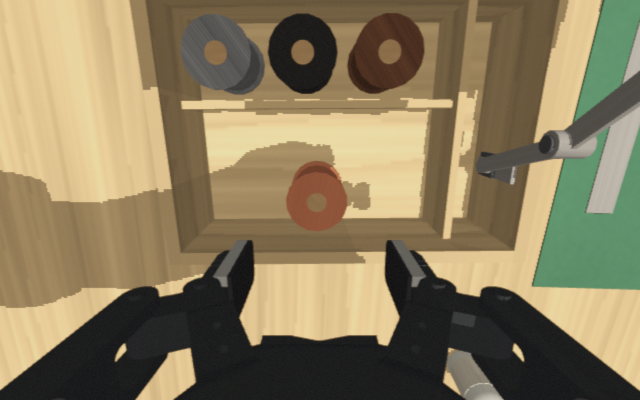

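The spool stands upright in the trough: its top is at (317,203) against the predicted (317,200), and the lid is still locked. To unlock without the wrist hitting the lid, I'll push the knee with the outer back of the rear finger, gripper fully open and jaws along y. That keeps the tool axis about 57 mm forward of the contact.

```bash
python3 - <<'E'
from h import *
s=st()
t=HINGE+.114*XD-.185*YD; t[2]=.15
print(t,rel(t,s),twist_to(YD,s))
E
```

```text
t 20.9 p [ 0.5133 -0.0175  0.1342] F [-0.2096 -0.0793 -2.0541] M [-0.0005  0.035   0.0546] w 0.064 q7 -0.22
[ 0.6526 -0.0423  0.15  ] [-1.5514 13.8345  2.9675] [np.float64(-1.5719149956982392), np.float64(1.5696776578915541)]
```

>>> arm_command:
  commands:
    - {"dx": -1, "dy": 0, "dz": 1.5, "twist": 0.12}
    - {"dx": -1.5, "dy": 0, "dz": 3, "twist": 0.24}
    - {"dx": -1.5, "dy": 1, "dz": 4, "twist": 0.36}
    - {"dx": -1.5, "dy": 2.5, "dz": 4.5, "twist": 0.48}
    - {"dx": -1.5, "dy": 4, "dz": 4.5, "twist": 0.6}
    - {"dx": -1.5, "dy": 6, "dz": 4.5, "twist": 0.72}
    - {"dx": -1.5, "dy": 8, "dz": 4.5, "twist": 0.84}
    - {"dx": -1.5, "dy": 10, "dz": 4.2, "twist": 0.96}
    - {"dx": -1.5, "dy": 11.5, "dz": 4, "twist": 1.08}
    - {"dx": -1.5, "dy": 12.7, "dz": 3.6, "twist": 1.2}
    - {"dx": -1.5, "dy": 13.5, "dz": 3.3, "twist": 1.32}
    - {"dx": -1.5, "dy": 13.8, "dz": 3, "twist": 1.44}
  grip: -1

```text
clock: 21.9
position: [0.6526, -0.0422, 0.1479]
tool_rot: [1.568, 1.569, -1.414]
force: [0.1, 0.7, -0.0]
grip_width: 0.0855
```

```bash
python3 - <<'E'
from h import *
s=st()
t=HINGE+.114*XD-.185*YD; t[2]=.15
print(t,rel(t,s),twist_to(YD,s))
E
```

```text
t 21.9 p [ 0.6526 -0.0422  0.1479] F [ 0.1343  0.6764 -0.0307] M [-0.0099  0.0055 -0.0005] w 0.0855 q7 -1.39
[ 0.6526 -0.0423  0.15  ] [-0.2062  0.0107  0.0018] [np.float64(-3.017315766513567), np.float64(0.1242768870762263)]
```

>>> arm_command:
  commands:
    - {"dx": 0, "dy": 0, "dz": 0, "twist": 0.12}
    - {"dx": 0, "dy": 0, "dz": 0, "twist": 0.125}
    - {"dx": 0, "dy": 0, "dz": 0, "twist": 0.125}

```text
clock: 22.15
position: [0.652, -0.042, 0.1469]
tool_rot: [0.911, 1.568, -2.192]
force: [-0.3, -0.3, 0.3]
grip_width: 0.0856
```

```bash
python3 - <<'E'
from h import *
s=st(); print(twist_to(YD,s)); print(imaging.camera_info('wrist'))
a=save('wrist','w20'); b=save('scene','s20')
cv2.imwrite('pics/s20c.png',cv2.convertScaleAbs(cv2.resize(b[110:230,280:420,::-1],None,fx=5,fy=5,interpolation=cv2.INTER_CUBIC),alpha=1.6))
cs=imaging.camera_info('scene')
for z in (.18,.19,.2,.21): print(z,[((proj(cs,s['position']*[1,1,0]+YD*yy+XD*xx+ZD*z)-[280,110])*5).round() for yy,xx in ((.043,.011),(.057,.011),(-.043,.011),(-.057,.011))])
E
```

```text
t 22.15 p [ 0.652  -0.042   0.1469] F [-0.2823 -0.3029  0.3363] M [ 0.0291  0.0043 -0.0444] w 0.0856 q7 -1.49
[np.float64(-3.1385987770571693), np.float64(0.0029938765326238403)]
{'fx': 305.7691799658515, 'fy': 305.7691799658515, 'cx': 319.0926553599337, 'cy': 198.5535877051722, 'origin': array([ 0.7191, -0.0383,  0.319 ]), 'attitude': array([ 2.8688, -0.003 , -1.5311])}
0.18 [array([367., 429.]), array([387., 412.]), array([241., 534.]), array([219., 551.])]
0.19 [array([369., 416.]), array([389., 399.]), array([241., 521.]), array([219., 538.])]
0.2 [array([370., 402.]), array([391., 386.]), array([242., 507.]), array([220., 525.])]
0.21 [array([372., 388.]), array([392., 372.]), array([242., 494.]), array([220., 512.])]
```

View pics/w20.png

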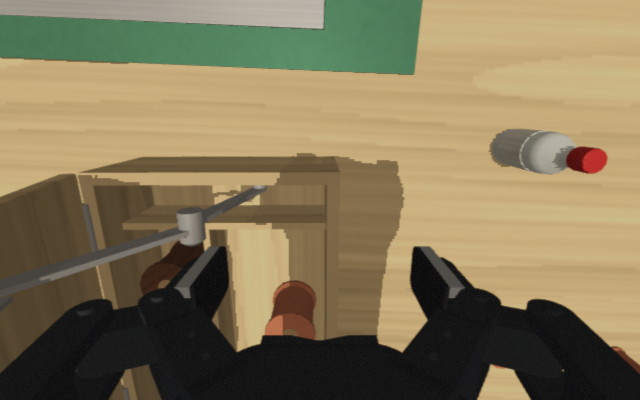

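View pics/s20c.png

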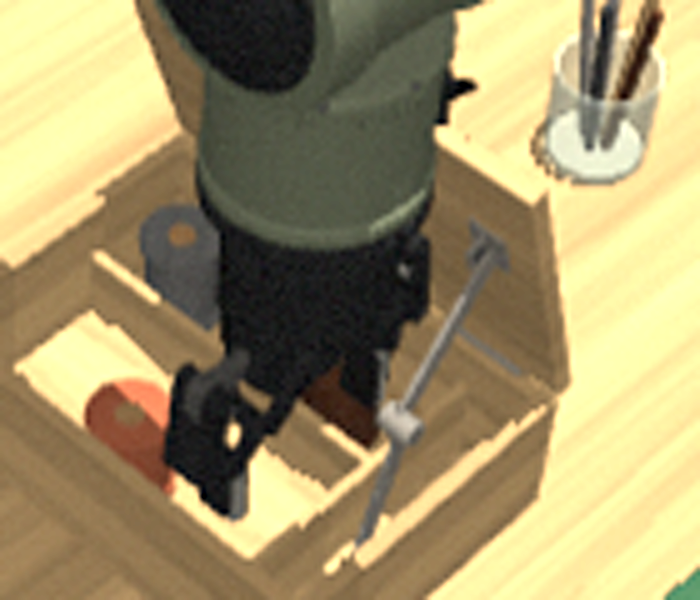

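```bash
python3 - <<'E'
from h import *
cs=imaging.camera_info('scene');cw=imaging.camera_info('wrist');s=sensors.observe()
p,e=two(cs,(280+401/5,110+423/5),cw,(190.5,226));d=p-HINGE;print(p,e,'x',d@XD,'f',-d@YD,'h',d[2],'dist',np.hypot(d@YD,d[2]))
# front barrel face target; rear finger back surface at axis+57
for bk in (.057,.060): print((s['position']-HINGE)@YD, (s['position']-HINGE)@XD)
a=cv2.imread('pics/w20.png')[190:330,130:290];cv2.imwrite('pics/w20c.png',cv2.resize(a,None,fx=4.5,fy=4,interpolation=cv2.INTER_NEAREST))
E
```

```text
[0.6525 0.0357 0.1475] 0.0027688897184032727 x 0.11668170358564074 f 0.10704283398532585 h 0.0575008749432713 dist 0.12150933678879067
-0.18501368398316895 0.11366525768998546
-0.18501368398316895 0.11366525768998546
```

View pics/w20c.png

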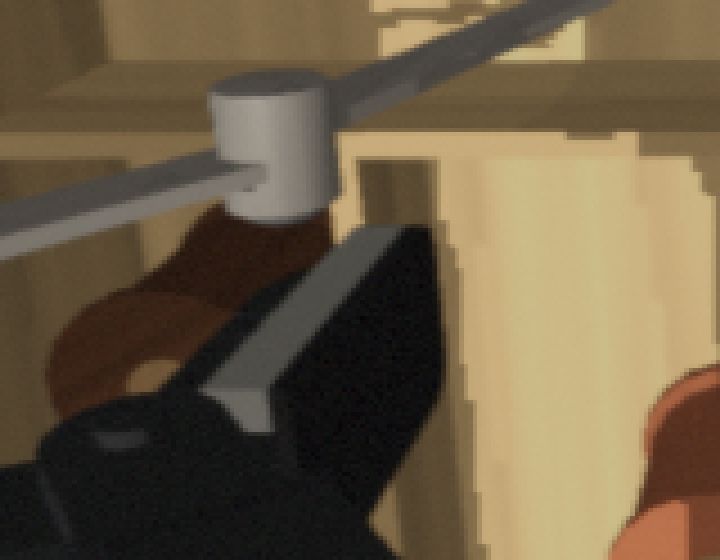

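The knee lies ahead of the rear finger's back, with the barrel at (190,227). The tips are at TCP + 48 mm when open. I'll lower to knee height, then approach.

>>> arm_command:
  commands:
    - {"dx": 1, "dy": 0, "dz": 0, "twist": 0}
    - {"dx": 2.5, "dy": 0, "dz": 0, "twist": 0}
    - {"dx": 4, "dy": 0, "dz": 0, "twist": 0}
    - {"dx": 5, "dy": 0, "dz": 0, "twist": 0}
    - {"dx": 5.3, "dy": 0, "dz": 0, "twist": 0}
    - {"dx": 5.3, "dy": 0, "dz": 0, "twist": 0}

```text
clock: 22.75
position: [0.6517, -0.0425, 0.0936]
tool_rot: [0.644, 1.568, -2.457]
force: [-0.5, 0.5, 0.4]
grip_width: 0.0857
```

```bash
python3 - <<'E'
from h import *
s=st(); 
a=save('wrist','w21'); b=save('scene','s21')
cv2.imwrite('pics/s21c.png',cv2.convertScaleAbs(cv2.resize(b[140:240,290:410,::-1],None,fx=6,fy=6,interpolation=cv2.INTER_CUBIC),alpha=1.6))
cv2.imwrite('pics/w21c.png',cv2.resize(a[190:340,110:290,::-1],None,fx=4,fy=4,interpolation=cv2.INTER_NEAREST))
E
```

```text
t 22.75 p [ 0.6517 -0.0425  0.0936] F [-0.5112  0.4688  0.3788] M [-0.0767 -0.0159 -0.0133] w 0.0857 q7 -1.49
```

View pics/w21c.png

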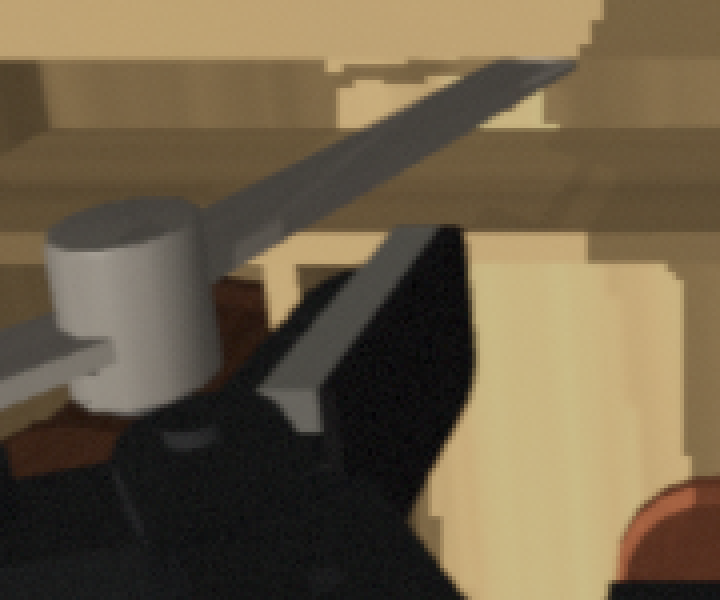

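View pics/s21c.png

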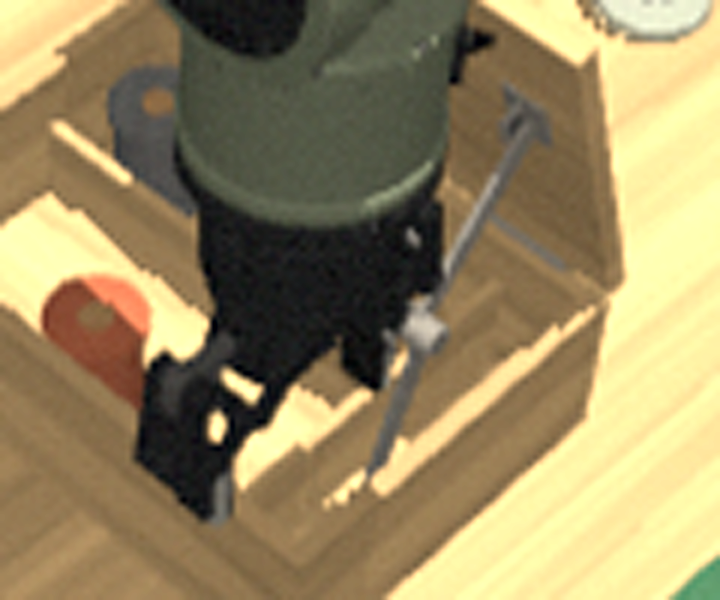

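The finger is level with the barrel. I'll approach it slowly.

>>> arm_command:
  commands:
    - {"dx": 0, "dy": -0.5, "dz": 0, "twist": 0}
    - {"dx": 0, "dy": -1, "dz": 0, "twist": 0}
    - {"dx": 0, "dy": -1.3, "dz": 0, "twist": 0}
    - {"dx": 0, "dy": -1.3, "dz": 0, "twist": 0}

```text
clock: 23.18
position: [0.6521, -0.028, 0.0953]
tool_rot: [1.96, 1.57, -1.141]
force: [0.0, 0.0, -0.5]
grip_width: 0.0855
```

>>> arm_command:
  commands:
    - {"dx": 0, "dy": -0.15, "dz": 0, "twist": 0}
    - {"dx": 0, "dy": -0.3, "dz": 0, "twist": 0}
    - {"dx": 0, "dy": -0.3, "dz": 0, "twist": 0}

```text
clock: 23.43
position: [0.6521, -0.0246, 0.0953]
tool_rot: [2.134, 1.57, -0.966]
force: [-0.2, -0.4, -0.5]
grip_width: 0.0854
```

```bash
python3 - <<'E'
from h import *
s=st(); 
a=save('wrist','w22'); b=save('scene','s22')
cv2.imwrite('pics/s22c.png',cv2.convertScaleAbs(cv2.resize(b[140:240,290:410,::-1],None,fx=6,fy=6,interpolation=cv2.INTER_CUBIC),alpha=1.6))
cv2.imwrite('pics/w22c.png',cv2.resize(a[190:340,90:290,::-1],None,fx=4,fy=4,interpolation=cv2.INTER_NEAREST))
E
```

```text
t 23.43 p [ 0.6521 -0.0246  0.0953] F [-0.1959 -0.4417 -0.454 ] M [-0.0722 -0.0732 -0.0059] w 0.0854 q7 -1.51
```

View pics/w22c.png

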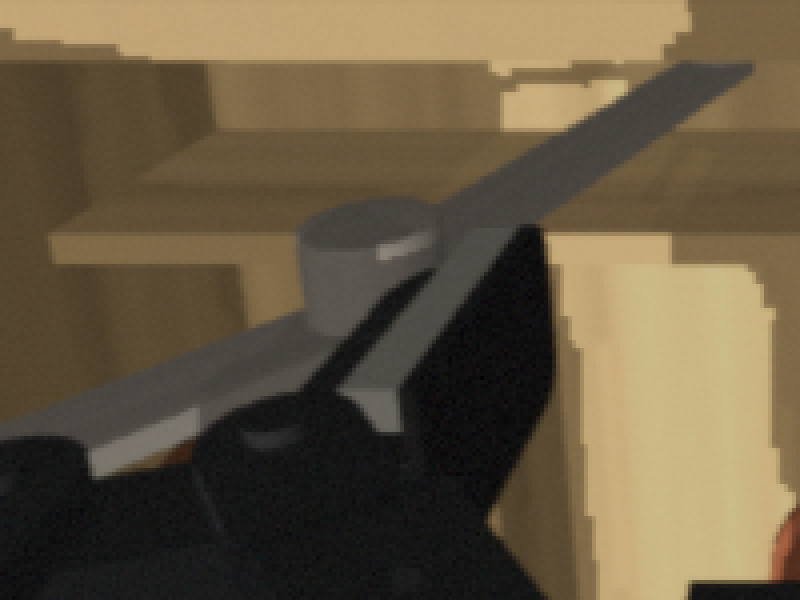

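View pics/s22c.png

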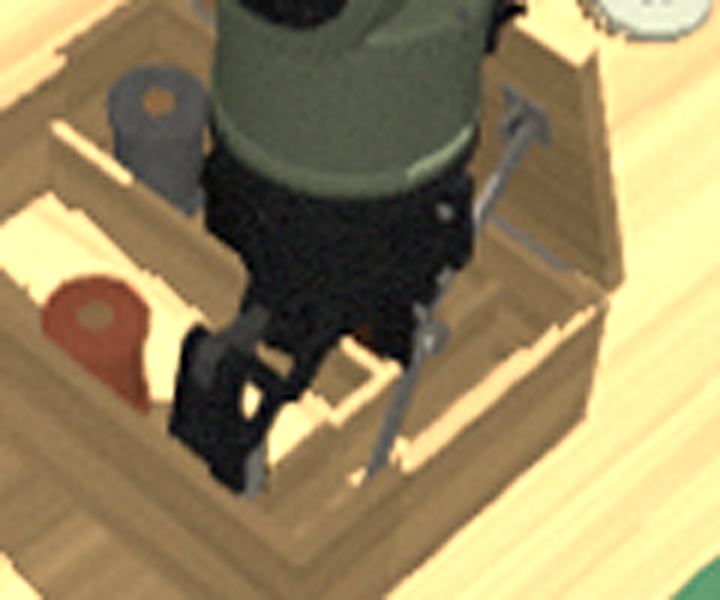

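The finger's back is right at the barrel front (crop col ~430). I'll push on in small steps.

>>> arm_command:
  commands:
    - {"dx": 0, "dy": -0.15, "dz": 0, "twist": 0}
    - {"dx": 0.05, "dy": -0.3, "dz": 0, "twist": 0}
    - {"dx": 0.05, "dy": -0.4, "dz": 0, "twist": 0}
    - {"dx": 0.05, "dy": -0.4, "dz": 0, "twist": 0}

```text
clock: 23.87
position: [0.6518, -0.0208, 0.0947]
tool_rot: [1.924, 1.57, -1.176]
force: [0.2, 0.2, 1.2]
grip_width: 0.0855
```

>>> arm_command:
  commands:
    - {"dx": 0.05, "dy": -0.15, "dz": 0, "twist": 0}
    - {"dx": 0.1, "dy": -0.3, "dz": 0, "twist": 0}
    - {"dx": 0.1, "dy": -0.4, "dz": 0, "twist": 0}
    - {"dx": 0.1, "dy": -0.4, "dz": 0, "twist": 0}

```text
clock: 24.2
position: [0.6517, -0.0166, 0.0937]
tool_rot: [1.902, 1.57, -1.198]
force: [-0.0, -1.2, 1.2]
grip_width: 0.0854
```

```bash
python3 - <<'E'
from h import *
s=st(); 
a=save('wrist','w23'); b=save('scene','s23')
cv2.imwrite('pics/s23c.png',cv2.convertScaleAbs(cv2.resize(b[140:240,290:410,::-1],None,fx=6,fy=6,interpolation=cv2.INTER_CUBIC),alpha=1.6))
cv2.imwrite('pics/w23c.png',cv2.resize(a[190:340,90:290,::-1],None,fx=4,fy=4,interpolation=cv2.INTER_NEAREST))
E
```

```text
t 24.2 p [ 0.6517 -0.0166  0.0937] F [-0.0416 -1.2271  1.2062] M [-0.2566 -0.0128  0.0033] w 0.0854 q7 -1.52
```

View pics/w23c.png

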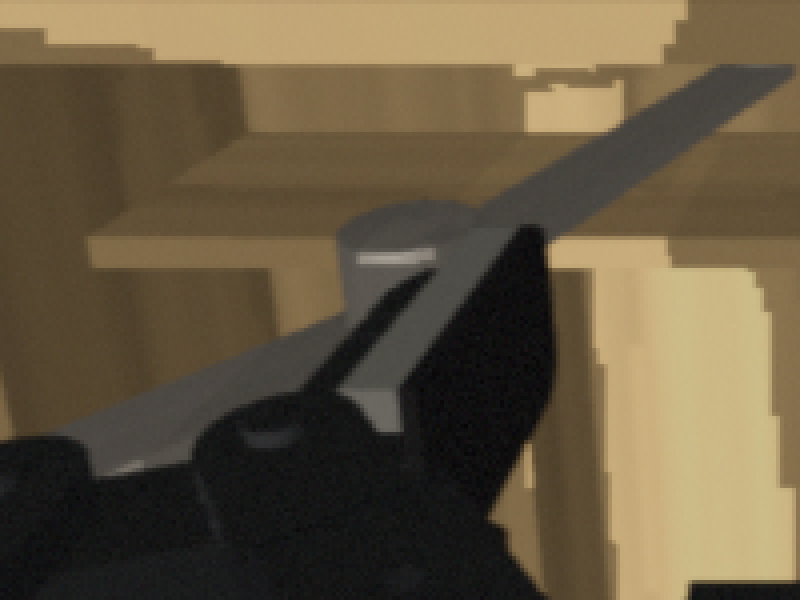

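View pics/s23c.png

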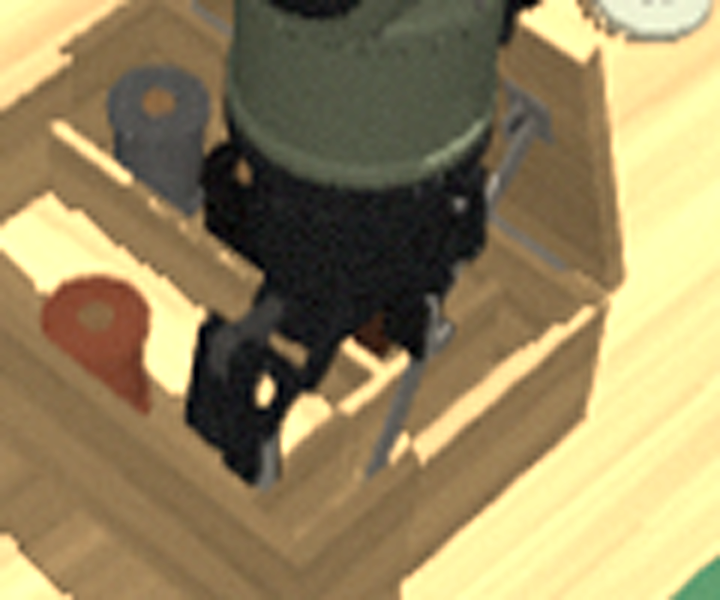

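The contact is light (about 1.7 N) and the barrel has begun to move. I'll continue along the arc, slightly lower for a firm hold.

>>> arm_command:
  commands:
    - {"dx": 0.1, "dy": -0.1, "dz": 0, "twist": 0}
    - {"dx": 0.2, "dy": -0.3, "dz": 0, "twist": 0}
    - {"dx": 0.3, "dy": -0.5, "dz": 0, "twist": 0}
    - {"dx": 0.3, "dy": -0.5, "dz": 0, "twist": 0}

```text
clock: 24.63
position: [0.6516, -0.0109, 0.0906]
tool_rot: [2.477, 1.57, -0.622]
force: [0.5, 0.7, 4.7]
grip_width: 0.0856
```

```bash
python3 - <<'E'
from h import *
s=st()
E
```

```text
t 24.63 p [ 0.6516 -0.0109  0.0906] F [0.5461 0.6772 4.6788] M [ 0.2983 -0.0391  0.0321] w 0.0856 q7 -1.53
```

>>> arm_command:
  commands:
    - {"dx": 0.1, "dy": -0.2, "dz": 0, "twist": 0}
    - {"dx": 0.2, "dy": -0.4, "dz": 0, "twist": 0}
    - {"dx": 0.25, "dy": -0.5, "dz": 0, "twist": 0}
    - {"dx": 0.25, "dy": -0.5, "dz": 0, "twist": 0}

```text
clock: 24.97
position: [0.6513, -0.0054, 0.0879]
tool_rot: [2.438, 1.57, -0.661]
force: [-0.3, -0.4, 2.2]
grip_width: 0.0856
```

```bash
python3 - <<'E'
from h import *
s=st(); 
a=save('wrist','w24'); b=save('scene','s24')
cv2.imwrite('pics/s24c.png',cv2.convertScaleAbs(cv2.resize(b[120:240,290:410,::-1],None,fx=6,fy=5,interpolation=cv2.INTER_CUBIC),alpha=1.6))
cv2.imwrite('pics/w24c.png',cv2.resize(a[190:340,90:290,::-1],None,fx=4,fy=4,interpolation=cv2.INTER_NEAREST))
E
```

```text
t 24.97 p [ 0.6513 -0.0054  0.0879] F [-0.2993 -0.4095  2.1654] M [0.1071 0.0208 0.0285] w 0.0856 q7 -1.54
```

View pics/w24c.png

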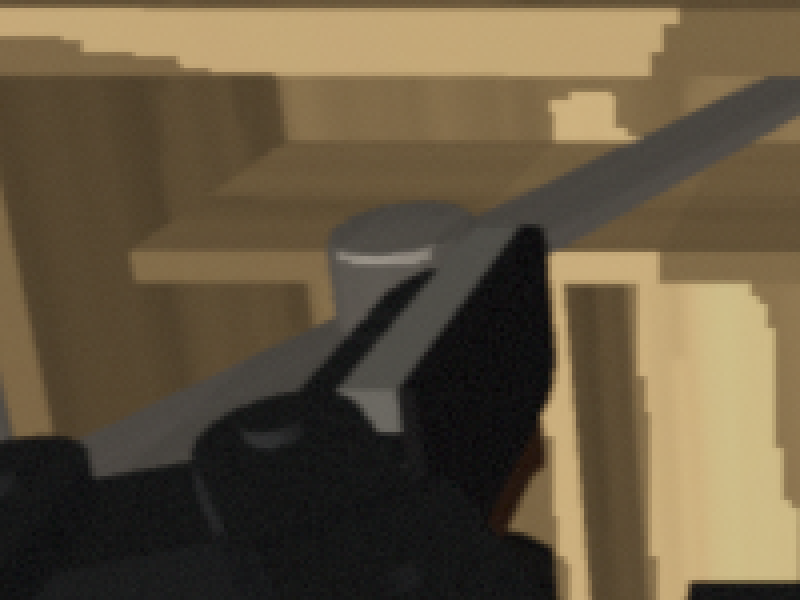

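View pics/s24c.png

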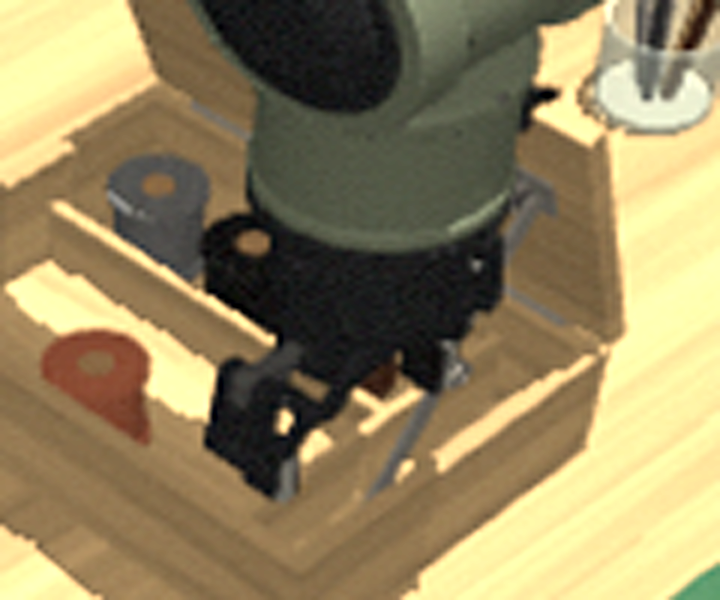

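The barrel moves with the finger at 2–5 N. Before going on, I'll compute how far the knee must go, and the wrist-to-lid clearance.

```bash
python3 - <<'E'
from h import *
from scipy.optimize import brentq
cs=imaging.camera_info('scene')
def onx(u,v,x=.115):
    o,d=ray(cs,u,v); t=(x-(o-HINGE)@XD)/(d@XD); q=o+t*d-HINGE; return -q@YD,q[2]
pf=onx(255+607/5,130+152/5); print('pin f,h',pf,np.hypot(*pf),np.arctan2(pf[1],pf[0]))
print('knee', onx(255+524/5,130+322/5), np.hypot(*onx(255+524/5,130+322/5)))
kn=np.array(onx(255+524/5,130+322/5)); 
k=kn*0.1125/np.hypot(*kn)
fz=k[1]-np.sqrt(.093**2-(.130-k[0])**2); F=np.array([.13,fz]); print('foot h',fz,'a lock',np.arcsin((.13-k[0])/.093))
rho=np.hypot(*pf); th=np.arctan2(pf[1],pf[0]); P=np.array(pf)
l2=np.hypot(*(P-k)); print('l2',l2)
def pin(d): t=th+d; return rho*np.array([np.cos(t),np.sin(t)])
for l2 in (l2,.093):
  for a in np.arange(.25,.95,.05):
    K=F+.093*np.array([-np.sin(a),np.cos(a)])
    f=lambda d: np.hypot(*(pin(d)-K))-l2
    try: d=brentq(f,-.4,.0) if f(-.4)*f(0)<0 else brentq(f,-.4,.2)
    except Exception as e: d=np.nan
    print(round(a,2),K.round(4),'dist',np.hypot(*K).round(4),'dlid',round(d,3))
E
```

```text
pin f,h (np.float64(0.05570321829431657), np.float64(0.13951358440386538)) 0.15022279707673783 1.190921709221899
knee (np.float64(0.10420028575989759), np.float64(0.053376539631900005)) 0.1170758494973242
foot h -0.0367814664318696 a lock 0.3270046362727723
l2 0.09877687978344438
0.25 [0.107  0.0533] dist 0.1195 dlid -0.013
0.3 [0.1025 0.0521] dist 0.115 dlid -0.004
0.35 [0.0981 0.0506] dist 0.1104 dlid 0.002
0.4 [0.0938 0.0489] dist 0.1058 dlid 0.004
0.45 [0.0895 0.047 ] dist 0.1011 dlid 0.002
0.5 [0.0854 0.0448] dist 0.0965 dlid -0.005
0.55 [0.0814 0.0425] dist 0.0918 dlid -0.018
0.6 [0.0775 0.04  ] dist 0.0872 dlid -0.037
0.65 [0.0737 0.0373] dist 0.0826 dlid -0.065
0.7 [0.0701 0.0343] dist 0.0781 dlid -0.102
0.75 [0.0666 0.0313] dist 0.0736 dlid -0.15
0.8 [0.0633 0.028 ] dist 0.0692 dlid -0.213
0.85 [0.0601 0.0246] dist 0.065 dlid -0.292
0.9 [0.0572 0.021 ] dist 0.0609 dlid -0.394
0.25 [0.107  0.0533] dist 0.1195 dlid -0.061
0.3 [0.1025 0.0521] dist 0.115 dlid -0.054
0.35 [0.0981 0.0506] dist 0.1104 dlid -0.05
0.4 [0.0938 0.0489] dist 0.1058 dlid -0.051
0.45 [0.0895 0.047 ] dist 0.1011 dlid -0.056
0.5 [0.0854 0.0448] dist 0.0965 dlid -0.066
0.55 [0.0814 0.0425] dist 0.0918 dlid -0.083
0.6 [0.0775 0.04  ] dist 0.0872 dlid -0.108
0.65 [0.0737 0.0373] dist 0.0826 dlid -0.142
0.7 [0.0701 0.0343] dist 0.0781 dlid -0.187
0.75 [0.0666 0.0313] dist 0.0736 dlid -0.246
0.8 [0.0633 0.028 ] dist 0.0692 dlid -0.322
0.85 [0.0601 0.0246] dist 0.065 dlid nan
0.9 [0.0572 0.021 ] dist 0.0609 dlid nan
```

The fold point (knee distance < 0.085, lid about 0.03–0.05 below locked) needs only about 19 mm more back and 11 mm down. Further would take the lid near 1.17. I'll continue in steps.

>>> arm_command:
  commands:
    - {"dx": 0.1, "dy": -0.2, "dz": 0, "twist": 0}
    - {"dx": 0.2, "dy": -0.4, "dz": 0, "twist": 0}
    - {"dx": 0.3, "dy": -0.6, "dz": 0, "twist": 0}
    - {"dx": 0.3, "dy": -0.6, "dz": 0, "twist": 0}

```text
clock: 25.4
position: [0.6508, 0.0007, 0.0846]
tool_rot: [1.11, 1.57, -1.989]
force: [0.4, 0.1, 0.2]
grip_width: 0.0859
```

```bash
python3 - <<'E'
from h import *
s=st(); 
a=save('wrist','w25'); b=save('scene','s25')
cv2.imwrite('pics/s25c.png',cv2.convertScaleAbs(cv2.resize(b[120:240,290:410,::-1],None,fx=6,fy=5,interpolation=cv2.INTER_CUBIC),alpha=1.6))
cv2.imwrite('pics/w25c.png',cv2.resize(a[190:340,90:290,::-1],None,fx=4,fy=4,interpolation=cv2.INTER_NEAREST))
E
```

```text
t 25.4 p [0.6508 0.0007 0.0846] F [0.4314 0.1121 0.2215] M [-0.0093  0.0271  0.0096] w 0.0859 q7 -1.55
```

View pics/w25c.png

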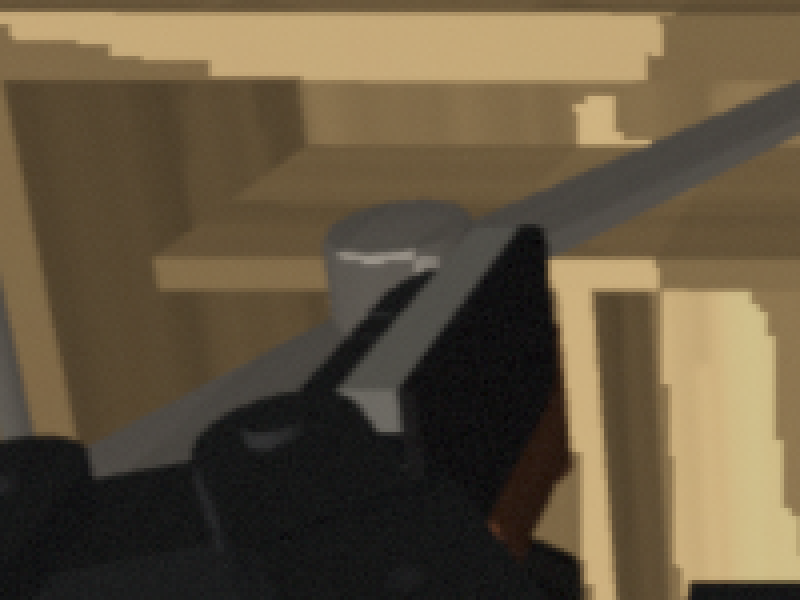

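View pics/s25c.png

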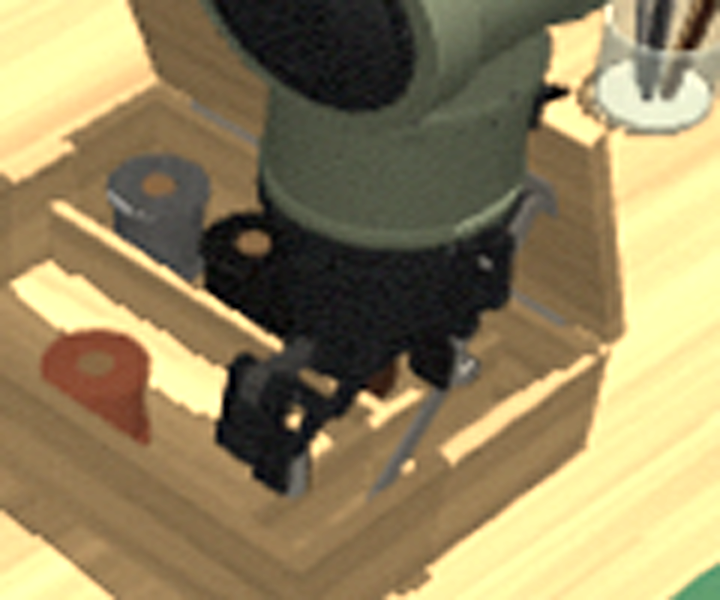

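>>> arm_command:
  commands:
    - {"dx": 0.15, "dy": -0.2, "dz": 0, "twist": 0}
    - {"dx": 0.3, "dy": -0.4, "dz": 0, "twist": 0}
    - {"dx": 0.4, "dy": -0.6, "dz": 0, "twist": 0}
    - {"dx": 0.4, "dy": -0.6, "dz": 0, "twist": 0}

```text
clock: 25.83
position: [0.6506, 0.0051, 0.0805]
tool_rot: [1.488, 1.569, -1.612]
force: [2.3, -8.2, 1.1]
grip_width: 0.0855
```

```bash
python3 - <<'E'
from h import *
s=st(); 
a=save('wrist','w26'); b=save('scene','s26')
cv2.imwrite('pics/s26c.png',cv2.convertScaleAbs(cv2.resize(b[120:240,290:410,::-1],None,fx=6,fy=5,interpolation=cv2.INTER_CUBIC),alpha=1.6))
cv2.imwrite('pics/w26c.png',cv2.resize(a[190:340,90:290,::-1],None,fx=4,fy=4,interpolation=cv2.INTER_NEAREST))
E
```

```text
t 25.83 p [0.6506 0.0051 0.0805] F [ 2.2676 -8.1692  1.0851] M [-1.2986 -0.2198 -0.0394] w 0.0855 q7 -1.56
```

View pics/s26c.png

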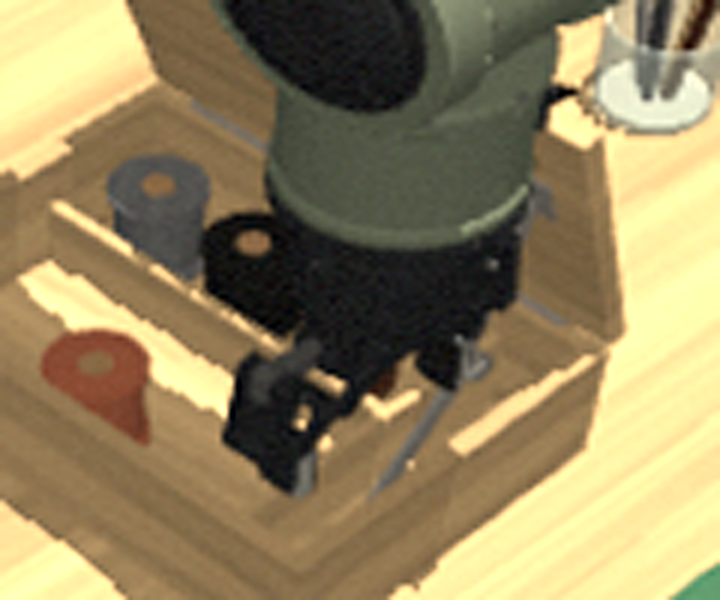

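View pics/w26c.png

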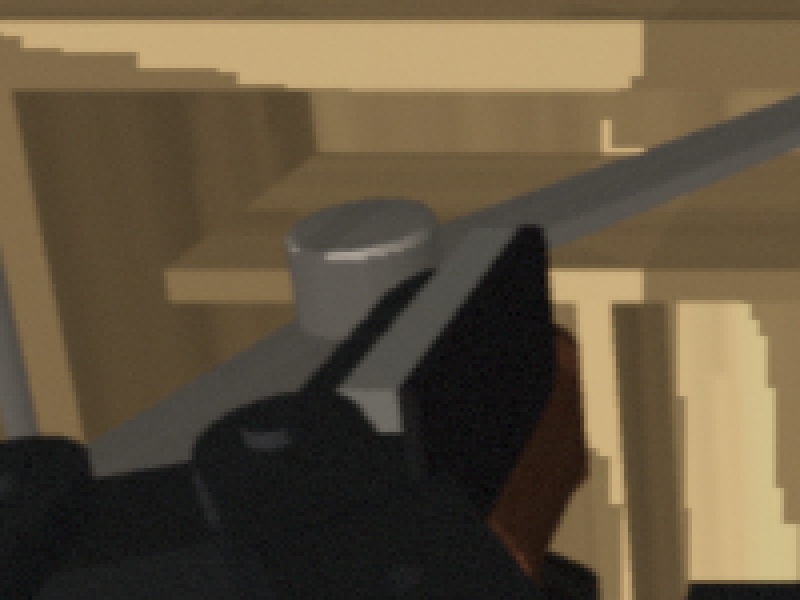

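```bash
cat >> h.py <<'E'
def onx(u,v,x=.115):
    cs=imaging.camera_info('scene');o,d=ray(cs,u,v); t=(x-(o-HINGE)@XD)/(d@XD); q=o+t*d-HINGE; return -q@YD,q[2]
E
python3 - <<'E'
from h import *
for n,u,v in (('25',466,367),('26',474,360)):
    q=onx(290+u/6,120+v/5); print(n,q,np.hypot(*q),np.hypot(*q)*.961)
b=cv2.imread('pics/s26.png')[165:215,340:400];cv2.imwrite('pics/s26d.png',cv2.convertScaleAbs(cv2.resize(b,None,fx=12,fy=12,interpolation=cv2.INTER_CUBIC),alpha=1.8))
E
```

```text
25 (np.float64(0.07109865728933609), np.float64(0.028049961343712265)) 0.0764317957379664 0.07345095570418571
26 (np.float64(0.06613651185156197), np.float64(0.029363383897512224)) 0.07236191342000622 0.06953979879662597
```

View pics/s26d.png

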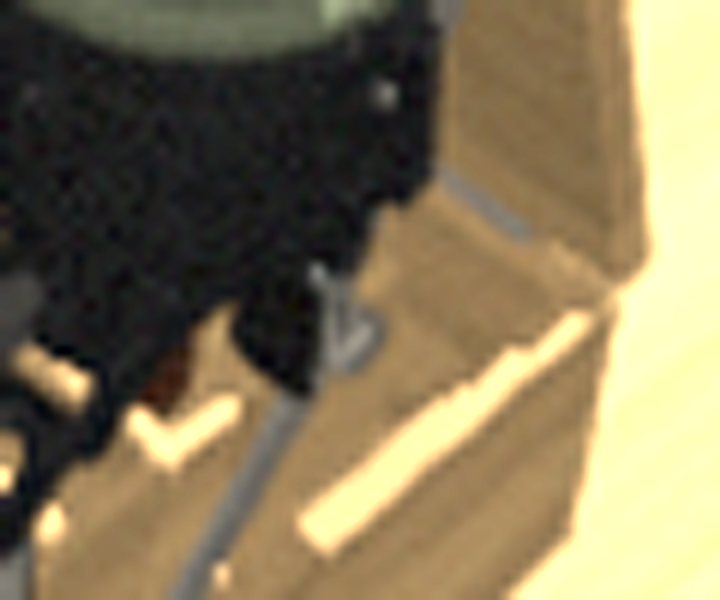

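```bash
python3 - <<'E'
from h import *
q=onx(370.4,193.3,.125);print(q,np.hypot(*q))
# lock reference: +x end of barrel in s18c about (543,330)
q=onx(255+543/5,130+330/5,.125);print('lock',q,np.hypot(*q))
E
```

```text
(np.float64(0.07386700852149986), np.float64(0.03982241331185973)) 0.08391757592957458
lock (np.float64(0.10144865867261399), np.float64(0.05357468919299421)) 0.11472609846324623
```

The 8 N comes from a higher contact point (moment arm about 0.16 m instead of 0.2), so the finger's knuckle is touching the upper arm. I'll back off, look, and then push offset to +x so only the barrel's +x half is touched.

>>> arm_command:
  commands:
    - {"dx": 0, "dy": 0.5, "dz": 0, "twist": 0}
    - {"dx": 0, "dy": 1.2, "dz": 0, "twist": 0}
    - {"dx": 0, "dy": 2, "dz": 0, "twist": 0}
    - {"dx": 0, "dy": 2.5, "dz": -0.6, "twist": 0}
    - {"dx": 0, "dy": 2.5, "dz": -1.3, "twist": 0}
    - {"dx": 0, "dy": 2.5, "dz": -1.3, "twist": 0}

```text
clock: 26.43
position: [0.6661, -0.0198, 0.0806]
tool_rot: [1.959, 1.569, -1.141]
force: [-0.0, 0.5, -0.5]
grip_width: 0.0851
```

```bash
python3 - <<'E'
from h import *
s=st(); print('chest x',(s['position']-HINGE)@XD,'f',-(s['position']-HINGE)@YD)
a=save('wrist','w27'); b=save('scene','s27')
cv2.imwrite('pics/s27c.png',cv2.convertScaleAbs(cv2.resize(b[130:230,300:400,::-1],None,fx=7,fy=6,interpolation=cv2.INTER_CUBIC),alpha=1.6))
cv2.imwrite('pics/w27c.png',cv2.resize(a[170:340,50:250,::-1],None,fx=4,fy=3.5,interpolation=cv2.INTER_NEAREST))
E
```

```text
t 26.43 p [ 0.6661 -0.0198  0.0806] F [-0.0312  0.5171 -0.5278] M [ 0.0002 -0.0264  0.0334] w 0.0851 q7 -1.52
chest x 0.12829092643949824 f 0.16297609206254124
```

View pics/s27c.png

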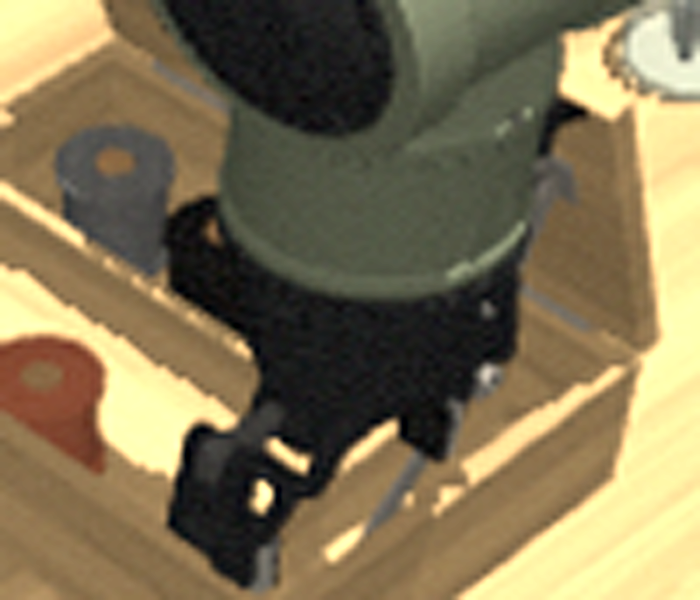

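View pics/w27c.png

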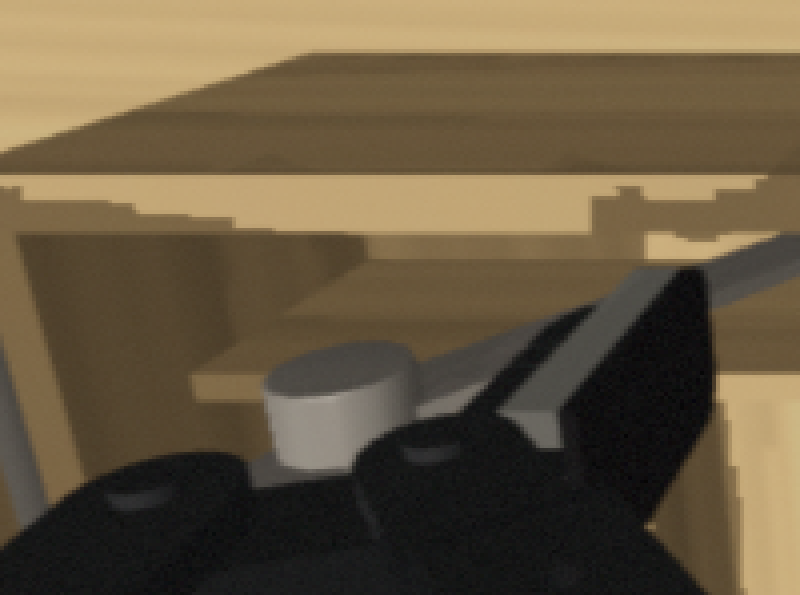

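```bash
python3 - <<'E'
from h import *
cs=imaging.camera_info('scene');cw=imaging.camera_info('wrist')
q=onx(369.8,192.6,.125);print('end',q,np.hypot(*q))
# wrist: +x end face centre crop (340,370), ray onto chest plane x=.125
def onxw(u,v,x):
    o,d=ray(cw,u,v); t=(x-(o-HINGE)@XD)/(d@XD); q=o+t*d-HINGE; return -q@YD,q[2]
print('wrist end face',onxw(50+340/4,170+370/3.5,.125)) 
p,e=two(cs,(369.6,192.6),cw,(50+340/4,170+372/3.5));d=p-HINGE;print(p,e,'x',d@XD,'f',-d@YD,'h',d[2],np.hypot(d@YD,d[2]))
# lid angle: pin scene px (562,180)/7,6
print(onx(300+560/7,130+178/6,.115),np.arctan2(*onx(300+560/7,130+178/6,.115)[::-1]), 'before 1.191')
save('top','t27')
E
```

```text
end (np.float64(0.07699212192986922), np.float64(0.045383083026978216)) 0.0893723171026546
wrist end face (np.float64(0.08099489287706617), np.float64(0.04234984279822501))
[0.6599 0.0634 0.1347] 0.004690021639424828 x 0.12510158425124232 f 0.07967781642299186 h 0.044656782413852125 0.09133883426831177
(np.float64(0.04097319393075873), np.float64(0.13082535756994138)) 1.2672829685176894 before 1.191
```

View pics/t27.png

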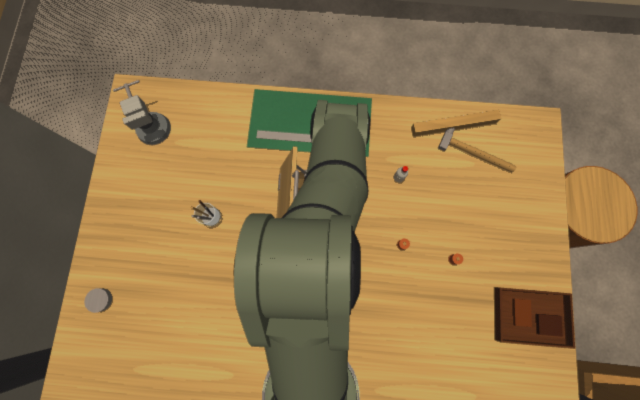

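The knee is past straight but only marginally (distance about 0.085–0.091). I'll push again with the finger offset to +x.

>>> arm_command:
  commands:
    - {"dx": -0.3, "dy": -0.4, "dz": 0, "twist": 0}
    - {"dx": -0.3, "dy": -1.0, "dz": 0, "twist": 0}
    - {"dx": -0.3, "dy": -1.7, "dz": 0, "twist": 0}
    - {"dx": -0.3, "dy": -2.4, "dz": 0, "twist": 0}
    - {"dx": -0.3, "dy": -2.7, "dz": 0, "twist": 0}
    - {"dx": -0.3, "dy": -2.7, "dz": 0, "twist": 0}

```text
clock: 27.08
position: [0.6633, 0.0095, 0.0833]
tool_rot: [1.214, 1.569, -1.884]
force: [0.5, 0.2, -0.6]
grip_width: 0.0855
```

```bash
python3 - <<'E'
from h import *
s=st(); print('chest x',(s['position']-HINGE)@XD,'f',-(s['position']-HINGE)@YD)
a=save('wrist','w28'); b=save('scene','s28')
cv2.imwrite('pics/s28c.png',cv2.convertScaleAbs(cv2.resize(b[130:230,300:400,::-1],None,fx=7,fy=6,interpolation=cv2.INTER_CUBIC),alpha=1.6))
cv2.imwrite('pics/w28c.png',cv2.resize(a[170:340,50:250,::-1],None,fx=4,fy=3.5,interpolation=cv2.INTER_NEAREST))
E
```

```text
t 27.08 p [0.6633 0.0095 0.0833] F [ 0.5186  0.2187 -0.5991] M [ 0.0224 -0.0251 -0.0184] w 0.0855 q7 -1.56
chest x 0.12661812428067096 f 0.13365707743321967
```

View pics/w28c.png

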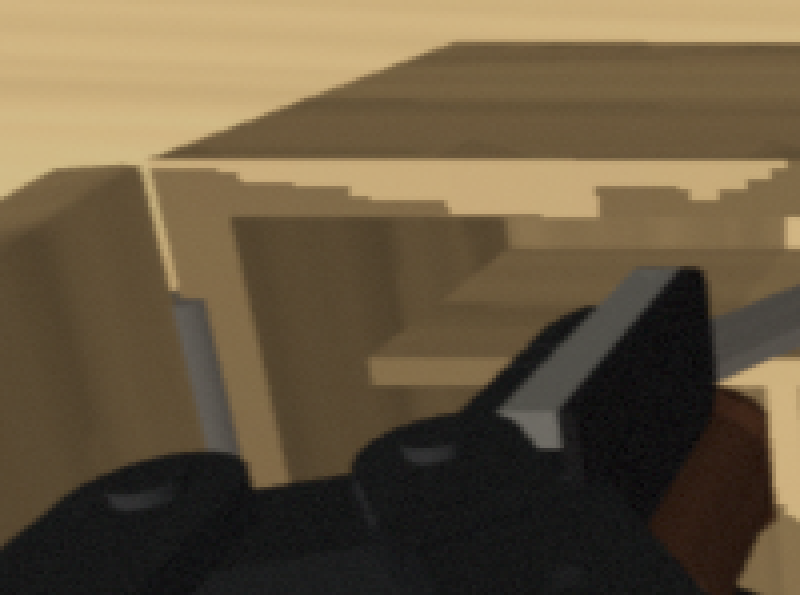

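View pics/s28c.png

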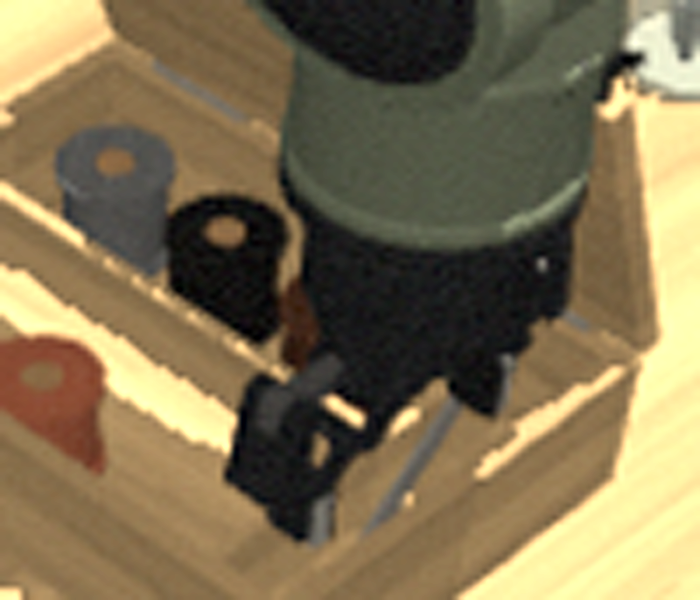

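>>> arm_command:
  commands:
    - {"dx": 0.1, "dy": -0.2, "dz": 0, "twist": 0}
    - {"dx": 0.15, "dy": -0.35, "dz": 0, "twist": 0}
    - {"dx": 0.15, "dy": -0.35, "dz": 0, "twist": 0}

```text
clock: 27.43
position: [0.6632, 0.0115, 0.0817]
tool_rot: [1.305, 1.569, -1.795]
force: [1.0, -0.8, 0.2]
grip_width: 0.0853
```

>>> arm_command:
  commands:
    - {"dx": 0.1, "dy": -0.15, "dz": 0, "twist": 0}
    - {"dx": 0.2, "dy": -0.3, "dz": 0, "twist": 0}
    - {"dx": 0.2, "dy": -0.3, "dz": 0, "twist": 0}

```text
clock: 27.68
position: [0.6631, 0.0147, 0.0795]
tool_rot: [1.253, 1.569, -1.847]
force: [0.1, -1.1, -0.3]
grip_width: 0.0853
```

```bash
python3 - <<'E'
from h import *
s=st(); print('chest x',(s['position']-HINGE)@XD,'f',-(s['position']-HINGE)@YD)
a=save('wrist','w29'); b=save('scene','s29')
cv2.imwrite('pics/s29c.png',cv2.convertScaleAbs(cv2.resize(b[130:230,300:400,::-1],None,fx=7,fy=6,interpolation=cv2.INTER_CUBIC),alpha=1.6))
cv2.imwrite('pics/w29c.png',cv2.resize(a[150:400,0:280,::-1],None,fx=2.8,fy=2.4,interpolation=cv2.INTER_NEAREST))
E
```

```text
t 27.68 p [0.6631 0.0147 0.0795] F [ 0.0821 -1.1067 -0.3085] M [-0.1987 -0.1256 -0.085 ] w 0.0853 q7 -1.57
chest x 0.12653752792511458 f 0.12839121515772547
```

View pics/w29c.png

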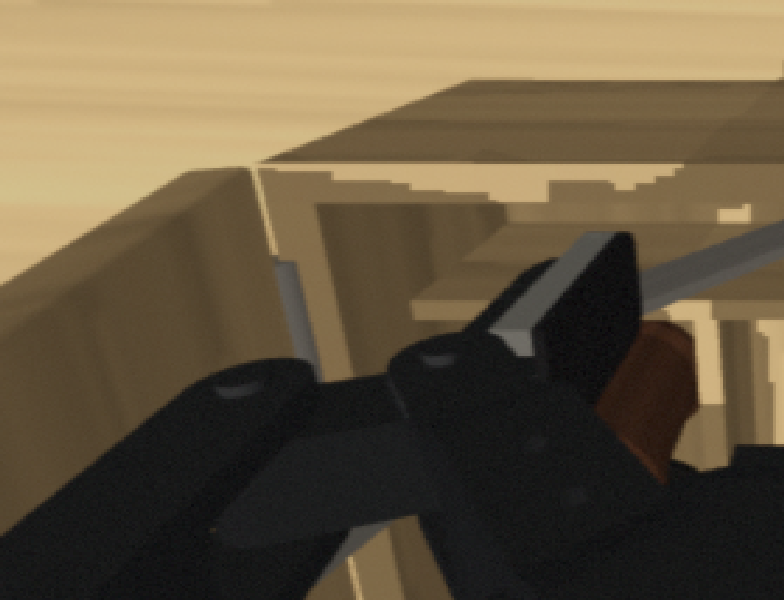

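View pics/s29c.png

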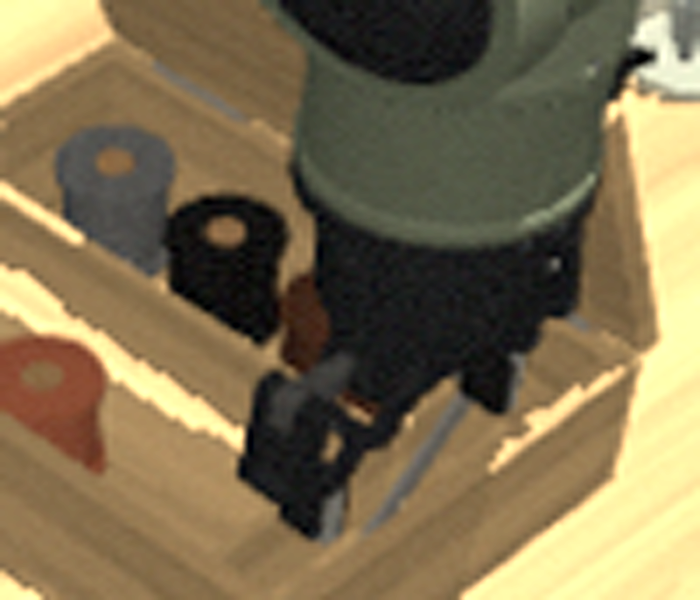

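>>> arm_command:
  commands:
    - {"dx": 0.15, "dy": -0.15, "dz": 0, "twist": 0}
    - {"dx": 0.3, "dy": -0.3, "dz": 0, "twist": 0}
    - {"dx": 0.3, "dy": -0.4, "dz": 0, "twist": 0}
    - {"dx": 0.3, "dy": -0.4, "dz": 0, "twist": 0}

```text
clock: 28.12
position: [0.6628, 0.0187, 0.0764]
tool_rot: [1.178, 1.568, -1.921]
force: [0.7, -1.3, -1.1]
grip_width: 0.0854
```

```bash
python3 - <<'E'
from h import *
s=st(); print('chest x',(s['position']-HINGE)@XD,'f',-(s['position']-HINGE)@YD)
a=save('wrist','w30'); b=save('scene','s30')
cv2.imwrite('pics/s30c.png',cv2.convertScaleAbs(cv2.resize(b[130:230,300:400,::-1],None,fx=7,fy=6,interpolation=cv2.INTER_CUBIC),alpha=1.6))
E
```

```text
t 28.12 p [0.6628 0.0187 0.0764] F [ 0.7137 -1.3301 -1.0544] M [-0.4349 -0.0679 -0.0331] w 0.0854 q7 -1.57
chest x 0.12642331374900995 f 0.1244764093333421
```

View pics/s30c.png

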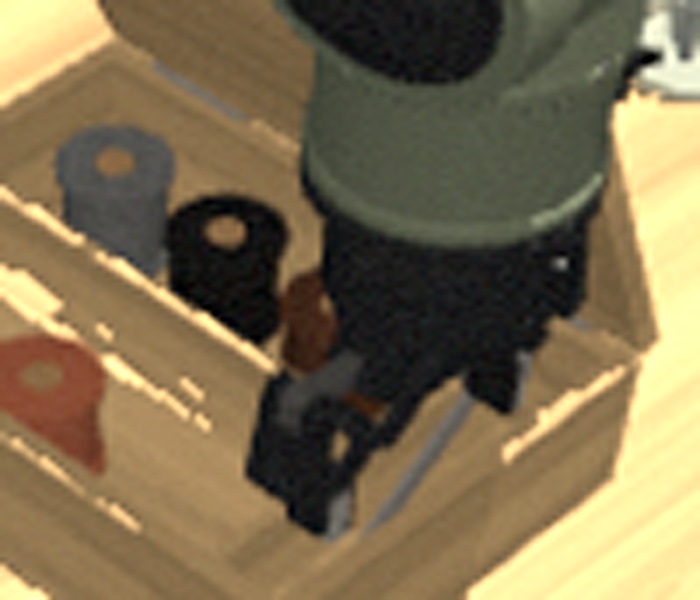

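The lid's shadow over the trough has grown, so the lid is coming down as the knee folds. I'll back off and check.

>>> arm_command:
  commands:
    - {"dx": 0, "dy": 0.5, "dz": 0, "twist": 0}
    - {"dx": 0, "dy": 1.5, "dz": 0, "twist": 0}
    - {"dx": -0.5, "dy": 3, "dz": 0, "twist": 0}
    - {"dx": -2, "dy": 5, "dz": 0, "twist": 0}
    - {"dx": -4, "dy": 7, "dz": 0, "twist": 0}
    - {"dx": -6, "dy": 8.5, "dz": 0, "twist": 0}
    - {"dx": -8, "dy": 8.5, "dz": 0, "twist": 0}
    - {"dx": -8, "dy": 8.5, "dz": 0, "twist": 0}

```text
clock: 28.88
position: [0.6681, -0.0698, 0.1612]
tool_rot: [2.492, 1.565, -0.61]
force: [0.2, 0.7, 0.5]
grip_width: 0.0855
```

```bash
python3 - <<'E'
from h import *
s=st()
a=save('wrist','w31'); b=save('scene','s31')
cv2.imwrite('pics/s31c.png',cv2.convertScaleAbs(cv2.resize(b[100:240,260:400,::-1],None,fx=5,fy=4.2,interpolation=cv2.INTER_CUBIC),alpha=1.6))
E
```

```text
t 28.88 p [ 0.6681 -0.0698  0.1612] F [0.1891 0.6792 0.5361] M [ 0.0673 -0.0404 -0.004 ] w 0.0855 q7 -1.45
```

View pics/s31c.png

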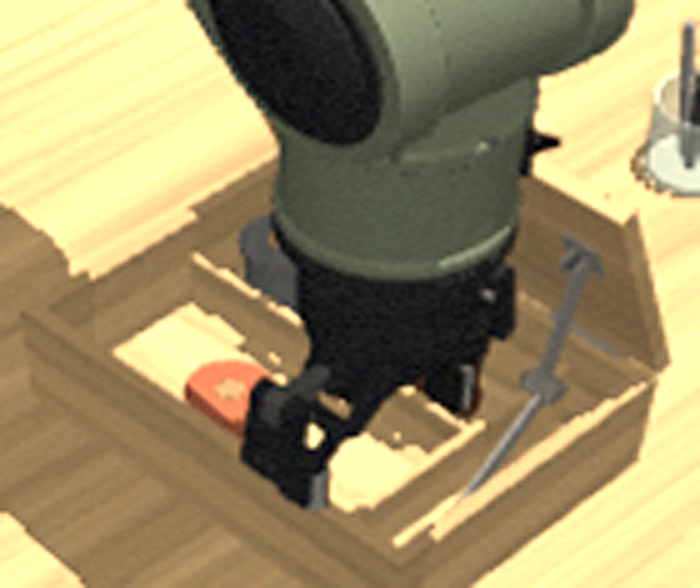

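View pics/w31.png

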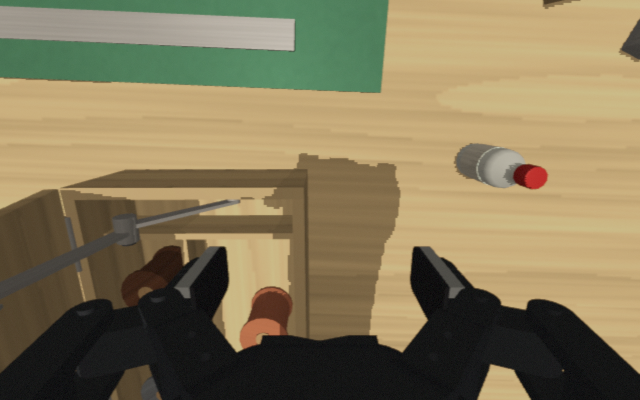

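```bash
python3 - <<'E'
from h import *
cs=imaging.camera_info('scene');cw=imaging.camera_info('wrist')
p,e=two(cs,(260+545/5,100+385/4.2),cw,(124,229));d=p-HINGE;print('tri',e,'x',d@XD,'f',-d@YD,'h',d[2],np.hypot(d@YD,d[2]))
q=onx(260+545/5,100+385/4.2);print('plane',q,np.hypot(*q))
q=onx(260+583/5,100+258/4.2);print('pin',q,np.hypot(*q),np.arctan2(q[1],q[0]),'locked was 1.191')
E
```

```text
tri 0.002082504469405472 x 0.09445739148838729 f 0.03699547683830012 h -0.014354553857791108 0.03968272323000813
plane (np.float64(0.06636504772906308), np.float64(0.030915231983318442)) 0.07321250664103242
pin (np.float64(0.054170659056459534), np.float64(0.13474812085402862)) 0.14522918569042204 1.1885547705747663 locked was 1.191
```

```bash
python3 - <<'E'
from h import *
cw=imaging.camera_info('wrist')
def onxw(u,v,x):
    o,d=ray(cw,u,v); t=(x-(o-HINGE)@XD)/(d@XD); q=o+t*d-HINGE; return -q@YD,q[2]
for x in (.115,.12): q=onxw(124,228,x); print(x,q,np.hypot(*q))
for th in (1.297,1.25,1.2,1.15): print(th,arcp(th)-0)
s=st()
t=arcp(1.24);t[2]=.38; print(rel(t,s),twist_to(YD,s))
E
```

```text
0.115 (np.float64(0.07217460497890126), np.float64(0.03581640754037482)) 0.08057287789919544
0.12 (np.float64(0.08087311667908385), np.float64(0.048739882908409665)) 0.09442476998814557
1.297 [0.5341 0.0802 0.3198]
1.25 [0.5345 0.0695 0.3168]
1.2 [0.5349 0.0583 0.3131]
1.15 [0.5353 0.0472 0.3088]
t 28.98 p [ 0.6667 -0.0678  0.1577] F [-0.1645  0.1401  0.1582] M [ 0.0404 -0.0121  0.0015] w 0.0854 q7 -1.45
[-22.274  -13.9776  12.6362] [np.float64(-3.1367133365252196), np.float64(0.004879317064573563)]
```

The two estimates give a knee distance of about 0.073 and 0.081, so it is folded, and the lid holds. Now I'll go up and over the handle to regrip.

>>> arm_command:
  commands:
    - {"dx": -3, "dy": 0, "dz": 1, "twist": 0}
    - {"dx": -6.5, "dy": 0, "dz": 2, "twist": 0}
    - {"dx": -10, "dy": 0, "dz": 3.5, "twist": 0}
    - {"dx": -13.5, "dy": 0, "dz": 5, "twist": 0}
    - {"dx": -17, "dy": -1, "dz": 6.5, "twist": 0}
    - {"dx": -19, "dy": -3, "dz": 8, "twist": 0}
    - {"dx": -20, "dy": -5, "dz": 9.5, "twist": 0}
    - {"dx": -20, "dy": -8, "dz": 11, "twist": 0}
    - {"dx": -20, "dy": -10.5, "dz": 12, "twist": 0}
    - {"dx": -20, "dy": -12.5, "dz": 12.6, "twist": 0}
    - {"dx": -20, "dy": -13.5, "dz": 12.6, "twist": 0}
    - {"dx": -20, "dy": -13.5, "dz": 12.6, "twist": 0}
  grip: 0.2

```text
clock: 29.98
position: [0.5349, 0.0643, 0.3568]
tool_rot: [1.505, 1.569, -1.593]
force: [0.8, 0.3, -0.8]
grip_width: 0.034
```

```bash
python3 - <<'E'
from h import *
s=st();cw=imaging.camera_info('wrist'); a=save('wrist','w32'); b=save('scene','s32')
cv2.imwrite('pics/s32c.png',cv2.convertScaleAbs(cv2.resize(b[60:240,260:400,::-1],None,fx=5,fy=3.3,interpolation=cv2.INTER_CUBIC),alpha=1.6))
for th in (1.3,1.25,1.2,1.15): print(th,proj(cw,arcp(th)+.055*XD),proj(cw,arcp(th)))
E
```

```text
t 29.98 p [0.5349 0.0643 0.3568] F [ 0.8211  0.2698 -0.7768] M [-0.0224 -0.0056 -0.0635] w 0.034 q7 -1.74
1.3 [295.6021 131.9909] [296.5234 210.3567]
1.25 [312.7598 131.863 ] [312.5304 209.141 ]
1.2 [329.132  131.6894] [327.8383 207.7288]
1.15 [344.5958 131.4743] [342.3352 206.1429]
```

View pics/w32.png

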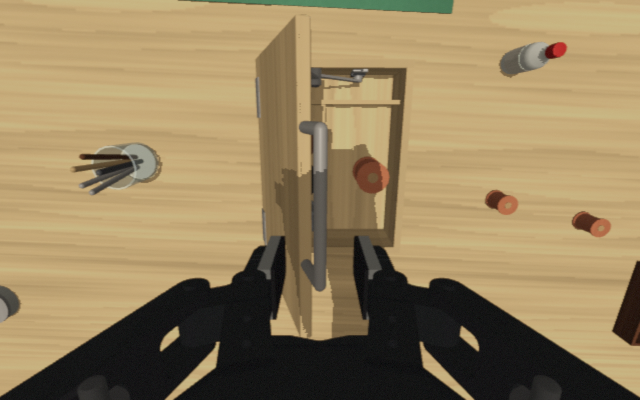

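View pics/s32c.png

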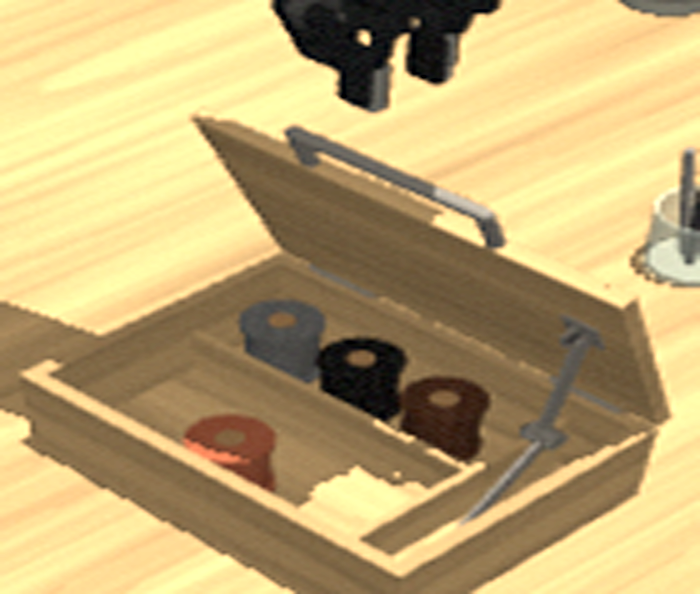

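The bar is at column 320, centred under the jaws. That puts the lid at about 1.26, roughly 0.03 below locked and holding. The knee is clearly folded toward the hinge. I'll descend to grip.

>>> arm_command:
  commands:
    - {"dx": 1, "dy": 0, "dz": 0, "twist": 0}
    - {"dx": 2.5, "dy": 0, "dz": 0, "twist": 0}
    - {"dx": 4, "dy": 0, "dz": 0, "twist": 0}
    - {"dx": 5, "dy": 0, "dz": 0, "twist": 0}
    - {"dx": 5.2, "dy": 0, "dz": 0, "twist": 0}
    - {"dx": 5.2, "dy": 0, "dz": 0, "twist": 0}

```text
clock: 30.58
position: [0.5353, 0.0607, 0.3041]
tool_rot: [1.201, 1.567, -1.901]
force: [0.7, 0.2, 0.0]
grip_width: 0.0344
```

```bash
python3 - <<'E'
from h import *
s=st();print(rel([s['position'][0],.0645,.2677],s)); a=save('wrist','w33')
E
```

```text
t 30.58 p [0.5353 0.0607 0.3041] F [0.7152 0.1909 0.0477] M [ 0.0288 -0.0114 -0.0063] w 0.0344 q7 -1.73
[ 3.6381 -0.3968 -0.0202]
```

View pics/w33.png

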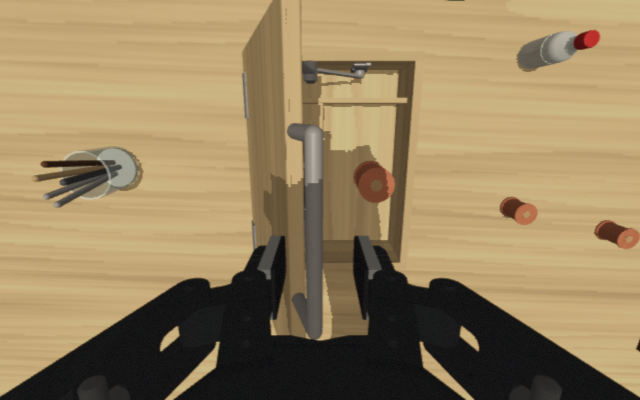

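>>> arm_command:
  commands:
    - {"dx": 0.3, "dy": -0.3, "dz": 0, "twist": 0}
    - {"dx": 1, "dy": -0.4, "dz": 0, "twist": 0}
    - {"dx": 2, "dy": -0.4, "dz": 0, "twist": 0}
    - {"dx": 3, "dy": -0.4, "dz": 0, "twist": 0}
    - {"dx": 3.6, "dy": -0.4, "dz": 0, "twist": 0}
    - {"dx": 3.6, "dy": -0.4, "dz": 0, "twist": 0}

```text
clock: 31.13
position: [0.5347, 0.0646, 0.2671]
tool_rot: [0.961, 1.566, -2.141]
force: [-0.8, -0.5, -0.2]
grip_width: 0.0343
```

>>> arm_command:
  commands:
    - {"dx": 0, "dy": 0, "dz": 0, "twist": 0}
    - {"dx": 0, "dy": 0, "dz": 0, "twist": 0}
    - {"dx": 0, "dy": 0, "dz": 0, "twist": 0}
    - {"dx": 0, "dy": 0, "dz": 0, "twist": 0}
    - {"dx": 0, "dy": 0, "dz": 0, "twist": 0}
  grip: 1
  squeeze: 40

```text
clock: 31.55
position: [0.5348, 0.0646, 0.2672]
tool_rot: [1.004, 1.566, -2.098]
force: [0.6, -0.5, -2.7]
grip_width: 0.0085
```

```bash
python3 - <<'E'
from h import *
s=st();arc2(-.2,8,s); a=save('wrist','w34')
E
```

```text
t 31.55 p [0.5348 0.0646 0.2672] F [ 0.5957 -0.4872 -2.6783] M [-0.1312 -0.027  -0.0046] w 0.0085 q7 -1.74
phi 1.2573605491025057 r 0.23760820214023473
Ft -1.3094129759546616 Fr -2.3911006254328417
[0.19 0.56 0.  ]
[0.4  1.12 0.  ]
[0.62 1.67 0.01]
[0.85 2.22 0.01]
[1.1  2.76 0.01]
[1.36 3.29 0.01]
[1.64 3.82 0.01]
[1.92 4.34 0.01]
```

View pics/w34.png

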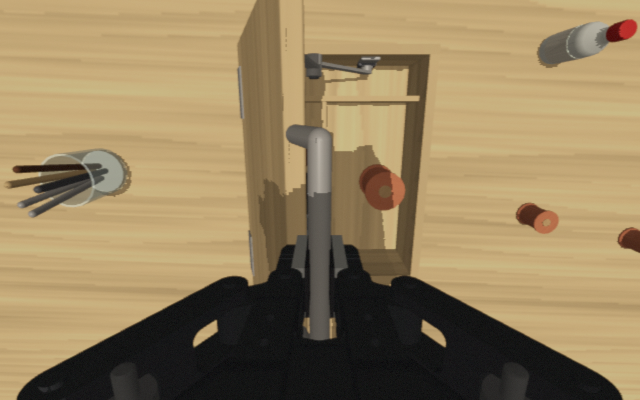

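It is gripped (8.5 mm). I'll lower a little first to confirm the stay folds.

>>> arm_command:
  commands:
    - {"dx": 0.09, "dy": 0.28, "dz": 0, "twist": 0}
    - {"dx": 0.19, "dy": 0.56, "dz": 0, "twist": 0}
    - {"dx": 0.29, "dy": 0.84, "dz": 0, "twist": 0}
    - {"dx": 0.4, "dy": 1.12, "dz": 0, "twist": 0}
    - {"dx": 0.4, "dy": 1.12, "dz": 0, "twist": 0}

```text
clock: 32.02
position: [0.5352, 0.0527, 0.263]
tool_rot: [0.999, 1.566, -2.104]
force: [1.2, -0.2, -3.7]
grip_width: 0.0086
```

```bash
python3 - <<'E'
from h import *
s=st();arc2(-.25,10,s); a=save('wrist','w35')
E
```

```text
t 32.02 p [0.5352 0.0527 0.263 ] F [ 1.2404 -0.1567 -3.6741] M [ 0.2198 -0.2269  0.0096] w 0.0086 q7 -1.72
phi 1.2041571362055483 r 0.2376092967444949
Ft -1.5049374154064916 Fr -3.357774499738143
[0.22 0.55 0.  ]
[0.46 1.1  0.  ]
[0.71 1.64 0.  ]
[0.97 2.17 0.  ]
[1.25 2.69 0.01]
[1.53 3.21 0.01]
[1.84 3.72 0.01]
[2.15 4.23 0.01]
[2.48 4.72 0.01]
[2.82 5.21 0.01]
```

View pics/w35.png

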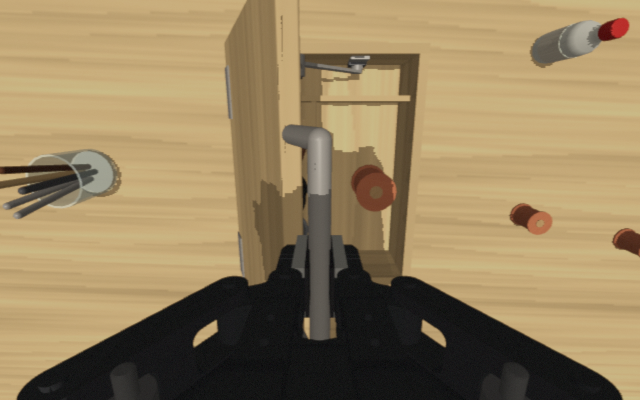

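The stay is folding freely. Continuing.

>>> arm_command:
  commands:
    - {"dx": 0.22, "dy": 0.55, "dz": 0, "twist": 0}
    - {"dx": 0.47, "dy": 1.1, "dz": 0, "twist": 0}
    - {"dx": 0.73, "dy": 1.63, "dz": 0, "twist": 0}
    - {"dx": 0.99, "dy": 2.16, "dz": 0, "twist": 0}
    - {"dx": 1.28, "dy": 2.68, "dz": 0, "twist": 0}
    - {"dx": 1.57, "dy": 3.19, "dz": 0, "twist": 0}
    - {"dx": 1.88, "dy": 3.69, "dz": 0, "twist": 0}
    - {"dx": 2.2, "dy": 4.19, "dz": 0, "twist": 0}
    - {"dx": 2.54, "dy": 4.68, "dz": 0, "twist": 0}
    - {"dx": 2.88, "dy": 5.16, "dz": 0, "twist": 0}

```text
clock: 32.9
position: [0.5374, 0.0003, 0.2343]
tool_rot: [1.119, 1.566, -1.984]
force: [1.1, -2.5, 5.7]
grip_width: 0.0086
```

```bash
python3 - <<'E'
from h import *
s=st();arc2(-.25,10,s,-.0005)
E
```

```text
t 32.9 p [0.5374 0.0003 0.2343] F [ 1.0539 -2.4968  5.6962] M [-0.2135 -0.0905 -0.0183] w 0.0086 q7 -1.61
phi 0.9517879611679869 r 0.23709412947530004
Ft 1.2420170288116184 Fr 6.1091053860545985
[0.39 0.45 0.  ]
[0.75 0.91 0.  ]
[1.13 1.37 0.  ]
[1.52 1.82 0.  ]
[1.91 2.26 0.  ]
[2.32 2.69 0.  ]
[2.74 3.1  0.  ]
[3.17 3.51 0.  ]
[3.61 3.91 0.  ]
[4.06 4.29 0.  ]
```

>>> arm_command:
  commands:
    - {"dx": 0.35, "dy": 0.47, "dz": 0, "twist": 0}
    - {"dx": 0.71, "dy": 0.94, "dz": 0, "twist": 0}
    - {"dx": 1.09, "dy": 1.4, "dz": 0, "twist": 0}
    - {"dx": 1.48, "dy": 1.85, "dz": 0, "twist": 0}
    - {"dx": 1.87, "dy": 2.29, "dz": 0, "twist": 0}
    - {"dx": 2.28, "dy": 2.72, "dz": 0, "twist": 0}
    - {"dx": 2.7, "dy": 3.13, "dz": 0, "twist": 0}
    - {"dx": 3.13, "dy": 3.54, "dz": 0, "twist": 0}
    - {"dx": 3.57, "dy": 3.94, "dz": 0, "twist": 0}
    - {"dx": 4.02, "dy": 4.32, "dz": 0, "twist": 0}

```text
clock: 33.73
position: [0.5391, -0.0436, 0.1939]
tool_rot: [1.205, 1.566, -1.898]
force: [2.8, 0.3, 1.1]
grip_width: 0.0081
```

```bash
python3 - <<'E'
from h import *
s=st();arc2(-.25,10,s,0)
E
```

```text
t 33.73 p [ 0.5391 -0.0436  0.1939] F [2.7817 0.3137 1.0718] M [ 0.3505 -0.547  -0.0315] w 0.0081 q7 -1.52
phi 0.6994821391788536 r 0.23724262181803007
Ft 0.9574781537855178 Fr 0.526782941564667
[0.46 0.37 0.  ]
[0.93 0.74 0.  ]
[1.41 1.09 0.  ]
[1.9  1.43 0.  ]
[2.39 1.75 0.  ]
[2.89 2.07 0.  ]
[3.4  2.37 0.  ]
[3.92 2.65 0.  ]
[4.45 2.93 0.  ]
[4.98 3.19 0.  ]
```

>>> arm_command:
  commands:
    - {"dx": 0.46, "dy": 0.37, "dz": 0, "twist": 0}
    - {"dx": 0.93, "dy": 0.74, "dz": 0, "twist": 0}
    - {"dx": 1.41, "dy": 1.09, "dz": 0, "twist": 0}
    - {"dx": 1.9, "dy": 1.43, "dz": 0, "twist": 0}
    - {"dx": 2.39, "dy": 1.75, "dz": 0, "twist": 0}
    - {"dx": 2.89, "dy": 2.07, "dz": 0, "twist": 0}
    - {"dx": 3.4, "dy": 2.37, "dz": 0, "twist": 0}
    - {"dx": 3.92, "dy": 2.65, "dz": 0, "twist": 0}
    - {"dx": 4.45, "dy": 2.93, "dz": 0, "twist": 0}
    - {"dx": 4.98, "dy": 3.19, "dz": 0, "twist": 0}

```text
clock: 34.57
position: [0.5404, -0.0761, 0.1438]
tool_rot: [1.26, 1.566, -1.842]
force: [4.7, -0.9, 0.2]
grip_width: 0.0087
```

```bash
python3 - <<'E'
from h import *
s=st();arc2(-.25,10,s,0)
E
```

```text
t 34.57 p [ 0.5404 -0.0761  0.1438] F [ 4.6513 -0.8742  0.1812] M [ 0.1832 -0.7052  0.0359] w 0.0087 q7 -1.45
phi 0.4470891708256989 r 0.2373604476834812
Ft -0.28669367960807984 Fr 1.0170827695455802
[ 0.54  0.25 -0.  ]
[ 1.08  0.48 -0.  ]
[ 1.64  0.7  -0.  ]
[ 2.19  0.91 -0.  ]
[ 2.75  1.1  -0.  ]
[ 3.32  1.28 -0.  ]
[ 3.89  1.44 -0.  ]
[ 4.46  1.59 -0.  ]
[ 5.04  1.73 -0.  ]
[ 5.62  1.85 -0.  ]
```

>>> arm_command:
  commands:
    - {"dx": 0.54, "dy": 0.25, "dz": 0, "twist": 0}
    - {"dx": 1.08, "dy": 0.48, "dz": 0, "twist": 0}
    - {"dx": 1.64, "dy": 0.7, "dz": 0, "twist": 0}
    - {"dx": 2.19, "dy": 0.91, "dz": 0, "twist": 0}
    - {"dx": 2.75, "dy": 1.1, "dz": 0, "twist": 0}
    - {"dx": 3.32, "dy": 1.28, "dz": 0, "twist": 0}
    - {"dx": 3.89, "dy": 1.44, "dz": 0, "twist": 0}
    - {"dx": 4.46, "dy": 1.59, "dz": 0, "twist": 0}
    - {"dx": 5.04, "dy": 1.73, "dz": 0, "twist": 0}
    - {"dx": 5.62, "dy": 1.85, "dz": 0, "twist": 0}

```text
clock: 35.4
position: [0.5411, -0.095, 0.0871]
tool_rot: [1.26, 1.566, -1.843]
force: [3.3, -2.7, -1.5]
grip_width: 0.0083
```

```bash
python3 - <<'E'
from h import *
s=st();arc2(-.16,8,s,0)
E
```

```text
t 35.4 p [ 0.5411 -0.095   0.0871] F [ 3.3157 -2.7157 -1.5118] M [-0.4499 -0.6858  0.0263] w 0.0083 q7 -1.41
phi 0.19470831737378552 r 0.23744101120919664
Ft -2.0314574276289497 Fr 2.487191133636011
[ 0.47  0.09 -0.  ]
[ 0.94  0.16 -0.  ]
[ 1.41  0.23 -0.  ]
[ 1.88  0.28 -0.  ]
[ 2.35  0.33 -0.  ]
[ 2.82  0.37 -0.  ]
[ 3.3  0.4 -0. ]
[ 3.77  0.42 -0.  ]
```

>>> arm_command:
  commands:
    - {"dx": 0.47, "dy": 0.09, "dz": 0, "twist": 0}
    - {"dx": 0.94, "dy": 0.16, "dz": 0, "twist": 0}
    - {"dx": 1.41, "dy": 0.23, "dz": 0, "twist": 0}
    - {"dx": 1.88, "dy": 0.28, "dz": 0, "twist": 0}
    - {"dx": 2.35, "dy": 0.33, "dz": 0, "twist": 0}
    - {"dx": 2.82, "dy": 0.37, "dz": 0, "twist": 0}
    - {"dx": 3.3, "dy": 0.4, "dz": 0, "twist": 0}
    - {"dx": 3.7, "dy": 0.42, "dz": 0, "twist": 0}
    - {"dx": 3.9, "dy": 0.42, "dz": 0, "twist": 0}

```text
clock: 36.15
position: [0.5411, -0.0994, 0.0476]
tool_rot: [1.23, 1.566, -1.873]
force: [3.4, -2.4, -0.5]
grip_width: 0.0084
```

>>> arm_command:
  commands:
    - {"dx": 0.15, "dy": 0, "dz": 0, "twist": 0}
    - {"dx": 0.3, "dy": 0, "dz": 0, "twist": 0}
    - {"dx": 0.3, "dy": 0, "dz": 0, "twist": 0}

```text
clock: 36.4
position: [0.5413, -0.0995, 0.0461]
tool_rot: [1.344, 1.566, -1.759]
force: [-8.0, 0.3, 33.2]
grip_width: 0.0086
```

```bash
python3 - <<'E'
from h import *
s=st();arc2(-.02,1,s,0)
E
```

```text
t 36.4 p [ 0.5413 -0.0995  0.0461] F [-7.9919  0.3054 33.2351] M [0.1041 1.5987 0.0271] w 0.0086 q7 -1.39
phi 0.020517778304154608 r 0.23753979733572045
Ft 33.24027579982627 Fr 0.08911468362492908
[ 0.48  0.   -0.  ]
```

It hit firmly at z = 0.046, where I first gripped the bar at 0.042, so the lid is shut or within about 0.016 rad of it. I'll release, clear and look.

>>> arm_command:
  commands:
    - {"dx": -0.05, "dy": 0, "dz": 0, "twist": 0}
    - {"dx": -0.1, "dy": 0, "dz": 0, "twist": 0}
    - {"dx": -0.1, "dy": 0, "dz": 0, "twist": 0}

```text
clock: 36.65
position: [0.5412, -0.0995, 0.0471]
tool_rot: [1.326, 1.566, -1.777]
force: [1.0, -1.6, -1.4]
grip_width: 0.0083
```

>>> arm_command:
  commands:
    - {"dx": 0, "dy": 0, "dz": 0, "twist": 0}
    - {"dx": 0, "dy": 0, "dz": 0, "twist": 0}
    - {"dx": 0, "dy": 0, "dz": 0, "twist": 0}
    - {"dx": 0, "dy": 0, "dz": 0, "twist": 0}
    - {"dx": -1, "dy": 0, "dz": 0, "twist": 0}
    - {"dx": -2.5, "dy": 0, "dz": 0, "twist": 0}
    - {"dx": -4.5, "dy": 0, "dz": 0, "twist": 0}
    - {"dx": -7, "dy": 0.5, "dz": 0, "twist": 0}
    - {"dx": -9.5, "dy": 3, "dz": 0, "twist": 0}
    - {"dx": -12, "dy": 6, "dz": 0, "twist": 0}
    - {"dx": -14, "dy": 9, "dz": 0, "twist": 0}
    - {"dx": -15, "dy": 12, "dz": 0, "twist": 0}
  grip: 0.3

```text
clock: 37.65
position: [0.5466, -0.2203, 0.2014]
tool_rot: [1.951, 1.565, -1.152]
force: [0.6, 0.6, 0.5]
grip_width: 0.0302
```

>>> arm_command:
  commands:
    - {"dx": -1, "dy": 4, "dz": 0, "twist": 0}
    - {"dx": -1, "dy": 8, "dz": 0, "twist": 0}
    - {"dx": -1, "dy": 11, "dz": 0, "twist": 0}
    - {"dx": -1, "dy": 13, "dz": 0, "twist": 0}
    - {"dx": -1, "dy": 13, "dz": 0, "twist": 0}
    - {"dx": -1, "dy": 13, "dz": 0, "twist": 0}

```text
clock: 38.15
position: [0.551, -0.3511, 0.2125]
tool_rot: [1.908, 1.565, -1.197]
force: [-0.5, 2.5, 0.1]
grip_width: 0.0299
```

```bash
python3 - <<'E'
from h import *
s=st(); save('top','t40');save('scene','s40');save('wrist','w40')
for n,y0,y1,x0,x1 in (('t',155,275,265,375),('s',130,250,255,400)):
    A=cv2.imread(f"pics/{'top' if n=='t' else 'scene'}0.png")[y0:y1,x0:x1];B=cv2.imread(f'pics/{n}40.png')[y0:y1,x0:x1]
    print(n,cv2.absdiff(A,B).mean())
    cv2.imwrite(f'pics/{n}40c.png',np.hstack([cv2.resize(k,None,fx=2.7,fy=4,interpolation=cv2.INTER_NEAREST) for k in (A,B)]))
E
```

```text
t 38.15 p [ 0.551  -0.3511  0.2125] F [-0.5347  2.502   0.1304] M [ 0.0721 -0.013  -0.0525] w 0.0299 q7 -0.99
t 15.082348484848485
s 10.976781609195402
```

View pics/s40c.png

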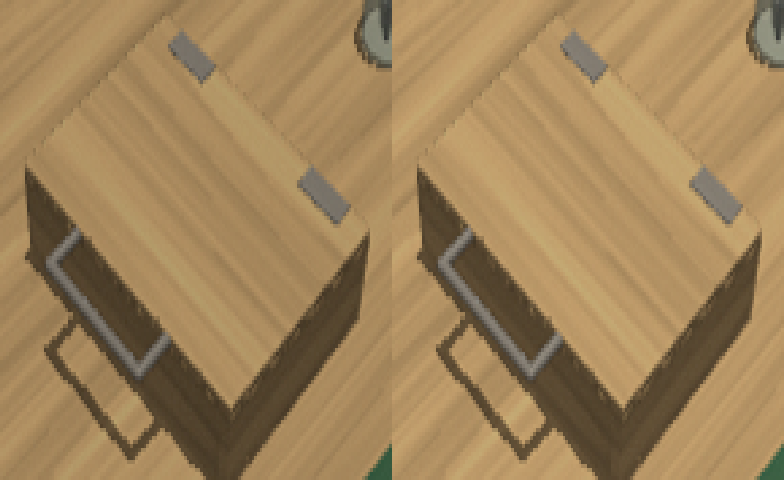

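View pics/s40.png

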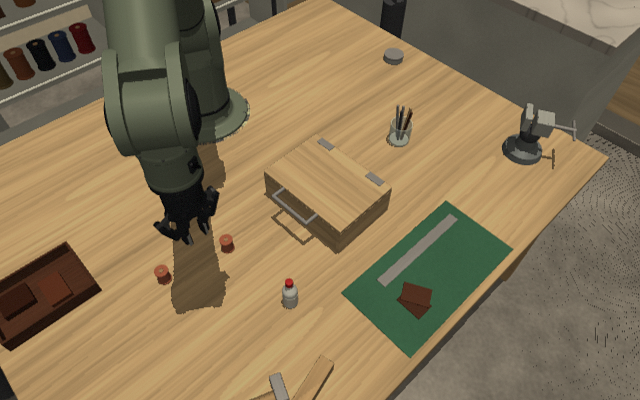

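The chest looks as it did at the start. I'll check sub-pixel shift of the handle against the first picture (0.02 rad would shift it by about 2 px).

```bash
python3 - <<'E'
from h import *
cs=imaging.camera_info('scene')
print('px shift for .02', proj(cs,arcp(.02))-proj(cs,arcp(0)))
A=cv2.imread('pics/scene0.png',0).astype(np.float32);B=cv2.imread('pics/s40.png',0).astype(np.float32)
for n,(y0,y1,x0,x1) in {'handle':(180,226,264,322),'hinges':(134,190,314,392),'glue':(272,312,274,306),'jar':(98,152,384,416)}.items():
    a=A[y0:y1,x0:x1];b=B[y0:y1,x0:x1]
    print(n,cv2.phaseCorrelate(a-a.mean(),b-b.mean(),cv2.createHanningWindow((x1-x0,y1-y0),cv2.CV_32F)))
A=cv2.imread('pics/scene0.png',0)[180:226,264:322]
r=cv2.matchTemplate(cv2.imread('pics/s40.png',0)[170:236,254:332],A,cv2.TM_CCOEFF_NORMED);print(cv2.minMaxLoc(r)); print(r[7:14,10].round(3))
E
```

```text
px shift for .02 [-0.0239 -1.162 ]
handle ((0.014528398162770628, -0.046575183793166275), 0.9896315175626013)
hinges ((-0.024487283039952956, 0.1488352015050829), 0.969108231862386)
glue ((-0.07450436197750676, 0.0020841237256270517), 0.9792503412812948)
jar ((-0.010353801197116042, 0.05355512479297175), 1.0013095317063507)
(-0.09021087735891342, 0.999291181564331, (0, 20), (10, 10))
[0.687 0.801 0.93  0.999 0.928 0.792 0.666]
```

The handle is within 0.05 px of its start position, so the lid is shut. The glue and jar haven't moved, and the arm is clear.

```bash
python3 - <<'E'
from h import *
s=st(); print(np.abs(s['qd']).max()); print(order.job_done())
E
```

```text
t 38.3 p [ 0.5519 -0.3488  0.2125] F [ 0.5281 -0.1545 -1.2007] M [-0.0622  0.0419  0.0215] w 0.0302 q7 -0.99
0.00533045253589519
the job is handed in; nothing more can be done
None
```

The spool is put away, the lid is shut, and I handed the job in at 38.3 s. No verdict was reported.

- **Raising the lid:** I raised it by the handle until the pull jumped to about 4 N. Then I eased it about 9.5 mm onto the locked stay and let go. The knee measured 0.114 m from hinge_end.
- **Spool:** I stood the large spool upright in the front trough at about chest (-0.025, -0.056). A picture after release showed it upright and the lid still locked.
- **Unlocking:** I pushed the knee back past straight with the back of the open finger. The first push made the finger's knuckle touch the upper arm of the stay at about 8 N, so I backed off and pushed again from an offset.
- **Shutting the lid:** I regripped the handle and lowered the lid under control until it was shut.

**Last checks:**
- The handle's image is back within 0.05 px of its starting place; 0.02 rad would shift it about 1.2 px.
- The glue bottle and jar had not moved.
- The arm was still and clear of everything.

**What disagreed or went unchecked:**
- The fingertips were really about 36–48 mm behind the reported TCP, not 8 mm ahead of it. My first handle grasp therefore closed on nothing, and I corrected for this using the cameras.
- My estimates of the folded knee distance scattered between 0.073 and 0.081 m in the stay's plane. One two-view triangulation was clearly off.
- At the end of shutting, the force on the tool peaked at 33 N.
- With the lid shut I could not see the spool again. It was last seen upright just after the lid started down.

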